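# Stand the wet dye daubers up to dry and turn on the air

### The arm

A 7-joint arm with a two-finger parallel gripper is mounted at the origin on the work surface. World frame = base frame: x ahead of the robot, y to its left, z up, the work surface at z = 0. Lengths are in m, angles in rad, forces in N, time in s.
With the tool pointing down it reaches from about 0.35 to 0.9 m from the base axis. Payload 7.2 kg.
Tool frame: the origin (TCP) lies at the very end of the fingers, on their centre line; the grasp point (between the pads) lies 19 mm behind it; z points along the fingers, y is the direction in which the jaws open and shut (so a half turn about z gives the same grasp; the last joint's range is limited). The gripper opens to 88 mm and grips with 3 to 60 N. Pads are 20 mm wide; open, the fingers measure 115 mm over their backs; the gripper's body (75 mm by 178 mm) begins 61 mm behind the grasp point.
Start: joints at [-1.329, 0.411, -0.013, 1.596, 0.006, 1.134, -0.082], TCP at [0.191, 0.595, 0.223] pointing down, gripper open.
Joint ranges: [-2.95, 2.95], [-0.29, 1.99], [-1.47, 1.44], [0.14, 2.54], [-1.03, 4.17], [0.13, 1.85], [-2.86, 2.86]. Speed limits (rad/s): [2.39, 2.39, 3.01, 3.01, 3.14, 3.14, 3.14].

### API

Orientations are given as a 3x3 rotation matrix whose columns are the frame's x, y, z axes.
In Python, from bench import manip gives the robot as it stands. The module is installed in compiled form; this text tells all that it offers.
- The arm moves only by the tool move_arm, never from a script. Its argument "series" is a list of rows, each a list of 3 entries, a list of its own where there are three numbers: the opening, from -1 (shut) to 1 (fully open), so that 0 is half open, then the shift along the tool's x, y, z in units of 30 mm (1.0 is 30 mm), then the turn, a rotation vector about the tool's x, y, z in units of 5 degrees (1.0 is 5 degrees). In form: [[claw, [dx, dy, dz], [wx, wy, wz]], ...]. A call has 1 to 20 rows; each row shifts and turns the commanded pose from where the row before left it, along the tool's axes as they then stand; what a row does not reach is not made up. A row lasts 1/10 s, in which the tool goes at most 50 mm and 8.59 degrees, less where a joint would pass 70% of its speed; a pose out of reach is approached as far as the arm can. A call is refused whole if a number of a shift passes 1 or a number of a turn 1, either way. A call with a gripper value outside its range is refused whole. The fingers move at their own pace and stop on an object; the grip force is fixed at half the most. Time passes only in rows, so rows that do not move let the fingers close. It gives the time, the measured TCP pose, the force and the opening at its end, in the units of the state.
- manip.observe(): the state, without advancing time (a new reading comes with each control period).
- manip.grab_frame(name): name is "scene" or "top"; returns (picture, depth): 420x560x3 uint8, red, green, blue; 420x560 float32, m along the optical axis (not along the pixel's ray), 0 where there is no reading.
- manip.camera_model(name): a dict with "intrinsics" (3x3 intrinsics, pixels), "R" (3x3) and "t" (3): a world point X has camera coordinates R X + t. Camera axes: x right, y down, z forward; pixel columns grow to the right and rows downward; lengths in m; the calibration is good to about 2 mm. A picture is of the moment at which its call begins. camera_model takes no time and is no camera call.
- manip.close_job(): hands the job in, once; it reports no verdict.
The state is a dict: "time": time; "qpos": joint angles; "joint_vel": joint speeds; "tau": joint torques, N m; "position": TCP position; "tool_rot": TCP orientation; "contact_force": force on the tool from outside, world axes, zero at the start; "ft_torque": the same for the moment, N m; "width": opening from 0.0 (shut) to 1.0 (fully open).
Only numpy, scipy, OpenCV 4.12 (cv2) and the standard library are available. Lean on these libraries where they do the work, as an engineer would, in place of code of your own. Each camera call takes 0.05 s, during which the arm holds its last target.

### The job

First turn the blower's damper handle to its closed stop so that no air blows, then stand every dye dauber upright on its rubber foot, felt tip up, wholly on the black drying mat, and only when they all stand there with the air still shut turn the damper handle fully open. At the end all daubers must still be standing on the mat, and the other things on the counter stay where they are.

Things in the scene. Friction and masses are not known exactly. Their poses are not given: they have to be found in the camera images.
- dauber1: dye dauber, red bead, 138 mm long, 80 g, lying at first, maybe absent. x axis: foot to felt tip; origin on it, 66 mm from the foot's flat end. Black rubber foot (friction 1.3): 32 x 32 mm square block, x -66 to -50 mm. Pale stem 11 mm thick. White felt tip 16 mm thick, x +46 to +72 mm. Lying, it rests on foot and bead. Standing on the mat its origin is 72 mm up.
- dauber1_bead (a point): centre of the red finger bead, on the dauber's axis at x +29 mm: round, 22 mm diameter, 10 mm long; 11 mm above the table when lying. Pinched across the bead it holds its angle (pivot friction roughly 0.1 to 0.3 Nm) but pivots when its foot, pointing over 50 deg down, is pressed on the mat (8 N) while the fingers swing over it; stem and tip fit between fingers closed on the bead.
- dauber2: dye dauber, blue bead, 138 mm long, 80 g, lying at first, maybe absent. x axis: foot to felt tip; origin on it, 66 mm from the foot's flat end. Black rubber foot (friction 1.3): 32 x 32 mm square block, x -66 to -50 mm. Pale stem 11 mm thick. White felt tip 16 mm thick, x +46 to +72 mm. Lying, it rests on foot and bead. Standing on the mat its origin is 72 mm up.
- dauber2_bead (a point): centre of the blue finger bead, on the dauber's axis at x +29 mm: round, 22 mm diameter, 10 mm long; 11 mm above the table when lying. Pinched across the bead it holds its angle (pivot friction roughly 0.1 to 0.3 Nm) but pivots when its foot, pointing over 50 deg down, is pressed on the mat (8 N) while the fingers swing over it; stem and tip fit between fingers closed on the bead.
- dauber3: dye dauber, yellow bead, 138 mm long, 80 g, lying at first, maybe absent. x axis: foot to felt tip; origin on it, 66 mm from the foot's flat end. Black rubber foot (friction 1.3): 32 x 32 mm square block, x -66 to -50 mm. Pale stem 11 mm thick. White felt tip 16 mm thick, x +46 to +72 mm. Lying, it rests on foot and bead. Standing on the mat its origin is 72 mm up.
- dauber3_bead (a point): centre of the yellow finger bead, on the dauber's axis at x +29 mm: round, 22 mm diameter, 10 mm long; 11 mm above the table when lying. Pinched across the bead it holds its angle (pivot friction roughly 0.1 to 0.3 Nm) but pivots when its foot, pointing over 50 deg down, is pressed on the mat (8 N) while the fingers swing over it; stem and tip fit between fingers closed on the bead.
- dauber4: dye dauber, green bead, 138 mm long, 80 g, lying at first, maybe absent. x axis: foot to felt tip; origin on it, 66 mm from the foot's flat end. Black rubber foot (friction 1.3): 32 x 32 mm square block, x -66 to -50 mm. Pale stem 11 mm thick. White felt tip 16 mm thick, x +46 to +72 mm. Lying, it rests on foot and bead. Standing on the mat its origin is 72 mm up.
- dauber4_bead (a point): centre of the green finger bead, on the dauber's axis at x +29 mm: round, 22 mm diameter, 10 mm long; 11 mm above the table when lying. Pinched across the bead it holds its angle (pivot friction roughly 0.1 to 0.3 Nm) but pivots when its foot, pointing over 50 deg down, is pressed on the mat (8 N) while the fingers swing over it; stem and tip fit between fingers closed on the bead.
- mat: fixed black ribbed rubber drying mat, 130 mm (its x) by 300 mm (its y), 6 mm thick, grippy (friction about 1.3); origin at the centre of its underside
- blower: fixed white air blower box behind the mat (its +x side), 110 mm (x) by 160 mm (y) by 60 mm high, louvred side towards the mat (-x); origin at the centre of its underside. The damper handle turns on its top.
- damper (a joint): angle of the blower's damper handle, rad: 0 = closed stop (handle points to the blower's own +y, across the air flow), 1.571 = fully open stop (handle points to the blower's -x, along the flow); it grows counter-clockwise seen from above. Friction about 0.12 Nm, stays where left.
- damper_pivot (a point): point on the handle's vertical turning axis, at the height of the bar's middle, 88 mm above the table
- damper_grip (a point): point on the orange handle bar, 75 mm from the turning axis, at the bar's middle height. The bar is 12 mm thick, 18 mm high (79 to 97 mm above the table), and ends 96 mm from the axis; it runs 19 mm above the blower's top.
- tin: loose red polish tin, bystander, 72 mm diameter, 24 mm high; origin at its underside
- cleaner: loose white bottle, bystander, 52 mm diameter, 140 mm high; origin at its underside
- polish: loose amber jar, bystander, 56 mm diameter, 60 mm high; origin at its underside
- greenbox: loose green box, bystander, 70 x 100 x 50 mm; origin at its underside
- pot: loose dark pen pot, bystander, 72 mm diameter, 90 mm high, pens to 165 mm; origin at its underside
- last: loose white shoe last, bystander, about 200 x 85 mm, its ankle 130 mm high; origin under its middle
Not all that is in view belongs to the job. Leave any pink or turquoise look-alike of the dauber4 alone.

How it is judged:
By the outcome, as a careful person would: the job done as asked, in the order asked, and still so for the second after the job is handed in, with the robot touching nothing.
Of dauber1, dauber2, dauber3, dauber4 only 3 to 4 are there at a start; the rules pass over those that are not, and their reading is None.
At some moment in a run one of dauber1, dauber2, dauber3, dauber4 may be knocked a few centimetres aside while the robot is not near it.
Once in a run the grip may slacken for a moment while it holds something.
It also fails if it takes over 210 s, if anything falls off the work surface, if the arm or the gripper's body presses on something with over 40 N, if the wrist force passes 120 N, or if a joint passes its speed limit or range.

## Working session

There is one attempt and no reset: what is moved stays moved. The work goes in short steps, Python scripts to look and compute and a tool call to move; the robot and the scene stay as the last step left them, time stands still between calls to the robot, and variables do not carry over. Pictures are saved under pics/ and viewed, and the job is handed in when it is done.

Besides the shell and the picture viewer there is one more tool, called by a JSON object that holds its "op" and its "data", one argument or row to a line. move_arm: Moves the arm, as the interface text tells. Its arguments: {"type":"object","properties":{"series":{"type":"array"}},"required":["series"]}

```bash
mkdir -p pics
cat > h.py <<'E'
import numpy as np,cv2
from bench import manip
np.set_printoptions(precision=4,suppress=True)
def snap(name,fn=None):
    im,d=manip.grab_frame(name)
    np.savez('last_%s.npz'%name,im=im,d=d)
    if fn: cv2.imwrite('pics/'+fn,im[:,:,::-1])
    return im,d
def ray(name,u,v,z):
    c=manip.camera_model(name);K=np.array(c["intrinsics"]);R=np.array(c["R"]);t=np.array(c["t"])
    o=-R.T@t;d=R.T@np.linalg.inv(K)@np.array([u,v,1.0])
    return o+d*(z-o[2])/d[2]
def dp(name,u,v,dep):
    c=manip.camera_model(name);K=np.array(c["intrinsics"]);R=np.array(c["R"]);t=np.array(c["t"])
    return R.T@(np.linalg.inv(K)@np.array([u,v,1.0])*dep-t)
def proj(name,X):
    c=manip.camera_model(name);K=np.array(c["intrinsics"]);R=np.array(c["R"]);t=np.array(c["t"])
    p=K@(R@np.array(X)+t);return p[:2]/p[2]
def cloud(name,d):
    c=manip.camera_model(name);K=np.array(c["intrinsics"]);R=np.array(c["R"]);t=np.array(c["t"])
    v,u=np.mgrid[:d.shape[0],:d.shape[1]]
    P=np.stack([(u-K[0,2])/K[0,0]*d,(v-K[1,2])/K[1,1]*d,d],-1)
    return (P-t)@R
E
python3 - <<'E'
from h import *
for n in("top","scene"):
    snap(n,n+'0.png'); c=manip.camera_model(n); print(c, -np.array(c["R"]).T@np.array(c["t"]))
s=manip.observe(); print(s)
E
```

```text
{'intrinsics': array([[463.1725,   0.    , 278.1034],
       [  0.    , 463.1725, 209.5259],
       [  0.    ,   0.    ,   1.    ]]), 'R': array([[ 0.0216, -0.9997, -0.0067],
       [-0.9875, -0.0202, -0.1563],
       [ 0.1561,  0.01  , -0.9877]]), 't': array([-0.1266,  0.4955,  1.7159])} [ 0.2242 -0.1337  1.7713]
{'intrinsics': array([[470.3547,   0.    , 275.8665],
       [  0.    , 470.3547, 207.6692],
       [  0.    ,   0.    ,   1.    ]]), 'R': array([[ 0.8746,  0.4847,  0.0131],
       [ 0.2823, -0.487 , -0.8266],
       [-0.3942,  0.7266, -0.5627]]), 't': array([-0.3606, -0.1288,  1.7426])} [ 1.0388 -1.1541  0.8788]
{'time': 0.1, 'qpos': array([-1.3292,  0.4118, -0.0127,  1.5969,  0.0056,  1.1343, -0.0822]), 'joint_vel': array([-0.001 , -0.0006, -0.0002, -0.0021,  0.0004, -0.0019, -0.0002]), 'tau': array([  0.0021, -58.9096,   0.6436, -29.1713,  -0.0537,   0.0145,
         0.0001]), 'position': array([0.1904, 0.5948, 0.2219]), 'tool_rot': array([[-0.9524,  0.3048, -0.0004],
       [ 0.3048,  0.9524, -0.0014],
       [-0.0001, -0.0015, -1.    ]]), 'contact_force': array([ 0.3114, -0.541 , -0.3032]), 'ft_torque': array([-0.0211,  0.0071,  0.0079]), 'width': 0.9991130773943248}
```

View pics/top0.png

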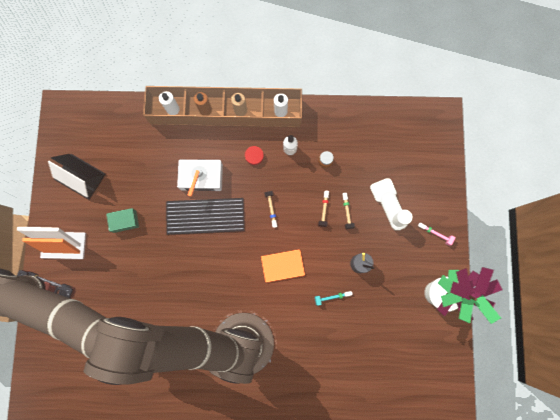

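View pics/scene0.png

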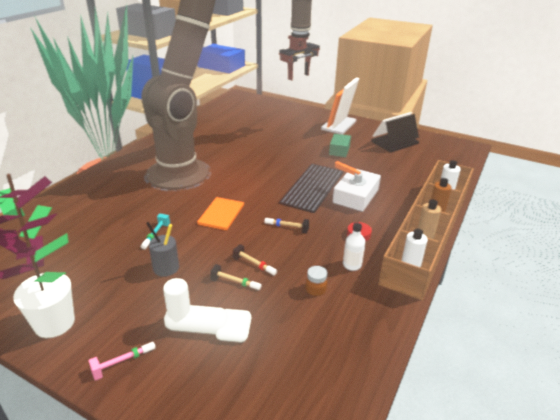

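Run:
```python
from h import *
t=np.load('last_top.npz');s=np.load('last_scene.npz')
a=t['im'][140:250,150:370];cv2.imwrite('pics/ct0.png',cv2.resize(a[:,:,::-1],None,fx=3.6,fy=3.6,interpolation=cv2.INTER_CUBIC))
a=s['im'][140:300,200:400];cv2.imwrite('pics/cs0.png',cv2.resize(a[:,:,::-1],None,fx=3.6,fy=3.6,interpolation=cv2.INTER_CUBIC))
for n,d in(('top',t),('scene',s)):
    P=cloud(n,d['d'])
    if n=='top':
        print(P[210,271],P[205,205],P[158,198] if 0 else P[175,215])
```

```text
[ 0.4988 -0.0888  0.0182] [0.5156 0.1679 0.0027] [0.6223 0.1257 0.0591]
```

View pics/ct0.png

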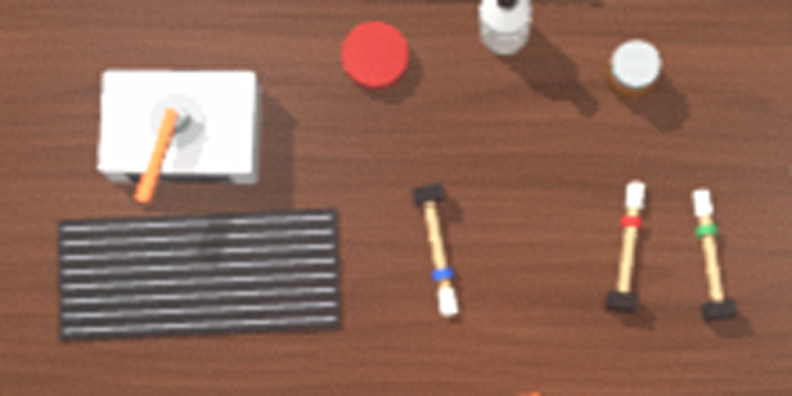

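View pics/cs0.png

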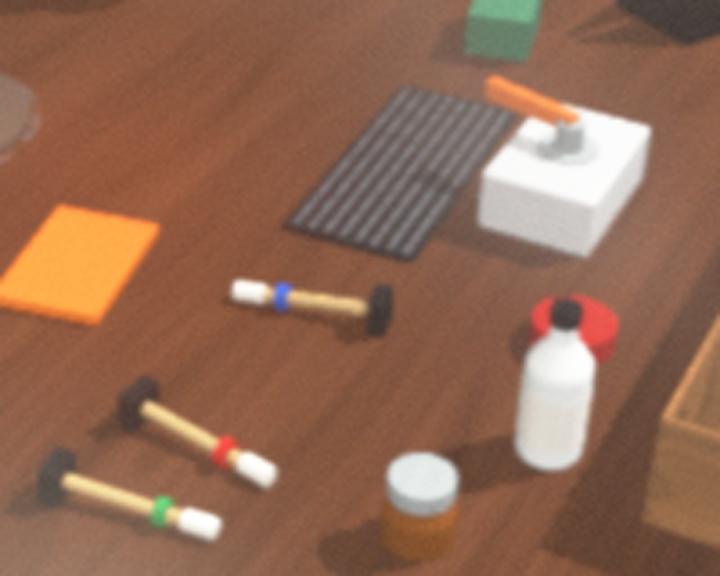

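```bash
cat >> h.py <<'E'
def meas(pr=True):
    im,d=snap('top'); im2,d2=snap('scene')
    out={}
    for n,I,D in(('top',im,d),('scene',im2,d2)):
        hsv=cv2.cvtColor(I,cv2.COLOR_RGB2HSV);H,S,V=[hsv[...,i].astype(int) for i in range(3)]
        P=cloud(n,D)
        ms={'red':((H<6)|(H>174))&(S>150)&(V>120),'blue':(H>108)&(H<128)&(S>120)&(V>80),'green':(H>48)&(H<78)&(S>110)&(V>70),'yellow':(H>22)&(H<36)&(S>140)&(V>120),'orange':(H>=6)&(H<16)&(S>170)&(V>200)}
        reg=(P[...,0]>0.3)&(P[...,0]<0.8)&(P[...,1]>-0.5)&(P[...,1]<0.6)&(P[...,2]<.3)
        for k,m in ms.items():
            q=(m&reg).astype(np.uint8)
            nn,l,st,c=cv2.connectedComponentsWithStats(q)
            for i in range(1,nn):
                if st[i,4]>=8: 
                    pp=np.median(P[l==i],0)
                    if pr: print(n,k,c[i],st[i,4],pp,'z at',P[l==i][:,2].max())
    return im,d,im2,d2
E
python3 - <<'E'
from h import *
im,d,im2,d2=meas()
for u,v in[(60,220),(335,210),(340,328),(62,340)]: print('mat',ray('top',u/3.6+150,v/3.6+140,.006))
for u,v in[(101,70),(256,72),(256,173),(98,173)]: print('blow',ray('top',u/3.6+150,v/3.6+140,.06))
for u,v in[(174,113),(144,198)]: print('handle',ray('top',u/3.6+150,v/3.6+140,.097))
# daubers, foot & tip
for n,f,t in[('blue',(428,195),(449,302)),('red',(622,300),(636,195)),('green',(718,309),(702,203))]:
    print(n,ray('top',f[0]/3.6+150,f[1]/3.6+140,.03),ray('top',t[0]/3.6+150,t[1]/3.6+140,.016))
E
```

```text
top red [253.7839 154.7143] 273 [ 0.7143 -0.0172  0.023 ] z at 0.035005237150468556
top red [324.8421 201.1053] 19 [ 0.5371 -0.2949  0.0211] z at 0.0293354426786713
top blue [272.3636 215.7273] 11 [ 0.476  -0.0934  0.0179] z at 0.029920187441593086
scene red [350.0769 227.5897] 39 [ 0.6878 -0.0368  0.0243] z at 0.13485005379624138
scene red [365.9268 230.4878] 123 [ 0.7358 -0.0197  0.0236] z at 0.02905188131332638
scene red [261.5294 264.8529] 34 [ 0.5369 -0.308   0.0181] z at 0.027968966856875728
scene blue [277.7692 221.3846] 13 [ 0.4778 -0.1093  0.0186] z at 0.024311082627020763
scene yellow [167.6429 233.5476] 42 [ 0.3236 -0.4295  0.1234] z at 0.1556056409978982
scene orange [229.3866 218.2185] 119 [ 0.3313 -0.1661  0.0081] z at 0.016739541022748203
mat [0.5273 0.3168 0.006 ]
mat [0.5443 0.021  0.006 ]
mat [0.4168 0.0114 0.006 ]
mat [0.3978 0.307  0.006 ]
blow [0.68   0.2691 0.06  ]
blow [0.6811 0.1048 0.06  ]
blow [0.5722 0.1003 0.06  ]
blow [0.5688 0.2661 0.06  ]
handle [0.626  0.1825 0.097 ]
handle [0.5363 0.2089 0.097 ]
blue [ 0.5581 -0.0795  0.03  ] [ 0.4458 -0.1042  0.016 ]
red [ 0.4499 -0.2863  0.03  ] [ 0.5653 -0.3018  0.016 ]
green [ 0.4425 -0.3871  0.03  ] [ 0.5581 -0.3723  0.016 ]
```

Top view: red bead (325,201), blue bead (272,216) and green bead (346,204) are real daubers. There is no yellow one. Look-alikes are the pink one at (437,234) and the turquoise one at (333,298), and the red tin is at (254,155). The handle is partly open at about 1.28 rad. I'll close the damper first.

{"op": "move_arm", "data": {
  "series": [
    [-1,[0,0,0],[0,0,-0.89]],
    [-1,[0,0,0],[0,0,-0.89]],
    [-1,[0,0,0],[0,0,-0.89]],
    [-1,[0,0,0],[0,0,-0.89]],
    [-1,[-0.75,-0.875,0],[0,0,0]],
    [-1,[-0.75,-0.875,0],[0,0,0]],
    [-1,[-0.75,-0.875,0],[0,0,0]],
    [-1,[-0.75,-0.875,0],[0,0,0]],
    [-1,[-0.75,-0.875,0],[0,0,0]],
    [-1,[-0.75,-0.875,0],[0,0,0]],
    [-1,[-0.75,-0.875,0],[0,0,0]],
    [-1,[-0.75,-0.875,0],[0,0,0]],
    [-1,[-0.75,-0.875,0],[0,0,0]],
    [-1,[-0.75,-0.875,0],[0,0,0]],
    [-1,[-0.75,-0.875,0],[0,0,0]],
    [-1,[-0.75,-0.875,0],[0,0,0]],
    [-1,[-0.75,-0.875,0],[0,0,0]],
    [-1,[-0.75,-0.875,0],[0,0,0]],
    [-1,[-0.75,-0.875,0],[0,0,0]],
    [-1,[-0.75,-0.875,0],[0,0,0]]
  ]
}}

```text
time: 2.2
position: [0.5516, 0.1744, 0.2226]
tool_rot: [[-1.0, -0.001, -0.0], [-0.001, 1.0, 0.0], [0.0, 0.0, -1.0]]
contact_force: [0.3, 0.4, 0.5]
width: 0.001
```

Run:
```python
from h import *
s=manip.observe();print(s['time'],s['position'],s['tool_rot'],s['qpos'],s['width'])
im,d=snap('scene','s1.png');snap('top','t1.png')
print(proj('top',s['position']),proj('scene',s['position']))
```

```text
2.2 [0.5516 0.1744 0.2226] [[-1.     -0.001  -0.0001]
 [-0.001   1.      0.0001]
 [ 0.0001  0.0001 -1.    ]] [-0.5199  0.3311  0.1677  1.7222 -0.0612  1.0934  1.2387] 0.0012514341760666882
[193.1442 183.9155] [340.3348 133.1001]
```

View pics/s1.png

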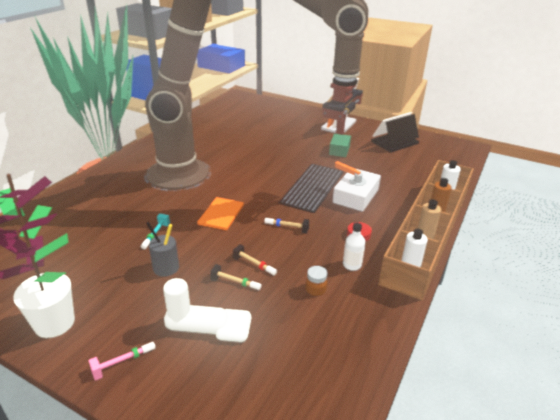

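{"op": "move_arm", "data": {
  "series": [
    [-1,[0,0,0.9],[0,0,0]],
    [-1,[0,0,0.9],[0,0,0]],
    [-1,[0,0,0.9],[0,0,0]],
    [-1,[0,0,0.9],[0,0,0]],
    [-1,[0,0,0.7],[0,0,0]],
    [-1,[0,0,0.4],[0,0,0]],
    [-1,[0,0,0],[0,0,0]]
  ]
}}

```text
time: 3.0
position: [0.5496, 0.1757, 0.0801]
tool_rot: [[-1.0, -0.001, -0.003], [-0.001, 1.0, -0.001], [0.003, -0.001, -1.0]]
contact_force: [-0.0, 0.1, -0.3]
width: 0.006
```

Run:
```python
from h import *
im,d=snap('scene')
a=im[100:240,280:420];cv2.imwrite('pics/c2.png',cv2.resize(a[:,:,::-1],None,fx=4,fy=4,interpolation=cv2.INTER_CUBIC))
```

```text
(no output)
```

View pics/c2.png

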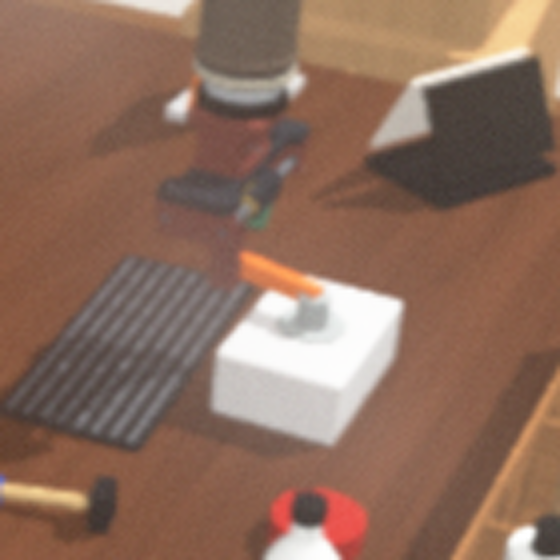

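Run:
```python
from h import *
s=manip.observe();p=s['position']
print((proj('scene',p)-[280,100])*4,(proj('scene',[.5363,.2089,.088])-[280,100])*4,(proj('scene',[.626,.1825,.088])-[280,100])*4)
print(proj('top',p))
im,d=snap('top')
a=im[110:250,130:270];cv2.imwrite('pics/c3.png',cv2.resize(a[:,:,::-1],None,fx=4,fy=4,interpolation=cv2.INTER_CUBIC))
for z in(.079,.088,.097): print(ray('scene',280+243/4,100+262/4,z),ray('scene',280+315/4,100+292/4,z))
```

```text
[225.8948 282.8332] [226.2815 255.7203] [312.9036 295.1679]
[199.8759 192.1964]
[0.5477 0.2213 0.079 ] [0.6209 0.2037 0.079 ]
[0.5532 0.2059 0.088 ] [0.6256 0.1884 0.088 ]
[0.5587 0.1904 0.097 ] [0.6303 0.1731 0.097 ]
```

View pics/c3.png

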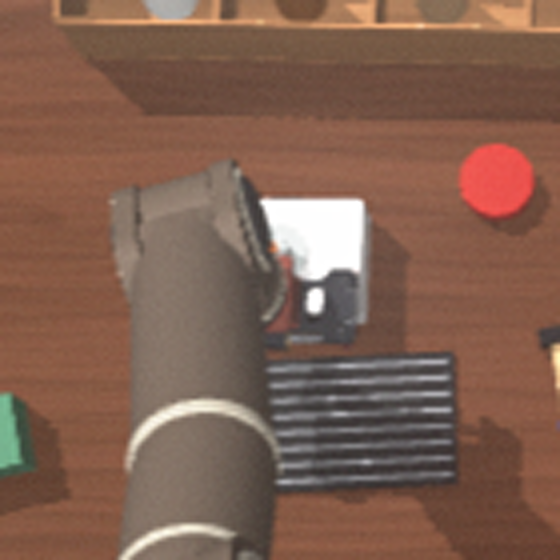

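{"op": "move_arm", "data": {
  "series": [
    [-1,[-0.1,0.43,0],[0,0,0]],
    [-1,[-0.1,0.43,0],[0,0,0]],
    [-1,[-0.1,0.43,0],[0,0,0]],
    [-1,[-0.21,0.28,0],[0,0,0]],
    [-1,[-0.21,0.28,0],[0,0,0]],
    [-1,[-0.21,0.28,0],[0,0,0]],
    [-1,[-0.31,0.17,0],[0,0,0]],
    [-1,[-0.31,0.17,0],[0,0,0]],
    [-1,[-0.2,0.1,0],[0,0,0]],
    [-1,[0,0,0],[0,0,0]]
  ]
}}

```text
time: 4.1
position: [0.6045, 0.2534, 0.0815]
tool_rot: [[-1.0, -0.001, 0.001], [-0.001, 1.0, 0.001], [-0.001, 0.001, -1.0]]
contact_force: [-0.1, -0.5, 0.1]
width: 0.003
```

{"op": "move_arm", "data": {
  "series": [
    [-1,[-0.15,0,0],[0,0,0]],
    [-1,[-0.1,0,0],[0,0,0]]
  ]
}}

```text
time: 4.3
position: [0.6107, 0.2534, 0.0817]
tool_rot: [[-1.0, -0.001, -0.0], [-0.001, 1.0, 0.001], [0.0, 0.001, -1.0]]
contact_force: [-1.5, 1.8, -0.2]
width: 0.004
```

Run:
```python
from h import *
im,d=snap('scene')
a=im[100:240,280:420];cv2.imwrite('pics/c4.png',cv2.resize(a[:,:,::-1],None,fx=4,fy=4,interpolation=cv2.INTER_CUBIC))
print(manip.observe()['contact_force'])
```

```text
[-1.4525  0.9465  0.4358]
```

View pics/c4.png

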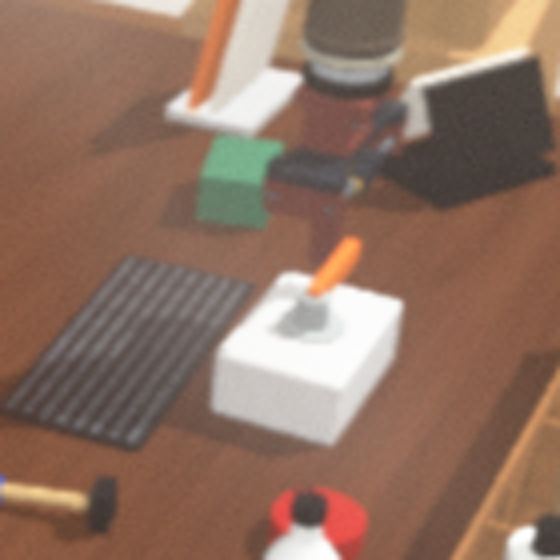

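{"op": "move_arm", "data": {
  "series": [
    [-1,[-0.1,0,0],[0,0,0]],
    [-1,[-0.1,0,0],[0,0,0]]
  ]
}}

```text
time: 4.55
position: [0.6116, 0.2534, 0.0814]
tool_rot: [[-1.0, -0.002, -0.01], [-0.002, 1.0, -0.001], [0.01, -0.001, -1.0]]
contact_force: [-24.8, -0.2, 17.6]
width: 0.007
```

{"op": "move_arm", "data": {
  "series": [
    [-1,[-0.1,0,0],[0,0,0]],
    [-1,[-0.05,0,0],[0,0,0]]
  ]
}}

```text
time: 4.75
position: [0.6118, 0.2534, 0.0813]
tool_rot: [[-1.0, -0.003, -0.018], [-0.003, 1.0, -0.002], [0.018, -0.002, -1.0]]
contact_force: [-35.9, -3.0, 25.0]
width: 0.003
```

{"op": "move_arm", "data": {
  "series": [
    [-1,[0.4,0,0],[0,0,0]],
    [-1,[0.5,0,0],[0,0,0]],
    [-1,[0.3,0,-0.5],[0,0,0]],
    [0.5,[0,0,-1],[0,0,0]],
    [0.5,[0,0,-1],[0,0,0]],
    [0.5,[0,0,-1],[0,0,0]],
    [0.5,[0,0,-1],[0,0,0]],
    [0.5,[0,0,-0.5],[0,0,0]]
  ]
}}

```text
time: 5.55
position: [0.5869, 0.2526, 0.2352]
tool_rot: [[-1.0, -0.0, 0.005], [-0.0, 1.0, 0.002], [-0.005, 0.002, -1.0]]
contact_force: [-0.6, 0.2, -0.9]
width: 0.417
```

```bash
cat >> h.py <<'E'
def crop(I,u0,v0,u1,v1,f,fn):
    cv2.imwrite('pics/'+fn,cv2.resize(I[v0:v1,u0:u1,::-1],None,fx=f,fy=f,interpolation=cv2.INTER_CUBIC))
E
python3 - <<'E'
from h import *
im,d,im2,d2=meas(False)
crop(im,230,160,370,260,5,'c5t.png');crop(im2,200,130,400,300,4,'c5s.png')
# foot+tip centers by masks
E
```

```text
(no output)
```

View pics/c5t.png

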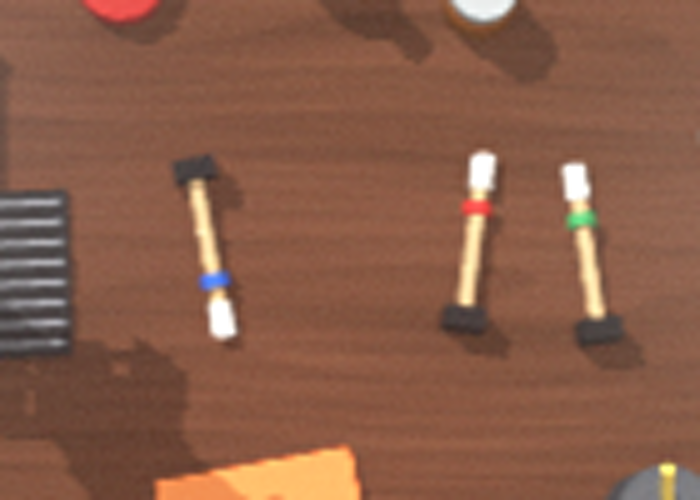

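View pics/c5s.png

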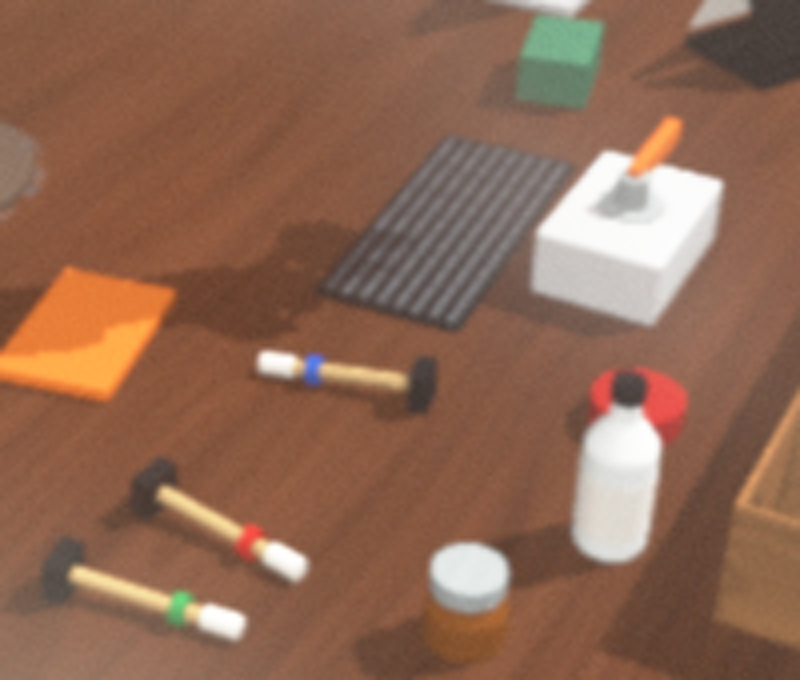

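```bash
cat >> h.py <<'E'
def tri(a,b):
    # two-view least squares, a top pixel, b scene pixel
    A=[];B=[]
    for n,(u,v) in(('top',a),('scene',b)):
        c=manip.camera_model(n);K=np.array(c["intrinsics"]);R=np.array(c["R"]);t=np.array(c["t"])
        o=-R.T@t;d=R.T@np.linalg.inv(K)@np.array([u,v,1.0]);d/=np.linalg.norm(d)
        M=np.eye(3)-np.outer(d,d);A.append(M);B.append(M@o)
    A=np.vstack(A);B=np.hstack(B);x,r,_,_=np.linalg.lstsq(A,B,rcond=None);return x,np.sqrt(r)
E
python3 - <<'E'
from h import *
T={'red':(477,208),'blue':(215,281),'green':(582,219)};S={'red':(250,541),'blue':(314,369),'green':(180,607)}
F={'red':(464,318),'blue':(194,168),'green':(598,329)};W={'red':(482,170),'blue':(222,318),'green':(575,182)}
for k in T:
    a=np.array(T[k])/5+[230,160];b=np.array(S[k])/4+[200,130]
    f=np.array(F[k])/5+[230,160];w=np.array(W[k])/5+[230,160]
    F_=ray('top',*f,.026);W_=ray('top',*w,.017)
    v=(W_-F_)[:2]
    print(k,tri(a,b),ray('top',*a,.018),ray('scene',*b,.015),'foot',F_,'tip',W_,'len',np.linalg.norm(v),'az',np.degrees(np.arctan2(v[1],v[0])))
E
```

```text
red (array([ 0.5363, -0.2983,  0.0094]), array([0.0017])) [ 0.5358 -0.2969  0.018 ] [ 0.5387 -0.3046  0.015 ] foot [ 0.4494 -0.2867  0.026 ] tip [ 0.5658 -0.3006  0.017 ] len 0.11718649680545175 az -6.812244026170991
blue (array([ 0.476 , -0.097 ,  0.0085]), array([0.0007])) [ 0.475 -0.097  0.018] [ 0.4799 -0.1053  0.015 ] foot [ 0.5611 -0.079   0.026 ] tip [ 0.4468 -0.103   0.017 ] len 0.11683974495815648 az -168.16166998217
green (array([ 0.5295, -0.3791,  0.0098]), array([0.0014])) [ 0.5289 -0.3774  0.018 ] [ 0.5318 -0.3845  0.015 ] foot [ 0.4431 -0.3883  0.026 ] tip [ 0.5578 -0.3722  0.017 ] len 0.1158289384336994 az 7.979624884496691
```

Picture check: the handle lies parallel to the blower's edge, pointing to +y, so it is closed (stop felt at about 36 N). Beads by triangulation: red (.536,-.298), blue (.476,-.097), green (.529,-.379), each about 10 mm high as expected. Before committing, I'll test in free air which side the wrist can tilt to.

{"op": "move_arm", "data": {
  "series": [
    [0.5,[0.8,-0.7,-0.5],[0,0,0]],
    [0.5,[0.8,-0.7,-0.5],[0,0,0]],
    [0.5,[0.8,-0.7,-0.5],[0,0,0]],
    [0.5,[0.8,-0.7,-0.5],[0,0,0]],
    [0.5,[0.8,-0.7,-0.5],[0,0,0]],
    [0.5,[0,0,0],[-1,0,0]],
    [0.5,[0,0,0],[-1,0,0]],
    [0.5,[0,0,0],[-1,0,0]],
    [0.5,[0,0,0],[-1,0,0]],
    [0.5,[0,0,0],[-1,0,0]],
    [0.5,[0,0,0],[-1,0,0]],
    [0.5,[0,0,0],[-1,0,0]],
    [0.5,[0,0,0],[-1,0,0]],
    [0.5,[0,0,0],[-1,0,0]],
    [0.5,[0,0,0],[-1,0,0]],
    [0.5,[0,0,0],[-1,0,0]],
    [0.5,[0,0,0],[-1,0,0]]
  ]
}}

```text
time: 7.35
position: [0.4654, 0.1463, 0.3021]
tool_rot: [[-1.0, 0.007, -0.002], [0.002, 0.535, 0.845], [0.007, 0.845, -0.535]]
contact_force: [0.0, 0.8, -1.0]
width: 0.75
```

Run:
```python
from h import *
s=manip.observe();print(s['qpos'],s['position'],s['tool_rot'])
```

```text
[ 0.0833  0.2879  0.1723  2.0193 -1.0287  1.3957  2.3247] [0.4654 0.1463 0.3021] [[-1.      0.0069 -0.0022]
 [ 0.0018  0.5348  0.845 ]
 [ 0.0071  0.845  -0.5348]]
```

{"op": "move_arm", "data": {
  "series": [
    [0.5,[0,0,0],[1,0,0]],
    [0.5,[0,0,0],[1,0,0]],
    [0.5,[0,0,0],[1,0,0]],
    [0.5,[0,0,0],[1,0,0]],
    [0.5,[0,0,0],[1,0,0]],
    [0.5,[0,0,0],[1,0,0]],
    [0.5,[0,0,0],[1,0,0]],
    [0.5,[0,0,0],[1,0,0]],
    [0.5,[0,0,0],[1,0,0]],
    [0.5,[0,0,0],[1,0,0]],
    [0.5,[0,0,0],[1,0,0]],
    [0.5,[0,0,0],[0.54,0,0]],
    [0.5,[0,0,0],[0,0,1]],
    [0.5,[0,0,0],[0,0,1]],
    [0.5,[0,0,0],[0,0,1]],
    [0.5,[0,0,0],[0,0,1]],
    [0.5,[0,0,0],[0,0,1]],
    [0.5,[0,0,0],[0,0,1]],
    [0.5,[0,0,0],[0,0,1]],
    [0.5,[0,0,0],[0,0,1]]
  ]
}}

```text
time: 9.35
position: [0.4652, 0.1472, 0.3034]
tool_rot: [[-0.765, 0.644, -0.004], [0.644, 0.765, -0.002], [0.002, -0.004, -1.0]]
contact_force: [0.9, 0.7, 0.2]
width: 0.752
```

{"op": "move_arm", "data": {
  "series": [
    [0.5,[0,0,0],[0,0,1]],
    [0.5,[0,0,0],[0,0,1]],
    [0.5,[0,0,0],[0,0,1]],
    [0.5,[0,0,0],[0,0,1]],
    [0.5,[0,0,0],[0,0,1]],
    [0.5,[0,0,0],[0,0,1]],
    [0.5,[0,0,0],[0,0,1]],
    [0.5,[0,0,0],[0,0,1]],
    [0.5,[0,0,0],[0,0,1]],
    [0.5,[0,0,0],[0,0,1]],
    [0.5,[0,0,0],[0,-1,0]],
    [0.5,[0,0,0],[0,-1,0]],
    [0.5,[0,0,0],[0,-1,0]],
    [0.5,[0,0,0],[0,-1,0]],
    [0.5,[0,0,0],[0,-1,0]],
    [0.5,[0,0,0],[0,-1,0]],
    [0.5,[0,0,0],[0,-1,0]],
    [0.5,[0,0,0],[0,-1,0]],
    [0.5,[0,0,0],[0,-1,0]],
    [0.5,[0,0,0],[0,-1,0]]
  ]
}}

```text
time: 11.35
position: [0.4655, 0.1476, 0.3037]
tool_rot: [[-0.005, 1.0, -0.0], [0.639, 0.003, -0.769], [-0.769, -0.004, -0.639]]
contact_force: [0.2, -0.6, -0.3]
width: 0.749
```

{"op": "move_arm", "data": {
  "series": [
    [0.5,[0,0,0],[0,-1,0]],
    [0.5,[0,0,0],[0,-1,0]],
    [0.5,[0,0,0],[0,-1,0]],
    [0.5,[0,0,0],[0,-1,0]],
    [0.5,[0,0,0],[0,-1,0]],
    [0.5,[0,0,0],[0,-0.5,0]]
  ]
}}

```text
time: 11.95
position: [0.4651, 0.1479, 0.3028]
tool_rot: [[-0.007, 1.0, 0.003], [0.209, 0.004, -0.978], [-0.978, -0.006, -0.209]]
contact_force: [0.3, 1.2, -1.3]
width: 0.752
```

Run:
```python
from h import *
s=manip.observe();print(s['qpos'],s['position'],s['tool_rot'])
```

```text
[-1.1628  0.7496  0.4132  1.6314  0.6247  1.8408 -0.8686] [0.4651 0.1479 0.3028] [[-0.0065  1.      0.0025]
 [ 0.2094  0.0038 -0.9778]
 [-0.9778 -0.0058 -0.2095]]
```

{"op": "move_arm", "data": {
  "series": [
    [0,[0.69,-0.06,0.57],[0,0,0]],
    [0,[0.69,-0.06,0.57],[0,0,0]],
    [0,[0.69,-0.06,0.57],[0,0,0]],
    [0,[0.69,-0.06,0.57],[0,0,0]],
    [0,[0.69,-0.06,0.57],[0,0,0]],
    [0,[0.69,-0.06,0.57],[0,0,0]],
    [0,[0.69,-0.06,0.57],[0,0,0]],
    [0,[0.69,-0.06,0.57],[0,0,0]]
  ]
}}

```text
time: 12.75
position: [0.4502, 0.0485, 0.1117]
tool_rot: [[-0.005, 1.0, 0.001], [0.215, 0.002, -0.977], [-0.977, -0.005, -0.215]]
contact_force: [0.6, 0.7, -0.2]
width: 0.498
```

Run:
```python
from h import *
s=manip.observe();print(s['qpos'],s['position'],s['tool_rot'])
snap('scene','s6.png')
```

```text
[-1.0693  0.9657  0.3648  1.8441  0.5861  1.4648 -1.107 ] [0.4502 0.0485 0.1117] [[-0.005   1.      0.0009]
 [ 0.2151  0.002  -0.9766]
 [-0.9766 -0.0047 -0.2151]]
```

View pics/s6.png

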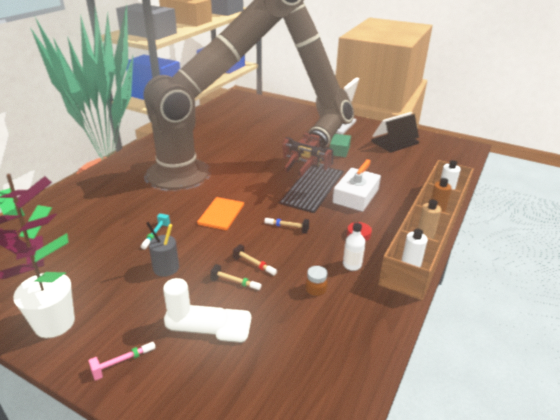

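{"op": "move_arm", "data": {
  "series": [
    [0,[-1,0,0],[0,0,0]],
    [0,[-1,0,0],[0,0,0]],
    [0,[-1,0,0],[0,0,0]],
    [0,[-1,0,0],[0,0,0]],
    [0,[0,0,0],[0,1,0]],
    [0,[0,0,0],[0,1,0]],
    [0,[0,0,0],[0,1,0]],
    [0,[0,0,0],[0,1,0]],
    [0,[0,0,0],[0,1,0]],
    [0,[0,0,0],[0,1,0]],
    [0,[0,0,0],[0,1,0]],
    [0,[0,0,0],[0,1,0]],
    [0,[0,0,0],[0,1,0]],
    [0,[0,0,0],[0,1,0]],
    [0,[0,0,0],[0,1,0]],
    [0,[0,0,0],[0,1,0]],
    [0,[0,0,0],[0,1,0]],
    [0,[0,0,0],[0,1,0]],
    [0,[0,0,0],[0,1,0]],
    [0,[0,0,0],[0,0.5,0]]
  ]
}}

```text
time: 14.8
position: [0.4509, 0.0223, 0.2311]
tool_rot: [[0.0, 1.0, -0.002], [1.0, -0.0, 0.002], [0.002, -0.002, -1.0]]
contact_force: [0.1, -1.0, -0.2]
width: 0.497
```

{"op": "move_arm", "data": {
  "series": [
    [0,[-0.8,0.15,0],[0,0,0]],
    [0,[-0.8,0.15,0],[0,0,0]],
    [0,[-0.8,0.15,0],[0,0,0]],
    [0,[-0.8,0.15,0],[0,0,0]],
    [0,[0,0,0],[0,0,1]],
    [0,[0,0,0],[0,0,1]],
    [0,[0,0,0],[0,0,1]],
    [0,[0,0,0],[0,0,1]],
    [0,[0,0,0],[0,0,1]],
    [0,[0,0,0],[0,0,1]],
    [0,[0,0,0],[0,0,1]],
    [0,[0,0,0],[0,0,1]],
    [0,[0,0,0],[0,0,1]],
    [0,[0,0,0],[0,0,1]],
    [0,[0,0,0],[0,0,1]],
    [0,[0,0,0],[0,0,1]],
    [0,[0,0,0],[0,0,1]],
    [0,[0,0,0],[0,0,1]],
    [0,[0,0,0],[0,0,1]],
    [0,[0,0,0],[0,0,0.5]]
  ]
}}

```text
time: 16.8
position: [0.4687, -0.0724, 0.2306]
tool_rot: [[0.977, 0.215, -0.004], [0.215, -0.977, -0.001], [-0.004, 0.001, -1.0]]
contact_force: [-0.1, 0.5, -0.3]
width: 0.498
```

Run:
```python
from h import *
s=manip.observe();print(s['qpos'],s['position'],s['tool_rot'])
im,d=snap('scene');crop(im,200,130,400,300,4,'c7s.png')
im,d=snap('top');crop(im,230,160,370,260,5,'c7t.png')
```

```text
[-0.5731  0.157   0.7095  1.9702 -0.115   1.0584 -1.1666] [ 0.4687 -0.0724  0.2306] [[ 0.9765  0.2153 -0.0039]
 [ 0.2153 -0.9765 -0.0014]
 [-0.0041  0.0005 -1.    ]]
```

View pics/c7s.png

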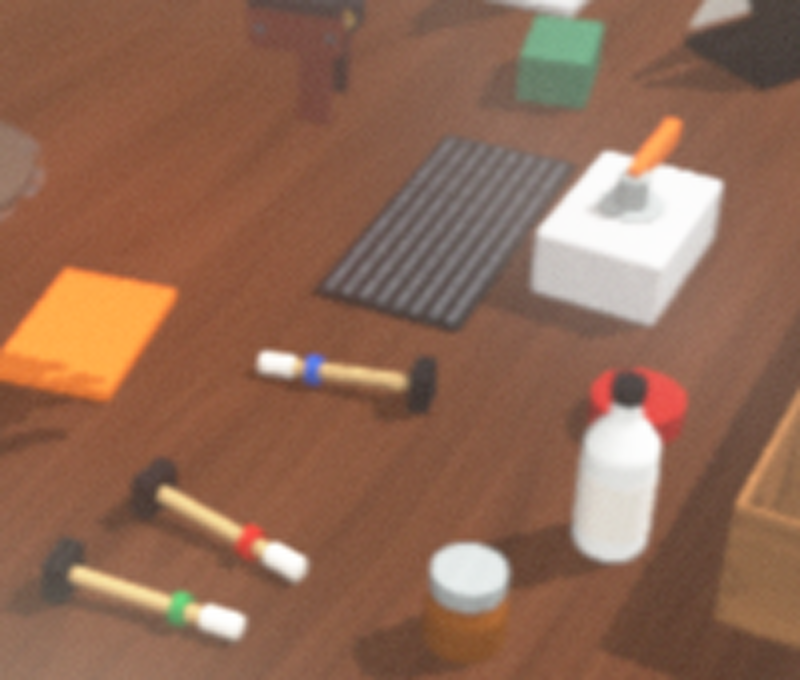

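View pics/c7t.png

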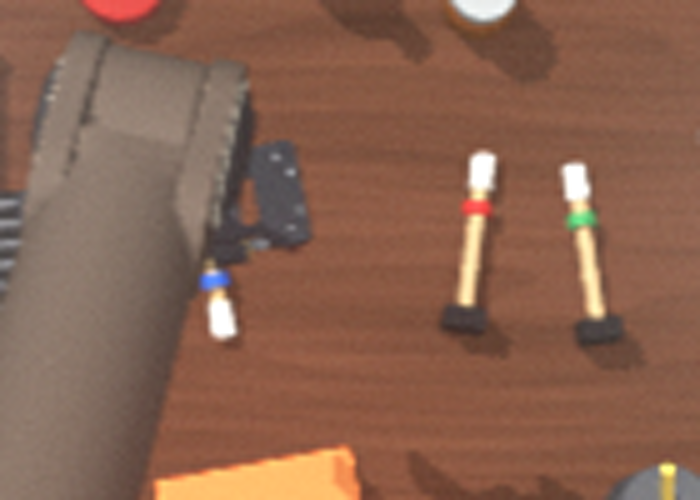

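{"op": "move_arm", "data": {
  "series": [
    [0,[0.1,0.845,0],[0,0,0]],
    [0,[0,0,0],[0,1,0]],
    [0,[0,0,0],[0,1,0]],
    [0,[0,0,0],[0,1,0]],
    [0,[-0.216,0,0.805],[0,0,0]],
    [0,[-0.216,0,0.805],[0,0,0]],
    [0,[-0.216,0,0.805],[0,0,0]],
    [0,[-0.216,0,0.805],[0,0,0]],
    [0,[-0.216,0,0.805],[0,0,0]],
    [0,[-0.216,0,0.805],[0,0,0]],
    [0,[-0.216,0,0.805],[0,0,0]],
    [0,[0,0,0],[0,0,0]]
  ]
}}

```text
time: 18.1
position: [0.4747, -0.0965, 0.0532]
tool_rot: [[0.945, 0.219, 0.244], [0.212, -0.976, 0.055], [0.25, -0.001, -0.968]]
contact_force: [-0.5, 0.2, 0.8]
width: 0.5
```

Run:
```python
from h import *
s=manip.observe();print(s['qpos'],s['position'],s['tool_rot'])
im,d=snap('scene');crop(im,230,130,370,250,5,'c8s.png')
```

```text
[-0.238   0.3524  0.4914  2.3056 -0.7722  0.39   -0.4403] [ 0.4747 -0.0965  0.0532] [[ 0.9447  0.2189  0.2442]
 [ 0.2118 -0.9757  0.0553]
 [ 0.2504 -0.0005 -0.9681]]
```

View pics/c8s.png

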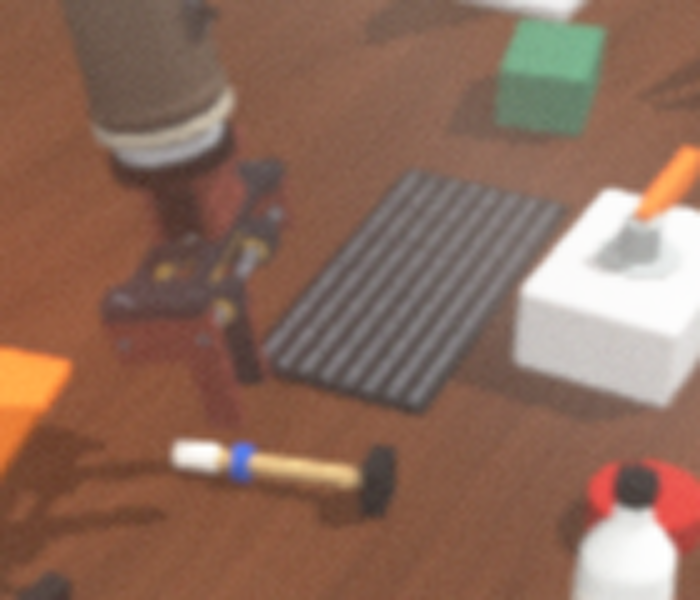

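{"op": "move_arm", "data": {
  "series": [
    [0,[-0.17,0,0.6],[0,0,0]],
    [0,[-0.17,0,0.6],[0,0,0]],
    [0,[-0.04,0,0.3],[0,0,0]],
    [0,[0,0,0],[0,0,0]]
  ]
}}

```text
time: 18.55
position: [0.4778, -0.0966, 0.0098]
tool_rot: [[0.943, 0.219, 0.25], [0.212, -0.976, 0.055], [0.256, 0.001, -0.967]]
contact_force: [-0.4, -1.0, 0.3]
width: 0.503
```

Run:
```python
from h import *
s=manip.observe();print(s['qpos'],s['position'],s['tool_rot'])
im,d=snap('scene');crop(im,230,160,350,250,6,'c9s.png')
im,d=snap('top');crop(im,230,180,310,240,8,'c9t.png')
```

```text
[-0.0719  0.4368  0.2954  2.3166 -0.952   0.2754 -0.2615] [ 0.4778 -0.0966  0.0098] [[ 0.9433  0.2186  0.2498]
 [ 0.2115 -0.9758  0.0554]
 [ 0.2559  0.0006 -0.9667]]
```

View pics/c9s.png

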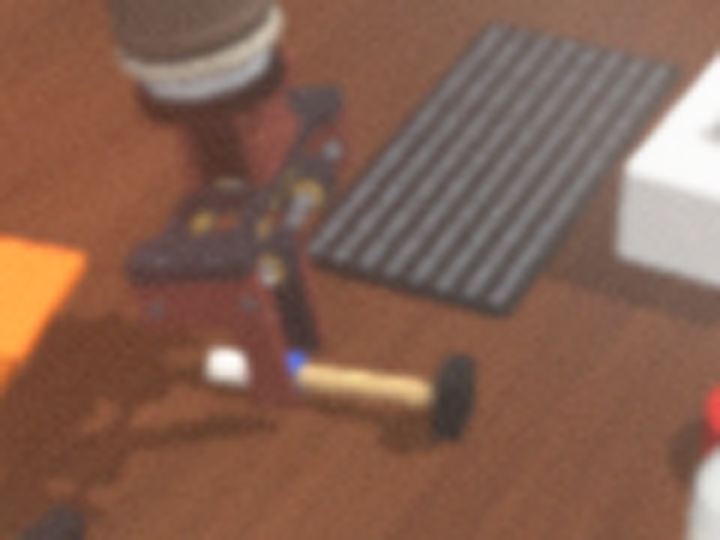

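View pics/c9t.png

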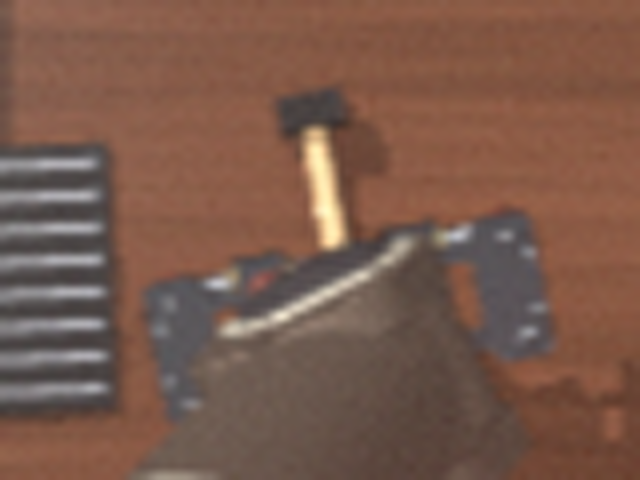

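{"op": "move_arm", "data": {
  "series": [
    [0,[-0.03,0,0.14],[0,0,0]],
    [0,[0,0,0],[0,0,0]],
    [-1,[0,0,0],[0,0,0]],
    [-1,[0,0,0],[0,0,0]],
    [-1,[0,0,0],[0,0,0]],
    [-1,[0,0,0],[0,0,0]],
    [-1,[0,0,0],[0,0,0]],
    [-1,[0,0,0],[0,0,0]]
  ]
}}

```text
time: 19.45
position: [0.4776, -0.0965, 0.0051]
tool_rot: [[0.944, 0.218, 0.249], [0.211, -0.976, 0.055], [0.255, 0.001, -0.967]]
contact_force: [-0.5, -0.0, 1.1]
width: 0.237
```

{"op": "move_arm", "data": {
  "series": [
    [-1,[0.13,0,-0.48],[0,0,0]],
    [-1,[0.26,0,-0.96],[0,0,0]],
    [-1,[0.26,0,-0.96],[0,0,0]],
    [-1,[0.26,0,-0.96],[0,0,0]],
    [-1,[0.26,0,-0.96],[0,0,0]],
    [-1,[0.26,0,-0.96],[0,0,0]],
    [-1,[0.26,0,-0.96],[0,0,0]]
  ]
}}

```text
time: 20.15
position: [0.4781, -0.0961, 0.1998]
tool_rot: [[0.944, 0.218, 0.248], [0.211, -0.976, 0.055], [0.254, 0.001, -0.967]]
contact_force: [0.6, 1.1, -0.1]
width: 0.24
```

Run:
```python
from h import *
s=manip.observe();print(s['qpos'],s['position'],s['tool_rot'],s['width'])
im,d=snap('scene');crop(im,200,110,350,250,5,'c10s.png')
```

```text
[-0.5932  0.0574  0.8137  2.1724 -0.2294  0.7078 -0.9782] [ 0.4781 -0.0961  0.1998] [[ 0.9439  0.2179  0.2482]
 [ 0.2109 -0.976   0.0548]
 [ 0.2542  0.0007 -0.9672]] 0.2397855459363235
```

View pics/c10s.png

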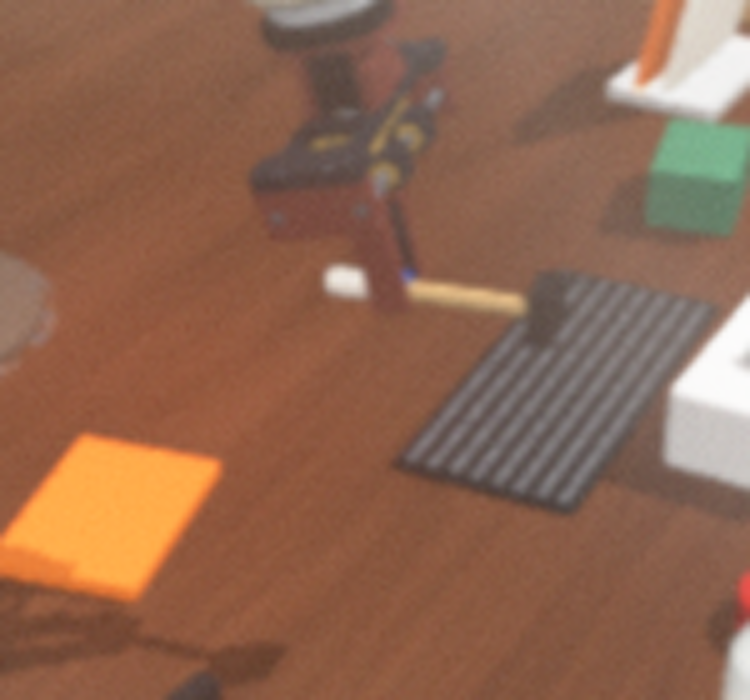

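{"op": "move_arm", "data": {
  "series": [
    [-1,[0.2,0,-0.77],[0.254,0,-0.967]],
    [-1,[0.2,0,-0.77],[0.254,0,-0.967]],
    [-1,[0.2,0,-0.77],[0.254,0,-0.967]],
    [-1,[0,0,0],[0.254,0,-0.967]],
    [-1,[0,0,0],[0.254,0,-0.967]],
    [-1,[0,0,0],[0.254,0,-0.967]],
    [-1,[0,0,0],[0.254,0,-0.967]],
    [-1,[0,0,0],[0.254,0,-0.967]],
    [-1,[0,0,0],[0.254,0,-0.967]],
    [-1,[0,0,0],[0.254,0,-0.967]],
    [-1,[0,0,0],[0.254,0,-0.967]],
    [-1,[0,0,0],[0.254,0,-0.967]],
    [-1,[0,0,0],[0.254,0,-0.967]],
    [-1,[0,0,0],[0.254,0,-0.967]],
    [-1,[0,0,0],[0.254,0,-0.967]],
    [-1,[0,0,0],[0.12,0,-0.48]],
    [-1,[0,0,0],[0,-1,0]],
    [-1,[0,0,0],[0,-1,0]],
    [-1,[0,0,0],[0,-1,0]],
    [-1,[0,0,0],[0,-1,0]]
  ]
}}

```text
time: 22.2
position: [0.4785, -0.0962, 0.2705]
tool_rot: [[-0.001, 1.0, 0.003], [0.995, 0.001, -0.095], [-0.095, 0.003, -0.995]]
contact_force: [-0.3, -0.4, -0.6]
width: 0.241
```

{"op": "move_arm", "data": {
  "series": [
    [-1,[0,0,0],[0,-1,0]],
    [-1,[0,0,0],[0,-1,0]],
    [-1,[0,0,0],[0,-1,0]],
    [-1,[0,0,0],[0,-1,0]],
    [-1,[0,0,0],[0,-1,0]],
    [-1,[0,0,0],[0,-1,0]],
    [-1,[0,0,0],[0,-1,0]],
    [-1,[0,0,0],[0,-1,0]],
    [-1,[0,0,0],[0,-1,0]],
    [-1,[0,0,0],[0,-1,0]],
    [-1,[0,0,0],[0,-1,0]],
    [-1,[0,0,0],[0,-1,0]],
    [-1,[0,0,0],[0,-1,0]],
    [-1,[0,0,0],[0,-1,0]],
    [-1,[0,0,0],[0,-0.7,0]],
    [-1,[0,0,0],[0,0,0]]
  ]
}}

```text
time: 23.8
position: [0.4783, -0.0953, 0.2689]
tool_rot: [[-0.002, 1.0, 0.002], [0.191, 0.003, -0.982], [-0.982, -0.002, -0.191]]
contact_force: [0.4, -0.9, -0.3]
width: 0.244
```

Run:
```python
from h import *
s=manip.observe();print(s['qpos'],s['position'],s['tool_rot'],s['width'])
im,d=snap('scene');crop(im,180,80,370,250,4,'c11s.png')
```

```text
[-1.1267  0.7459  0.7499  2.023   0.7548  1.3275 -0.8574] [ 0.4783 -0.0953  0.2689] [[-0.0023  1.      0.0022]
 [ 0.1911  0.0026 -0.9816]
 [-0.9816 -0.0019 -0.1911]] 0.24414999268274878
```

View pics/c11s.png

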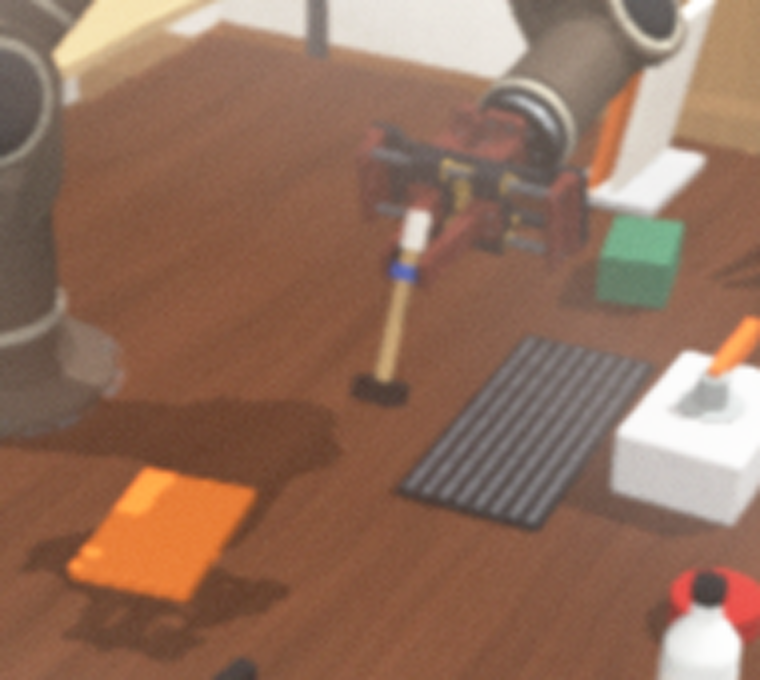

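Run:
```python
from h import *
s=manip.observe();p=s['position'];R=s['tool_rot']
b=p-.006*R[:,2]
f=lambda X:(proj('scene',X)-[180,80])*4
print(f(b),f(b-[0,0,.087]),f(b+[0,0,.03]))
for a in(-10,-5,5,10): print(a,f(b+.087*np.array([0,np.sin(np.radians(a)),-np.cos(np.radians(a))])))
for a in(-10,-5,5,10): print('x',a,f(b+.087*np.array([np.sin(np.radians(a)),0,-np.cos(np.radians(a))])))
```

```text
[408.3473 265.9053] [405.9178 372.2249] [409.2269 227.414 ]
-10 [396.1025 379.6242]
-5 [401.004  376.3158]
5 [410.8105 367.3887]
10 [415.6494 361.8485]
x -10 [387.9789 365.4952]
x -5 [396.8895 369.2323]
x 5 [415.0031 374.448 ]
x 10 [424.0833 375.8813]
```

Run:
```python
from h import *
im,d=snap('top');crop(im,220,160,320,260,6,'c12t.png')
s=manip.observe();p=s['position'];R=s['tool_rot']
b=p-.006*R[:,2]
f=lambda X:(proj('top',X)-[220,160])*6
print(f(b),f(b-[0,0,.087]),f(b+[0,0,.03]))
```

```text
[297.8386 265.0452] [301.5654 290.2656] [296.4539 255.6748]
```

View pics/c12t.png

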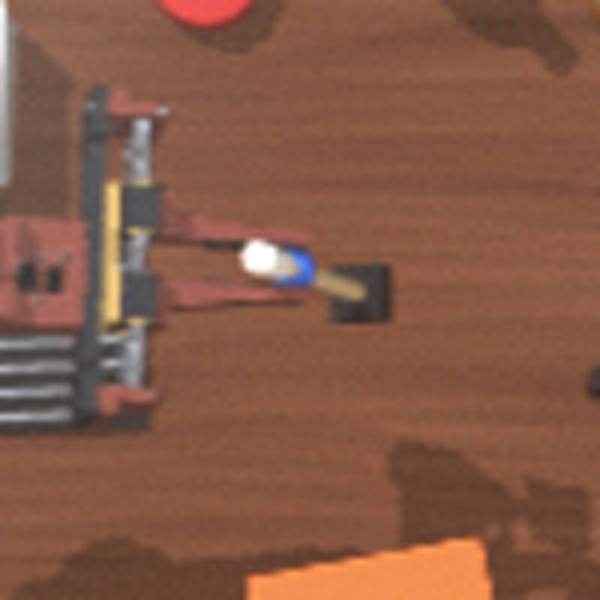

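{"op": "move_arm", "data": {
  "series": [
    [-1,[0,0,0],[0,1,0]],
    [-1,[0,0,0],[0,1,0]],
    [-1,[0,0,0],[0,1,0]],
    [-1,[0,0,0],[0,0.8,0]],
    [-1,[0,0,0],[0,0,0]]
  ]
}}

```text
time: 24.4
position: [0.4785, -0.0978, 0.2722]
tool_rot: [[0.007, 1.0, 0.001], [0.509, -0.003, -0.861], [-0.861, 0.006, -0.509]]
contact_force: [0.9, -0.3, 0.1]
width: 0.237
```

```bash
cat >> h.py <<'E'
def chk(tag):
    s=manip.observe();p=s['position'];R=s['tool_rot'];b=p-.006*R[:,2]
    print(p,R,s['width'],s['qpos'])
    for n in('top','scene'):
        im,d=snap(n);c=proj(n,b).astype(int)-[50,45];c=np.maximum(c,0)
        crop(im,c[0],c[1],c[0]+100,c[1]+95,6,tag+n+'.png')
        f=lambda X:((proj(n,X)-c)*6).round(0)
        print(n,c,'bead',f(b),'foot vert',f(b-[0,0,.087]),'tiptop',f(b+[0,0,.043]))
E
python3 -c "
from h import *
chk('c13')"
```

```text
[ 0.4785 -0.0978  0.2722] [[ 0.0068  1.      0.0009]
 [ 0.509  -0.0026 -0.8607]
 [-0.8607  0.0063 -0.509 ]] 0.2367198130794781 [-1.0801  0.478   0.7494  2.0104  0.6762  1.2659 -0.7088]
top [220 158] bead [302. 276.] foot vert [305. 301.] tiptop [300. 262.]
scene [231 100] bead [304. 273.] foot vert [301. 433.] tiptop [306. 189.]
```

View pics/c13top.png

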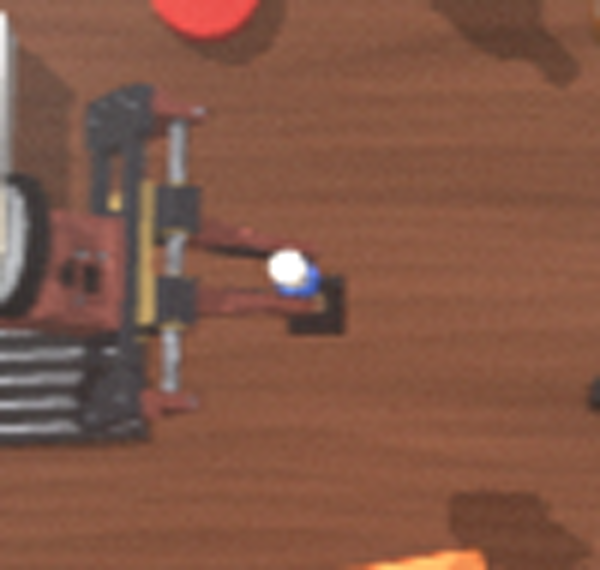

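View pics/c13scene.png

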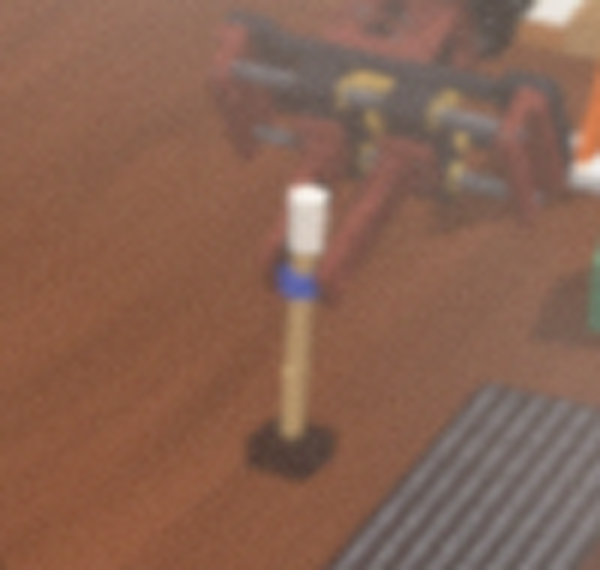

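{"op": "move_arm", "data": {
  "series": [
    [-1,[0,0,0],[0,0.9,0]],
    [-1,[0.83,-0.12,-0.14],[0,0,0]],
    [-1,[0.83,-0.12,-0.14],[0,0,0]],
    [-1,[0.83,-0.12,-0.14],[0,0,0]],
    [-1,[0.83,-0.12,-0.14],[0,0,0]],
    [-1,[0.83,-0.12,-0.14],[0,0,0]],
    [-1,[0.83,-0.12,-0.14],[0,0,0]],
    [-1,[0.83,-0.12,-0.14],[0,0,0]],
    [-1,[0.83,-0.12,-0.14],[0,0,0]],
    [-1,[0,0,0],[0,0,0]]
  ]
}}

```text
time: 25.5
position: [0.449, 0.0471, 0.1232]
tool_rot: [[-0.005, 1.0, 0.004], [0.567, 0.006, -0.824], [-0.824, -0.002, -0.567]]
contact_force: [0.4, 0.3, -1.2]
width: 0.239
```

```bash
python3 -c "
from h import *
chk('c14')"
```

```text
[0.449  0.0471 0.1232] [[-0.0047  1.      0.0039]
 [ 0.5669  0.0058 -0.8237]
 [-0.8237 -0.0017 -0.567 ]] 0.23863517988253946 [-1.1585  0.7273  0.5755  1.9646  0.4242  1.1826 -0.8768]
top [180 173] bead [305. 271.] foot vert [320. 290.] tiptop [297. 261.]
scene [243 122] bead [306. 271.] foot vert [300. 407.] tiptop [309. 200.]
```

View pics/c14top.png

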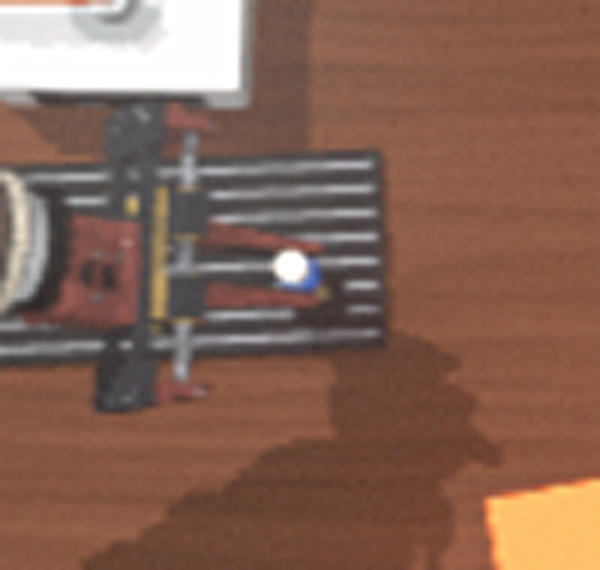

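View pics/c14scene.png

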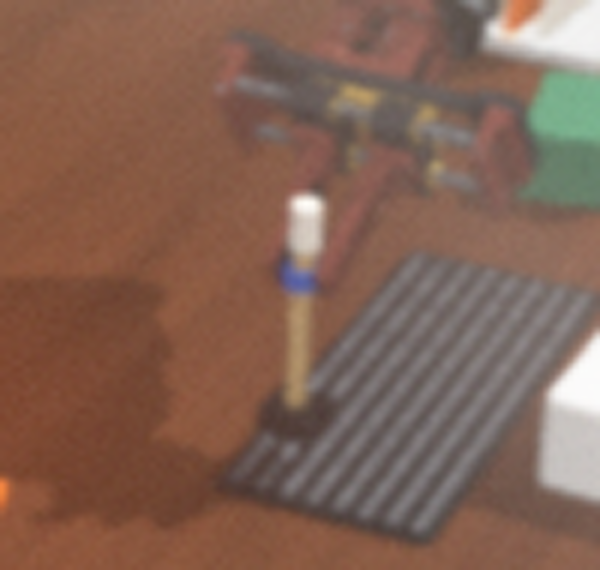

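{"op": "move_arm", "data": {
  "series": [
    [-1,[0.27,0,0.19],[0,0,0]],
    [-1,[0.2,0,0.14],[0,0,0]],
    [-1,[0,0,0],[0,0,0]]
  ]
}}

```text
time: 25.9
position: [0.4495, 0.044, 0.1082]
tool_rot: [[0.001, 1.0, 0.001], [0.569, 0.0, -0.823], [-0.823, 0.001, -0.569]]
contact_force: [1.2, 0.3, -0.2]
width: 0.235
```

{"op": "move_arm", "data": {
  "series": [
    [-1,[0.06,0,0.04],[0,0,0]],
    [-1,[0,0,0],[0,0,0]]
  ]
}}

```text
time: 26.1
position: [0.4499, 0.0446, 0.1065]
tool_rot: [[0.001, 1.0, 0.002], [0.569, 0.001, -0.822], [-0.822, 0.002, -0.569]]
contact_force: [0.0, 0.6, -1.5]
width: 0.237
```

{"op": "move_arm", "data": {
  "series": [
    [-1,[0.06,0,0.04],[0,0,0]],
    [-1,[0,0,0],[0,0,0]]
  ]
}}

```text
time: 26.3
position: [0.4499, 0.0449, 0.1042]
tool_rot: [[0.001, 1.0, 0.002], [0.569, 0.001, -0.822], [-0.822, 0.002, -0.569]]
contact_force: [-0.3, -0.0, -0.5]
width: 0.235
```

{"op": "move_arm", "data": {
  "series": [
    [-1,[0.08,0,0.057],[0,0,0]],
    [-1,[0,0,0],[0,0,0]]
  ]
}}

```text
time: 26.5
position: [0.4498, 0.0448, 0.1011]
tool_rot: [[0.001, 1.0, 0.002], [0.569, 0.001, -0.822], [-0.822, 0.002, -0.569]]
contact_force: [0.4, -0.6, -0.5]
width: 0.237
```

{"op": "move_arm", "data": {
  "series": [
    [-1,[0.06,0,0.04],[0,0,0]],
    [-1,[0,0,0],[0,0,0]]
  ]
}}

```text
time: 26.7
position: [0.4499, 0.0436, 0.1004]
tool_rot: [[0.002, 1.0, 0.001], [0.566, 0.0, -0.824], [-0.824, 0.002, -0.566]]
contact_force: [0.0, -0.4, 8.0]
width: 0.241
```

{"op": "move_arm", "data": {
  "series": [
    [-1,[0.06,0,0.04],[0,0,0]],
    [-1,[0,0,0],[0,0,0]]
  ]
}}

```text
time: 26.9
position: [0.45, 0.0421, 0.1001]
tool_rot: [[0.003, 1.0, 0.0], [0.563, -0.001, -0.826], [-0.826, 0.002, -0.563]]
contact_force: [0.4, -1.7, 18.3]
width: 0.236
```

{"op": "move_arm", "data": {
  "series": [
    [-1,[-0.06,0,-0.04],[0,0,0]],
    [-1,[0,0,0],[0,0,0]],
    [-0.2,[0,0,0],[0,0,0]],
    [-0.2,[0,0,0],[0,0,0]],
    [-0.1,[0,0,0],[0,0,0]],
    [0,[0,0,0],[0,0,0]],
    [0,[0,0,0],[0,0,0]]
  ]
}}

```text
time: 27.6
position: [0.4498, 0.0449, 0.0991]
tool_rot: [[0.001, 1.0, 0.002], [0.569, 0.001, -0.822], [-0.822, 0.002, -0.569]]
contact_force: [-0.5, 0.9, 0.0]
width: 0.497
```

```bash
python3 -c "
from h import *
chk('c15')"
```

```text
[0.4498 0.0449 0.0991] [[ 0.0008  1.      0.0019]
 [ 0.5692  0.0011 -0.8222]
 [-0.8222  0.0018 -0.5692]] 0.4973111352106353 [-1.1446  0.769   0.5639  1.9685  0.4127  1.1397 -0.8962]
top [182 173] bead [301. 276.] foot vert [315. 294.] tiptop [293. 266.]
scene [243 128] bead [304. 275.] foot vert [298. 409.] tiptop [306. 206.]
```

View pics/c15top.png

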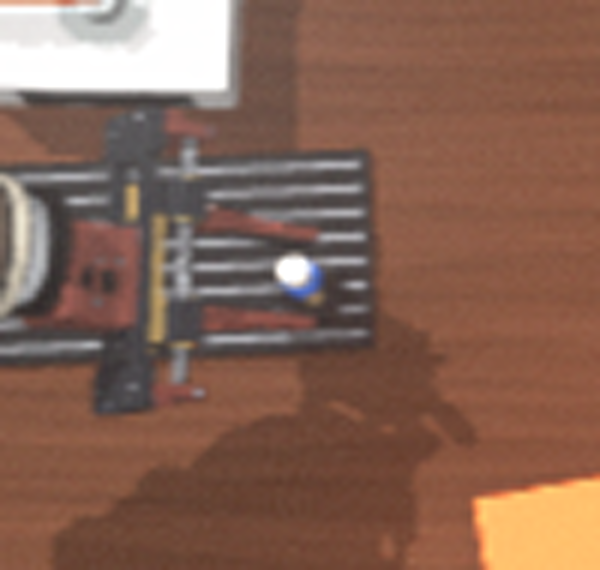

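View pics/c15scene.png

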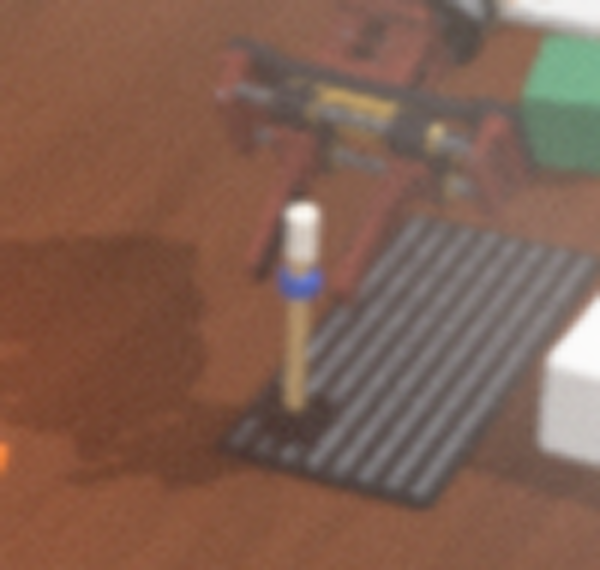

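{"op": "move_arm", "data": {
  "series": [
    [0,[0,0,-0.7],[0,0,0]],
    [0,[0,0,-1],[0,0,0]],
    [0,[0,0,-1],[0,0,0]],
    [0,[0,0,-1],[0,0,0]],
    [0,[-0.5,0,-1],[0,0,0]],
    [0,[-0.5,0,-0.5],[0,0,0]],
    [0,[0,0,0],[0,1,0]],
    [0,[0,0,0],[0,1,0]],
    [0,[0,0,0],[0,1,0]],
    [0,[0,0,0],[0,1,0]],
    [0,[0,0,0],[0,1,0]],
    [0,[0,0,0],[0,1,0]],
    [0,[0,0,0],[0,1,0]],
    [0,[0,0,0],[0,1,0]],
    [0,[0,0,0],[0,1,0]],
    [0,[0,0,0],[0,1,0]],
    [0,[0,0,0],[0,1,0]]
  ]
}}

```text
time: 29.4
position: [0.4496, 0.1559, 0.2131]
tool_rot: [[-0.001, 1.0, 0.003], [1.0, 0.001, -0.001], [-0.001, 0.003, -1.0]]
contact_force: [-0.2, 0.3, -0.0]
width: 0.496
```

Run:
```python
from h import *
s=manip.observe();print(s['qpos'],s['position'],s['tool_rot'])
im,d=snap('scene');crop(im,200,130,400,300,4,'c16s.png')
im,d=snap('top');crop(im,230,160,370,260,5,'c16t.png')
```

```text
[-0.9023  0.1667  0.5304  1.9868 -0.0964  1.0105 -0.3261] [0.4496 0.1559 0.2131] [[-0.0007  1.      0.0029]
 [ 1.      0.0007 -0.0014]
 [-0.0014  0.0029 -1.    ]]
```

View pics/c16s.png

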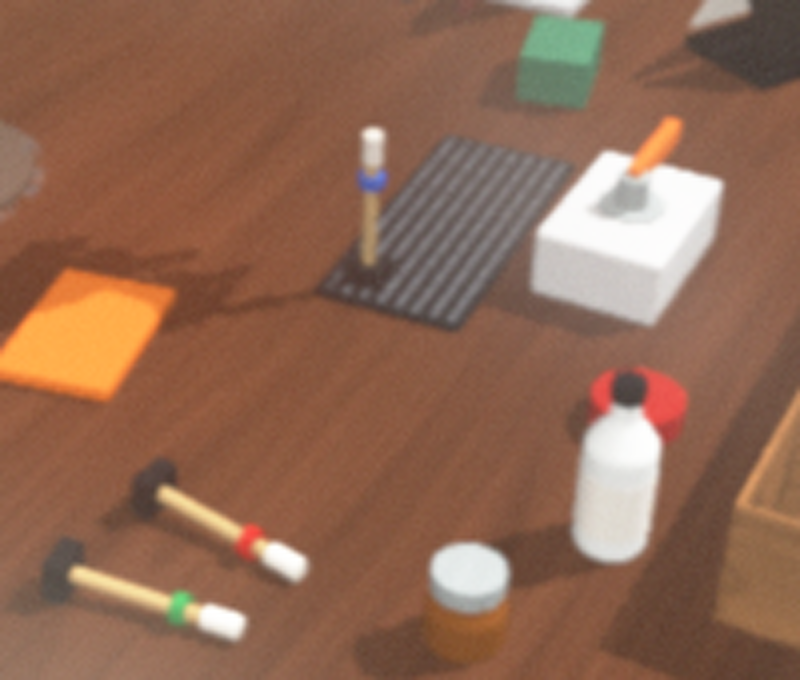

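View pics/c16t.png

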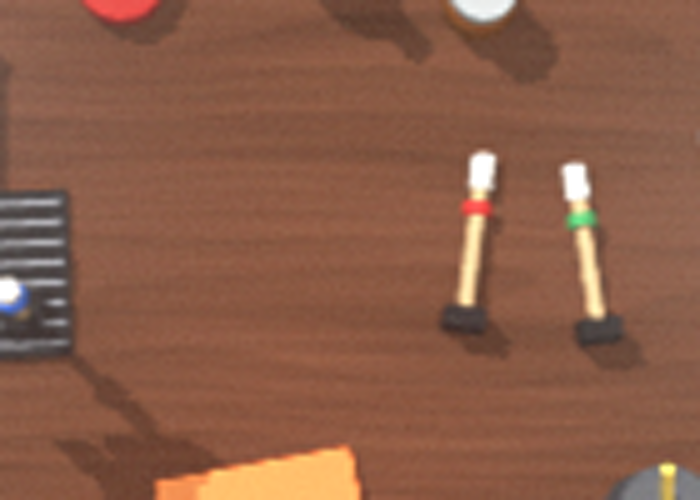

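{"op": "move_arm", "data": {
  "series": [
    [0,[-0.9,0.17,0],[0,0,0]],
    [0,[-0.9,0.17,0],[0,0,0]],
    [0,[-0.9,0.17,0],[0,0,0]],
    [0,[-0.9,0.17,0],[0,0,0]],
    [0,[-0.9,0.17,0],[0,0,0]],
    [0,[-0.9,0.17,0],[0,0,0]],
    [0,[-0.9,0.17,0],[0,0,0]],
    [0,[-0.9,0.17,0],[0,0,0]],
    [0,[-0.9,0.17,0],[0,0,0]],
    [0,[-0.9,0.17,0],[0,0,0]],
    [0,[-0.9,0.17,0],[0,0,0]],
    [0,[-0.9,0.17,0],[0,0,0]],
    [0,[-0.9,0.17,0],[0,0,0]],
    [0,[-0.9,0.17,0],[0,0,0]],
    [0,[-0.9,0.17,0],[0,0,0]],
    [0,[-0.9,0.17,0],[0,0,0]],
    [0,[-0.7,0.12,0],[0,0,0]]
  ]
}}

```text
time: 31.2
position: [0.5355, -0.2975, 0.2145]
tool_rot: [[-0.001, 1.0, -0.001], [1.0, 0.001, -0.007], [-0.007, -0.001, -1.0]]
contact_force: [-0.1, 0.3, 0.5]
width: 0.501
```

{"op": "move_arm", "data": {
  "series": [
    [0,[0,0,0],[0,0,-1]],
    [0,[0,0,0],[0,0,-1]],
    [0,[0,0,0],[0,0,-1]],
    [0,[0,0,0],[0,0,-1]],
    [0,[0,0,0],[0,0,-1]],
    [0,[0,0,0],[0,0,-1]],
    [0,[0,0,0],[0,0,-1]],
    [0,[0,0,0],[0,0,-1]],
    [0,[0,0,0],[0,0,-1]],
    [0,[0,0,0],[0,0,-1]],
    [0,[0,0,0],[0,0,-1]],
    [0,[0,0,0],[0,0,-1]],
    [0,[0,0,0],[0,0,-1]],
    [0,[0,0,0],[0,0,-1]],
    [0,[0,0,0],[0,0,-1]],
    [0,[0,0,0],[0,0,-1]],
    [0,[0,0,0],[0,0,-0.6]],
    [0,[0,0,0],[0,1,0]],
    [0,[0,0,0],[0,1,0]],
    [0,[0,0,0],[0,1,0]]
  ]
}}

```text
time: 33.2
position: [0.5356, -0.296, 0.2153]
tool_rot: [[-0.958, 0.12, -0.26], [0.118, 0.993, 0.025], [0.262, -0.007, -0.965]]
contact_force: [0.1, -0.2, 0.6]
width: 0.5
```

Run:
```python
from h import *
s=manip.observe();print(s['qpos'],s['position'],s['tool_rot'])
im,d=snap('scene');crop(im,200,130,400,300,4,'c17s.png')
p=np.array([.5345,-.2976,.005]); print('delta tool units',s['tool_rot'].T@(p-s['position'])/.03)
```

```text
[ 0.1355  0.573   0.389   1.4374 -0.1066  1.4144  1.9719] [ 0.5356 -0.296   0.2153] [[-0.958   0.1202 -0.2605]
 [ 0.1179  0.9927  0.0245]
 [ 0.2616 -0.0072 -0.9652]]
delta tool units [-1.8048 -0.006   6.7732]
```

View pics/c17s.png

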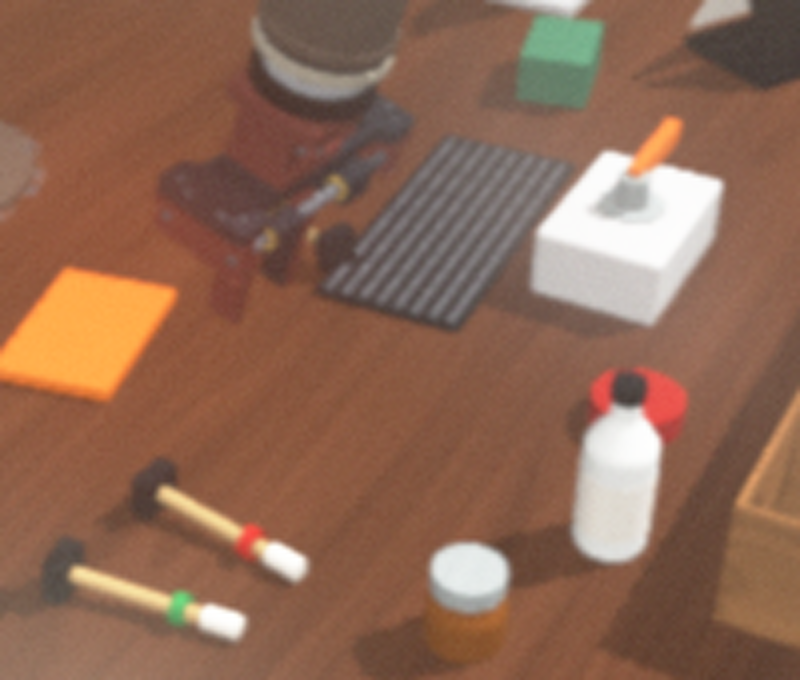

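{"op": "move_arm", "data": {
  "series": [
    [0,[-0.2,0,0.8],[0,0,0]],
    [0,[-0.24,0,0.9],[0,0,0]],
    [0,[-0.24,0,0.9],[0,0,0]],
    [0,[-0.24,0,0.9],[0,0,0]],
    [0,[-0.24,0,0.9],[0,0,0]],
    [0,[-0.24,0,0.9],[0,0,0]],
    [0,[-0.24,0,0.9],[0,0,0]],
    [0,[0,0,0],[0,0,0]]
  ]
}}

```text
time: 34.05
position: [0.5327, -0.2956, 0.0189]
tool_rot: [[-0.958, 0.12, -0.262], [0.117, 0.993, 0.028], [0.263, -0.004, -0.965]]
contact_force: [-0.1, -0.0, 0.1]
width: 0.5
```

Run:
```python
from h import *
s=manip.observe();print(s['qpos'],s['position'],s['tool_rot'])
p=np.array([.5345,-.2976,.005]); print('delta tool units',s['tool_rot'].T@(p-s['position'])/.03)
im,d=snap('scene');crop(im,200,190,320,290,6,'c18s.png')
im,d=snap('top');crop(im,280,160,380,240,7,'c18t.png')
```

```text
[ 0.1676  0.7754  0.3366  1.5868 -0.1667  1.0705  1.9918] [ 0.5327 -0.2956  0.0189] [[-0.9577  0.1198 -0.2618]
 [ 0.1167  0.9928  0.0276]
 [ 0.2632 -0.0041 -0.9647]]
delta tool units [-0.1864 -0.0568  0.4289]
```

View pics/c18s.png

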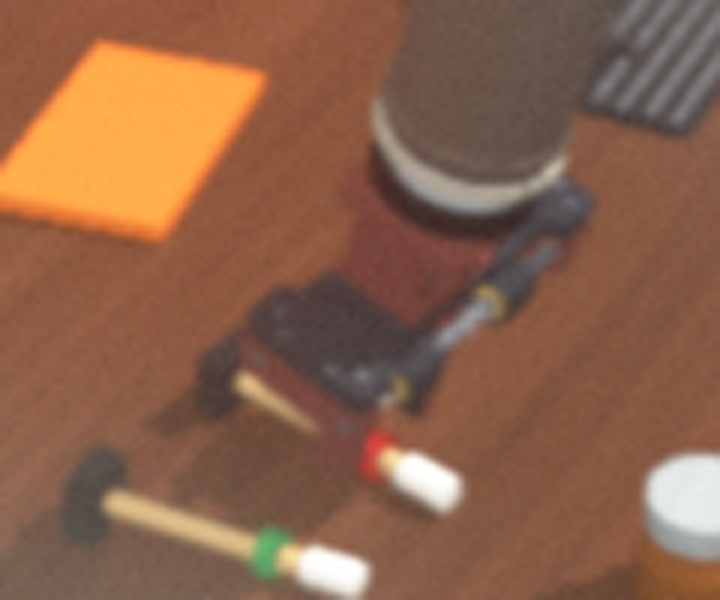

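View pics/c18t.png

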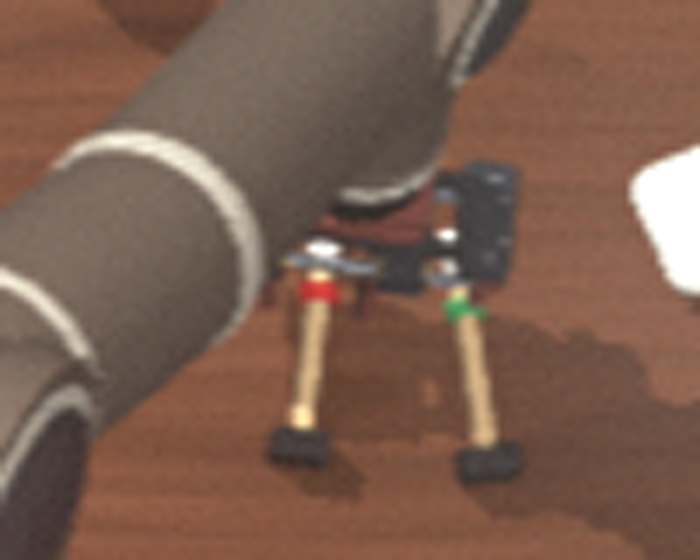

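{"op": "move_arm", "data": {
  "series": [
    [0,[-0.12,-0.04,0.3],[0,0,0]],
    [0,[-0.06,0,0.15],[0,0,0]],
    [0,[0,0,0],[0,0,0]],
    [-1,[0,0,0],[0,0,0]],
    [-1,[0,0,0],[0,0,0]],
    [-1,[0,0,0],[0,0,0]],
    [-1,[0,0,0],[0,0,0]],
    [-1,[0,0,0],[0,0,0]],
    [-1,[0,0,0],[0,0,0]]
  ]
}}

```text
time: 35.05
position: [0.5367, -0.2994, 0.0086]
tool_rot: [[-0.959, 0.121, -0.255], [0.118, 0.993, 0.026], [0.256, -0.005, -0.967]]
contact_force: [0.6, -0.6, 1.1]
width: 0.238
```

Run:
```python
from h import *
s=manip.observe();print(s['position'],s['width'],s['contact_force'])
im,d=snap('scene');crop(im,200,190,320,290,6,'c19s.png')
s=manip.observe();print(s['position'],s['width'],s['contact_force'])
```

```text
[ 0.5367 -0.2994  0.0086] 0.23820268736670916 [ 0.5806 -0.6055  1.0848]
[ 0.5367 -0.2994  0.0086] 0.23819721792184764 [ 0.8137 -0.1973  1.7736]
```

View pics/c19s.png

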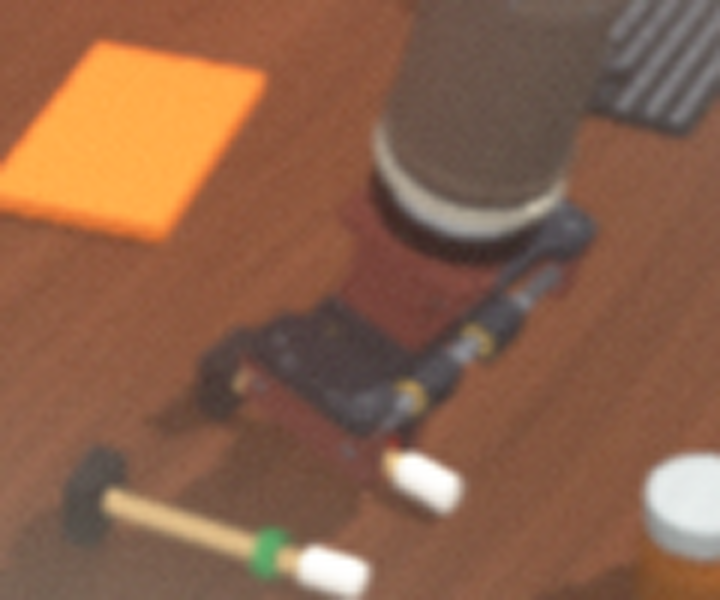

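{"op": "move_arm", "data": {
  "series": [
    [-0.2,[0,0,0],[0,0,0]],
    [-0.2,[0,0,0],[0,0,0]],
    [-0.2,[0,-0.05,0],[0,0,0]],
    [-0.2,[0,0,0],[0,0,0]]
  ]
}}

```text
time: 35.5
position: [0.5362, -0.3011, 0.0083]
tool_rot: [[-0.959, 0.121, -0.255], [0.118, 0.993, 0.026], [0.257, -0.005, -0.967]]
contact_force: [0.7, -0.1, 0.4]
width: 0.4
```

{"op": "move_arm", "data": {
  "series": [
    [-0.2,[0.02,0.04,0.12],[0,0,0]],
    [-0.2,[0,0,0],[0,0,0]],
    [-1,[0,0,0],[0,0,0]],
    [-1,[0,0,0],[0,0,0]],
    [-1,[0,0,0],[0,0,0]],
    [-1,[0,0,0],[0,0,0]],
    [-1,[0,0,0],[0,0,0]]
  ]
}}

```text
time: 36.2
position: [0.5351, -0.2994, 0.0051]
tool_rot: [[-0.959, 0.121, -0.255], [0.118, 0.993, 0.026], [0.256, -0.005, -0.967]]
contact_force: [0.5, -0.1, -0.2]
width: 0.236
```

{"op": "move_arm", "data": {
  "series": [
    [-1,[0.13,0,-0.48],[0,0,0]],
    [-1,[0.25,0,-0.95],[0,0,0]],
    [-1,[0.25,0,-0.95],[0,0,0]],
    [-1,[0.25,0,-0.95],[0,0,0]],
    [-1,[0.25,0,-0.95],[0,0,0]],
    [-1,[0.25,0,-0.95],[0,0,0]],
    [-1,[0.25,0,-0.95],[0,0,0]],
    [-1,[0.25,0,-0.95],[0,0,0]],
    [-1,[0.25,0,-0.95],[0,0,0]],
    [-1,[0.15,0,-0.6],[0,0,0]]
  ]
}}

```text
time: 37.2
position: [0.5359, -0.2987, 0.278]
tool_rot: [[-0.96, 0.121, -0.252], [0.119, 0.993, 0.025], [0.253, -0.006, -0.967]]
contact_force: [0.4, 0.1, -1.4]
width: 0.242
```

```bash
python3 -c "
from h import *
chk('c20')"
```

```text
[ 0.5359 -0.2987  0.278 ] [[-0.9601  0.1213 -0.252 ]
 [ 0.1189  0.9926  0.025 ]
 [ 0.2532 -0.006  -0.9674]] 0.24156119643979299 [ 0.1349  0.529   0.4036  1.3587 -0.0978  1.5275  1.9762]
top [283 142] bead [304. 270.] foot vert [287. 301.] tiptop [313. 254.]
scene [212 135] bead [306. 274.] foot vert [306. 449.] tiptop [305. 182.]
```

View pics/c20scene.png

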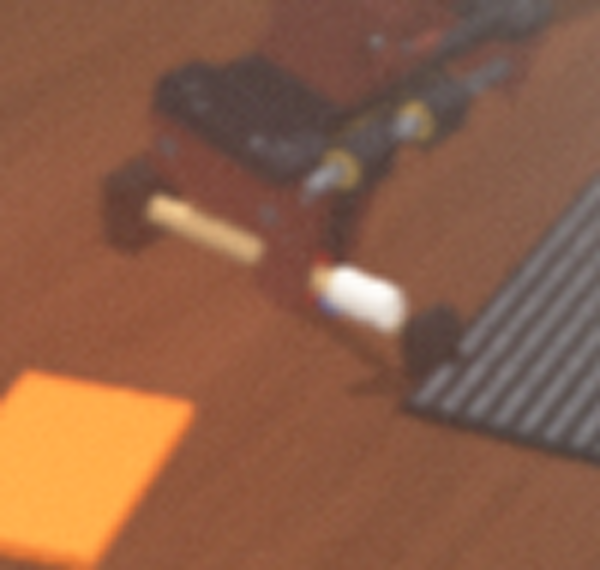

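```bash
python3 -c "
from h import *
im,d=snap('scene');crop(im,150,80,400,270,3.2,'c21s.png')
im,d=snap('top');crop(im,150,130,370,260,3.6,'c21t.png')"
```

```text
(no output)
```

View pics/c21s.png

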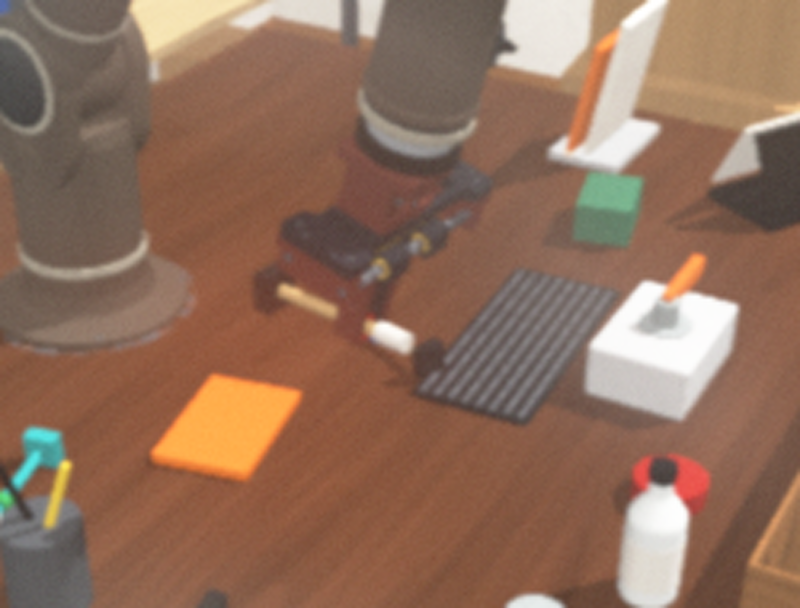

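View pics/c21t.png

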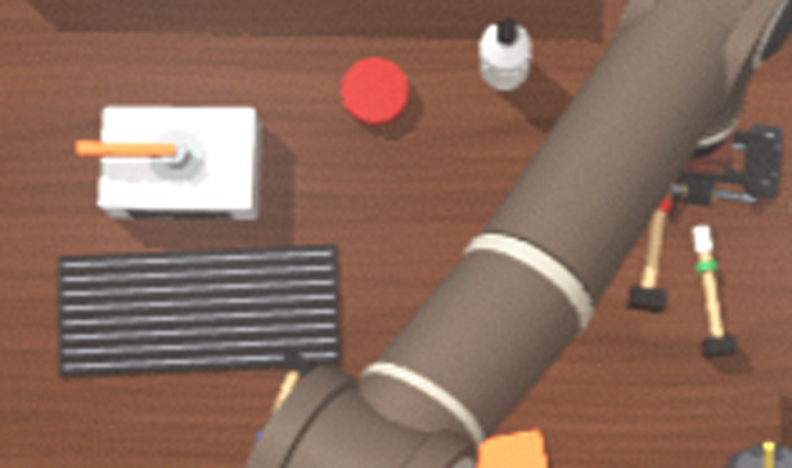

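{"op": "move_arm", "data": {
  "series": [
    [-1,[0,0,0],[-0.253,0,0.967]],
    [-1,[0,0,0],[-0.253,0,0.967]],
    [-1,[0,0,0],[-0.253,0,0.967]],
    [-1,[0,0,0],[-0.253,0,0.967]],
    [-1,[0,0,0],[-0.253,0,0.967]],
    [-1,[0,0,0],[-0.253,0,0.967]],
    [-1,[0,0,0],[-0.253,0,0.967]],
    [-1,[0,0,0],[-0.253,0,0.967]],
    [-1,[0,0,0],[-0.253,0,0.967]],
    [-1,[0,0,0],[-0.253,0,0.967]],
    [-1,[0,0,0],[-0.253,0,0.967]],
    [-1,[0,0,0],[-0.253,0,0.967]],
    [-1,[0,0,0],[-0.253,0,0.967]],
    [-1,[0,0,0],[-0.253,0,0.967]],
    [-1,[0,0,0],[-0.253,0,0.967]],
    [-1,[0,0,0],[-0.253,0,0.967]],
    [-1,[0,0,0],[-0.15,0,0.58]],
    [-1,[0,0,0],[0,-1,0]],
    [-1,[0,0,0],[0,-1,0]],
    [-1,[0,0,0],[0,-1,0]]
  ]
}}

```text
time: 39.4
position: [0.535, -0.2983, 0.2729]
tool_rot: [[-0.001, 1.0, -0.006], [1.0, 0.001, -0.013], [-0.013, -0.006, -1.0]]
contact_force: [-0.1, 0.5, -0.8]
width: 0.234
```

{"op": "move_arm", "data": {
  "series": [
    [-1,[0.9,0,0],[0,0,0]],
    [-1,[0.9,0,0],[0,0,0]],
    [-1,[0.9,0,0],[0,0,0]],
    [-1,[0.9,0,0],[0,0,0]],
    [-1,[0.9,0,0],[0,0,0]],
    [-1,[0.9,0,0],[0,0,0]],
    [-1,[0,0,0],[0,-1,0]],
    [-1,[0,0,0],[0,-1,0]],
    [-1,[0,0,0],[0,-1,0]],
    [-1,[0,0,0],[0,-1,0]],
    [-1,[0,0,0],[0,-1,0]],
    [-1,[0,0,0],[0,-1,0]],
    [-1,[0,0,0],[0,-1,0]],
    [-1,[0,0,0],[0,-1,0]],
    [-1,[0,0,0],[0,-1,0]],
    [-1,[0,0,0],[0,-1,0]],
    [-1,[0,0,0],[0,-1,0]],
    [-1,[0,0,0],[0,0,0]]
  ]
}}

```text
time: 41.2
position: [0.5349, -0.1339, 0.2699]
tool_rot: [[-0.011, 1.0, -0.001], [0.561, 0.006, -0.827], [-0.827, -0.01, -0.561]]
contact_force: [0.9, 0.4, -0.7]
width: 0.239
```

```bash
python3 -c "
from h import *
chk('c22')"
```

```text
[ 0.5349 -0.1339  0.2699] [[-0.0115  0.9999 -0.0006]
 [ 0.5614  0.0059 -0.8275]
 [-0.8274 -0.0099 -0.5615]] 0.23941843677463892 [-1.0406  0.5738  0.9177  1.9155  0.5727  1.1218 -0.4777]
top [231 142] bead [305. 273.] foot vert [304. 303.] tiptop [305. 256.]
scene [243 111] bead [303. 270.] foot vert [297. 434.] tiptop [306. 185.]
```

View pics/c22top.png

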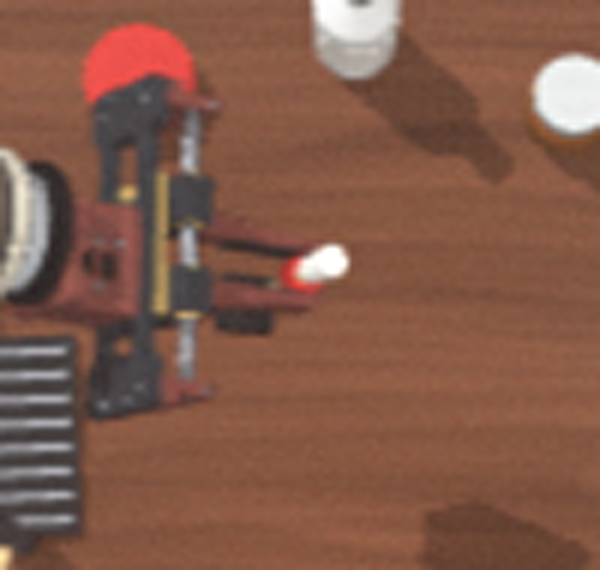

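View pics/c22scene.png

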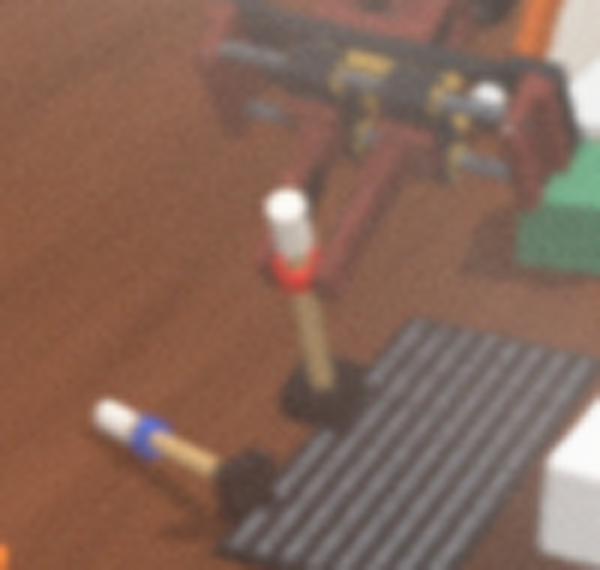

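{"op": "move_arm", "data": {
  "series": [
    [-1,[0,0,0],[0,-1,0]],
    [-1,[0,0,0],[0,-1,0]],
    [-1,[0,0,0],[0,-1,0]],
    [-1,[0,0,0],[0,-1,0]],
    [-1,[0,0,0],[0,0,0]]
  ]
}}

```text
time: 41.8
position: [0.5353, -0.1358, 0.2711]
tool_rot: [[-0.008, 1.0, 0.0], [0.247, 0.002, -0.969], [-0.969, -0.007, -0.247]]
contact_force: [1.0, -0.2, -1.7]
width: 0.24
```

```bash
python3 -c "
from h import *
chk('c23')
s=manip.observe()
print(s['tool_rot'].T@(np.array([.485,.044,.125])-s['position'])/.03)"
```

```text
[ 0.5353 -0.1358  0.2711] [[-0.0076  1.      0.0004]
 [ 0.2475  0.0023 -0.9689]
 [-0.9689 -0.0073 -0.2475]] 0.2399937836905568 [-1.104   0.8371  0.9451  1.9403  0.682   1.1531 -0.6583]
top [232 142] bead [300. 272.] foot vert [300. 303.] tiptop [301. 256.]
scene [243 111] bead [303. 273.] foot vert [297. 437.] tiptop [306. 187.]
[ 6.2961 -1.6599 -4.6015]
```

View pics/c23top.png

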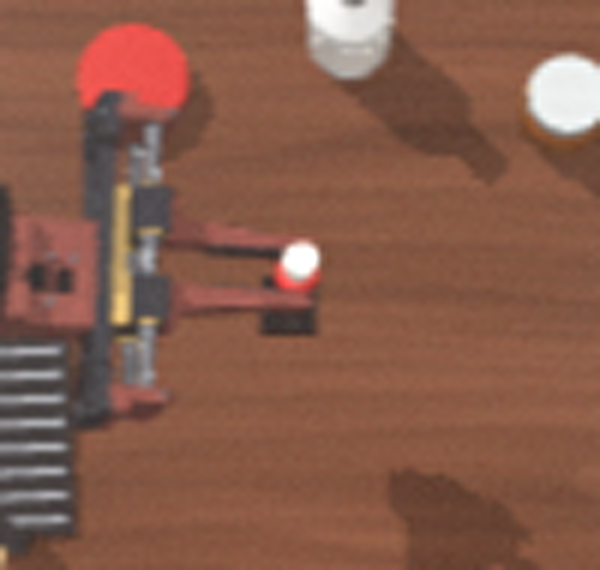

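View pics/c23scene.png

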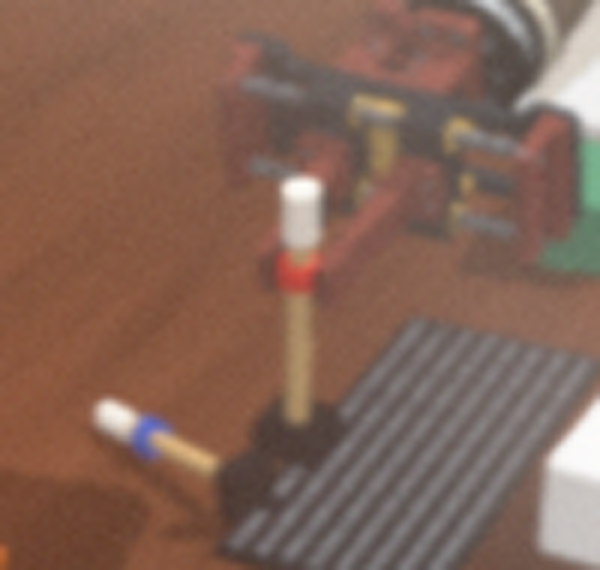

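{"op": "move_arm", "data": {
  "series": [
    [-1,[0,0,0],[0,-0.6,0]],
    [-1,[0.4,-0.21,-0.65],[0,0,0]],
    [-1,[0.5,-0.21,-0.65],[0,0,0]],
    [-1,[0.8,-0.21,-0.65],[0,0,0]],
    [-1,[0.8,-0.21,-0.65],[0,0,0]],
    [-1,[0.8,-0.21,-0.6],[0,0,0]],
    [-1,[0.9,-0.21,-0.5],[0,0,0]],
    [-1,[0.9,-0.21,-0.4],[0,0,0]],
    [-1,[0.9,-0.2,-0.3],[0,0,0]],
    [-1,[0,0,0],[0,0,0]]
  ]
}}

```text
time: 42.9
position: [0.4842, 0.0317, 0.12]
tool_rot: [[-0.008, 1.0, 0.003], [0.202, 0.005, -0.979], [-0.979, -0.007, -0.202]]
contact_force: [0.7, 0.3, -0.9]
width: 0.236
```

```bash
python3 -c "
from h import *
chk('c24')
s=manip.observe()
print(s['tool_rot'].T@(np.array([.485,.044,.108])-s['position'])/.03)"
```

```text
[0.4842 0.0317 0.12  ] [[-0.0077  1.      0.0034]
 [ 0.2022  0.0049 -0.9793]
 [-0.9793 -0.0069 -0.2022]] 0.23601149882195457 [-1.249   1.1071  0.7337  1.8224  0.4153  1.304  -0.8297]
top [185 163] bead [302. 275.] foot vert [315. 297.] tiptop [295. 264.]
scene [251 128] bead [304. 271.] foot vert [297. 408.] tiptop [307. 200.]
[ 0.6142  0.0023 -0.3928]
```

View pics/c24top.png

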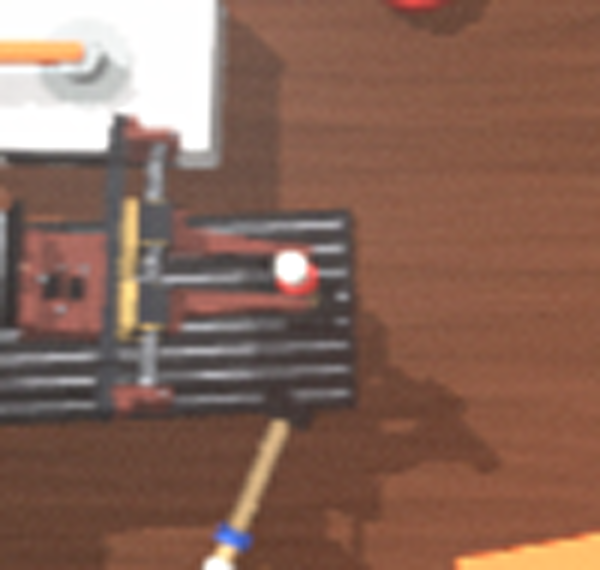

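View pics/c24scene.png

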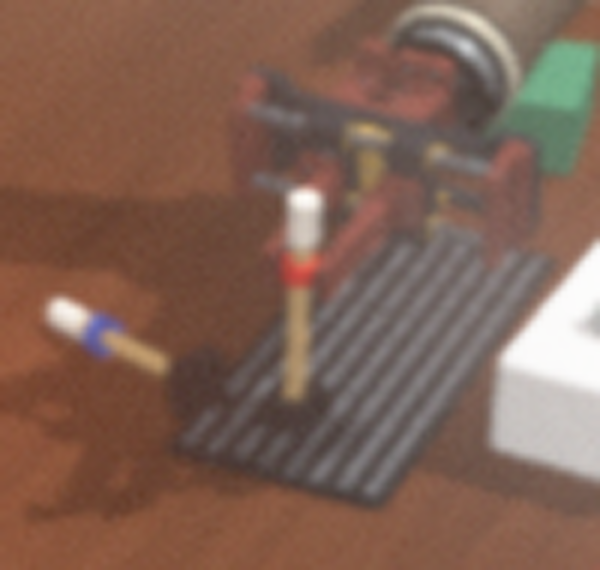

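{"op": "move_arm", "data": {
  "series": [
    [-1,[0.3,0,-0.2],[0,0,0]],
    [-1,[0.3,0,-0.2],[0,0,0]],
    [-1,[0.1,0,0.02],[0,0,0]],
    [-1,[0,0,0],[0,0,0]]
  ]
}}

```text
time: 43.4
position: [0.4845, 0.0441, 0.1038]
tool_rot: [[-0.005, 1.0, 0.001], [0.198, 0.002, -0.98], [-0.98, -0.004, -0.198]]
contact_force: [0.1, 0.3, -1.1]
width: 0.238
```

{"op": "move_arm", "data": {
  "series": [
    [-1,[0.07,0,0.015],[0,0,0]],
    [-1,[0,0,0],[0,0,0]]
  ]
}}

```text
time: 43.6
position: [0.4843, 0.0436, 0.102]
tool_rot: [[-0.004, 1.0, 0.0], [0.197, 0.001, -0.98], [-0.98, -0.004, -0.197]]
contact_force: [-0.2, -0.1, -0.2]
width: 0.241
```

{"op": "move_arm", "data": {
  "series": [
    [-1,[0.06,0,0.013],[0,0,0]],
    [-1,[0,0,0],[0,0,0]]
  ]
}}

```text
time: 43.8
position: [0.4843, 0.0438, 0.1]
tool_rot: [[-0.005, 1.0, 0.001], [0.198, 0.002, -0.98], [-0.98, -0.004, -0.198]]
contact_force: [0.2, -0.3, -0.2]
width: 0.242
```

{"op": "move_arm", "data": {
  "series": [
    [-1,[0.05,0,0.01],[0,0,0]],
    [-1,[0,0,0],[0,0,0]]
  ]
}}

```text
time: 44.0
position: [0.4843, 0.0439, 0.0986]
tool_rot: [[-0.004, 1.0, 0.001], [0.197, 0.002, -0.98], [-0.98, -0.004, -0.197]]
contact_force: [-0.1, -0.2, -0.6]
width: 0.239
```

{"op": "move_arm", "data": {
  "series": [
    [-1,[0.05,0,0.01],[0,0,0]],
    [-1,[0,0,0],[0,0,0]]
  ]
}}

```text
time: 44.2
position: [0.4844, 0.0434, 0.0986]
tool_rot: [[-0.004, 1.0, 0.0], [0.195, 0.001, -0.981], [-0.981, -0.004, -0.195]]
contact_force: [-1.6, 0.7, 5.8]
width: 0.241
```

Contact. I'll release and back out along the fingers.

{"op": "move_arm", "data": {
  "series": [
    [-0.2,[0,0,0],[0,0,0]],
    [-0.2,[0,0,0],[0,0,0]],
    [-0.1,[0,0,0],[0,0,0]],
    [0,[0,0,0],[0,0,0]],
    [0,[0,0,0],[0,0,0]],
    [0,[0,0,-0.7],[0,0,0]],
    [0,[0,0,-1],[0,0,0]],
    [0,[0,0,-1],[0,0,0]],
    [0,[-0.3,0,-1],[0,0,0]],
    [0,[-1,0,-0.3],[0,0,0]],
    [0,[-1,0,0],[0,0,0]],
    [0,[-1,0,0],[0,0,0]]
  ]
}}

```text
time: 45.4
position: [0.4847, 0.1421, 0.2188]
tool_rot: [[-0.005, 1.0, 0.002], [0.197, 0.002, -0.98], [-0.98, -0.004, -0.197]]
contact_force: [-0.0, 0.2, -0.3]
width: 0.503
```

Run:
```python
from h import *
s=manip.observe();print(s['qpos'],s['position'],s['tool_rot'])
im,d=snap('scene');crop(im,200,130,400,300,4,'c25s.png')
im,d=snap('top');crop(im,170,160,370,260,4,'c25t.png')
```

```text
[-1.3328  1.0042  0.7596  1.6354  0.4183  1.6017 -0.7227] [0.4847 0.1421 0.2188] [[-0.0046  1.      0.0015]
 [ 0.1974  0.0024 -0.9803]
 [-0.9803 -0.0042 -0.1974]]
```

View pics/c25s.png

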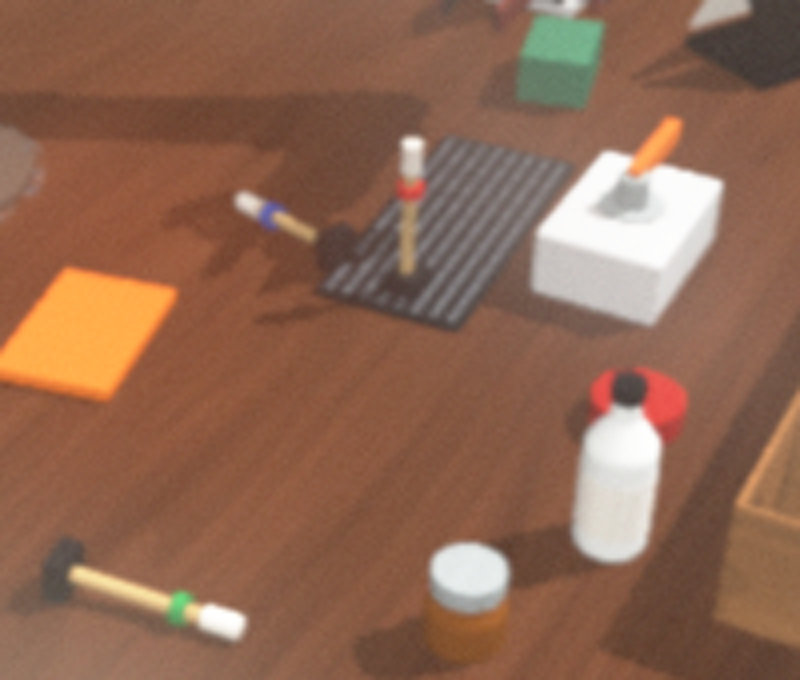

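View pics/c25t.png

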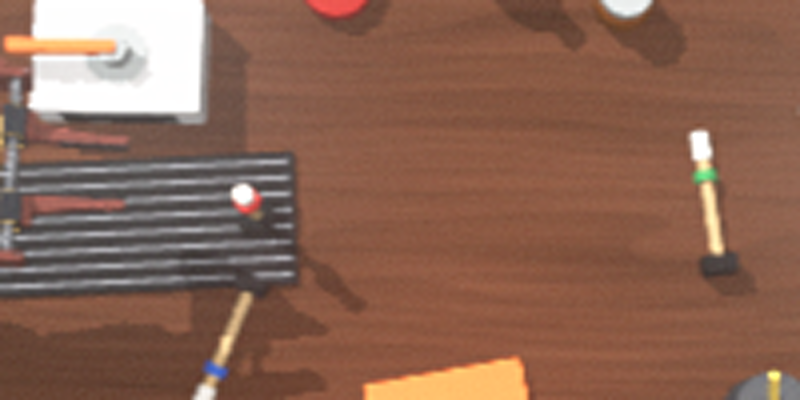

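{"op": "move_arm", "data": {
  "series": [
    [0,[0,0,0],[0,1,0]],
    [0,[0,0,0],[0,1,0]],
    [0,[0,0,0],[0,1,0]],
    [0,[0,0,0],[0,1,0]],
    [0,[0,0,0],[0,1,0]],
    [0,[0,0,0],[0,1,0]],
    [0,[0,0,0],[0,1,0]],
    [0,[0,0,0],[0,1,0]],
    [0,[0,0,0],[0,1,0]],
    [0,[0,0,0],[0,1,0]],
    [0,[0,0,0],[0,1,0]],
    [0,[0,0,0],[0,1,0]],
    [0,[0,0,0],[0,1,0]],
    [0,[0,0,0],[0,1,0]],
    [0,[0,0,0],[0,1,0]],
    [0,[0,0,0],[0,0.7,0]],
    [0,[0,0,-0.8],[0,0,0]],
    [0,[0,0,-0.5],[0,0,0]]
  ]
}}

```text
time: 47.3
position: [0.4849, 0.1412, 0.2575]
tool_rot: [[0.001, 1.0, -0.004], [1.0, -0.001, -0.001], [-0.001, -0.004, -1.0]]
contact_force: [1.2, -0.0, -0.7]
width: 0.499
```

{"op": "move_arm", "data": {
  "series": [
    [0,[-0.96,0.083,0],[0,0,0]],
    [0,[-0.96,0.083,0],[0,0,0]],
    [0,[-0.96,0.083,0],[0,0,0]],
    [0,[-0.96,0.083,0],[0,0,0]],
    [0,[-0.96,0.083,0],[0,0,0]],
    [0,[-0.96,0.083,0],[0,0,0]],
    [0,[-0.96,0.083,0],[0,0,0]],
    [0,[-0.96,0.083,0],[0,0,0]],
    [0,[-0.96,0.083,0],[0,0,0]],
    [0,[-0.96,0.083,0],[0,0,0]],
    [0,[-0.96,0.083,0],[0,0,0]],
    [0,[-0.96,0.083,0],[0,0,0]],
    [0,[-0.96,0.083,0],[0,0,0]],
    [0,[-0.96,0.083,0],[0,0,0]],
    [0,[-0.96,0.083,0],[0,0,0]],
    [0,[-0.96,0.083,0],[0,0,0]],
    [0,[-0.96,0.083,0],[0,0,0]],
    [0,[-0.96,0.083,0],[0,0,0]]
  ]
}}

```text
time: 49.1
position: [0.5306, -0.377, 0.2566]
tool_rot: [[-0.002, 1.0, -0.005], [1.0, 0.002, -0.001], [-0.001, -0.005, -1.0]]
contact_force: [0.5, -0.2, -0.1]
width: 0.499
```

{"op": "move_arm", "data": {
  "series": [
    [0,[0,0,0.3],[0,0,-1]],
    [0,[0,0,0.3],[0,0,-1]],
    [0,[0,0,0.3],[0,0,-1]],
    [0,[0,0,0.3],[0,0,-1]],
    [0,[0,0,0.3],[0,0,-1]],
    [0,[0,0,0.2],[0,0,-1]],
    [0,[0,0,0],[0,0,-1]],
    [0,[0,0,0],[0,0,-1]],
    [0,[0,0,0],[0,0,-1]],
    [0,[0,0,0],[0,0,-1]],
    [0,[0,0,0],[0,0,-1]],
    [0,[0,0,0],[0,0,-1]],
    [0,[0,0,0],[0,0,-1]],
    [0,[0,0,0],[0,0,-1]],
    [0,[0,0,0],[0,0,-1]],
    [0,[0,0,0],[0,0,-1]],
    [0,[0,0,0],[0,0,-1]],
    [0,[0,0,0],[0,0,-1]],
    [0,[0,0,0],[0,0,-1]],
    [0,[0,0,0],[0,0,-0.6]]
  ]
}}

```text
time: 51.1
position: [0.5302, -0.376, 0.2057]
tool_rot: [[-0.99, -0.144, -0.005], [-0.144, 0.99, -0.001], [0.005, -0.0, -1.0]]
contact_force: [0.6, -0.8, -0.7]
width: 0.499
```

Run:
```python
from h import *
s=manip.observe();print(s['qpos'],s['position'],s['tool_rot'])
im,d=snap('scene');crop(im,200,130,400,300,4,'c26s.png')
im,d=snap('top');crop(im,170,130,390,260,3.6,'c26t.png')
```

```text
[ 0.2856  0.4836  0.3698  1.5672 -0.183   1.1292  2.4107] [ 0.5302 -0.376   0.2057] [[-0.9896 -0.1437 -0.005 ]
 [-0.1437  0.9896 -0.0008]
 [ 0.0051 -0.0001 -1.    ]]
```

View pics/c26s.png

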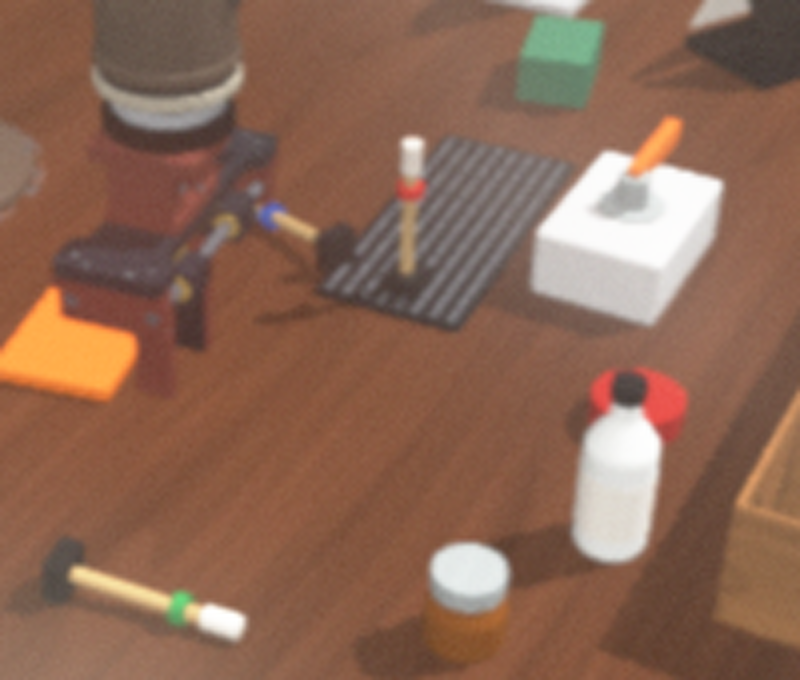

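View pics/c26t.png

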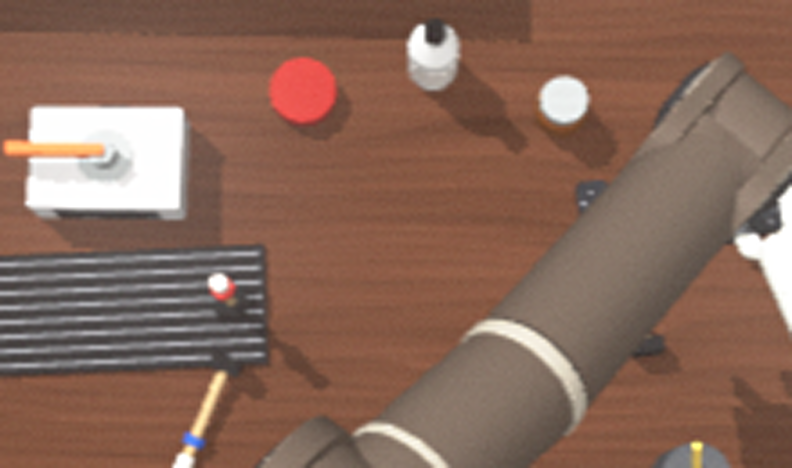

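```bash
python3 - <<'E'
from h import *
im=np.load('last_top.npz')['im'];d=np.load('last_top.npz')['d']
P=cloud('top',d)
t=manip.camera_model('top')
# points of last: use first-depth frame? current
m=(P[...,2]>.02)&(P[...,1]<-.44)&(P[...,1]>-.7)&(P[...,0]>.35)&(P[...,0]<.7)&(im.min(-1)>150)
q=P[m];print(len(q))
for lo,hi in((.02,.05),(.05,.08),(.08,.11),(.11,.15)):
    k=q[(q[:,2]>lo)&(q[:,2]<hi)]
    if len(k):print(lo,hi,len(k),k.min(0),k.max(0))
s=manip.observe()
p=np.array([.5276,-.379,.0055]); print('delta', (p-s['position']))
E
python3 - <<'E'
import sys;sys.path.insert(0,'.')
from h import *
for u,v,z in((383,184,.05),(395,230,.05),(401,217,.13),(372,190,.05)):print(ray('top',u,v,z))
E
```

```text
771
0.02 0.05 454 [ 0.4328 -0.6934  0.0203] [ 0.6193 -0.4887  0.0499]
0.05 0.08 89 [ 0.4408 -0.5777  0.05  ] [ 0.5605 -0.5215  0.079 ]
0.08 0.11 31 [ 0.4416 -0.5793  0.0803] [ 0.4876 -0.542   0.1091]
0.11 0.15 183 [ 0.4413 -0.5978  0.1105] [ 0.4919 -0.5438  0.1387]
delta [-0.0026 -0.003  -0.2003]
[ 0.6023 -0.5116  0.05  ]
[ 0.4278 -0.5539  0.05  ]
[ 0.4655 -0.5566  0.13  ]
[ 0.5782 -0.4698  0.05  ]
```

{"op": "move_arm", "data": {
  "series": [
    [0,[0.1,-0.09,0],[0,1,0]],
    [0,[0,0,0],[0,1,0]],
    [0,[0,0,0],[0,1,0]],
    [0,[-0.25,0,0.93],[0,0,0]],
    [0,[-0.25,0,0.93],[0,0,0]],
    [0,[-0.25,0,0.93],[0,0,0]],
    [0,[-0.25,0,0.93],[0,0,0]],
    [0,[-0.25,0,0.93],[0,0,0]],
    [0,[-0.25,0,0.93],[0,0,0]],
    [0,[0,0,0],[0,0,0]]
  ]
}}

```text
time: 52.2
position: [0.5248, -0.3777, 0.0288]
tool_rot: [[-0.954, -0.139, -0.267], [-0.135, 0.99, -0.035], [0.269, 0.003, -0.963]]
contact_force: [0.0, 0.3, -0.8]
width: 0.503
```

Run:
```python
from h import *
s=manip.observe();print(s['qpos'],s['position'],s['tool_rot'])
p=np.array([.5280,-.3795,.0050]); print('delta tool units',s['tool_rot'].T@(p-s['position'])/.03)
im,d=snap('scene');crop(im,200,190,320,290,6,'c27s.png')
```

```text
[ 0.2352  0.8005  0.3704  1.5182 -0.111   1.0808  2.3024] [ 0.5248 -0.3777  0.0288] [[-0.9537 -0.1393 -0.2665]
 [-0.135   0.9902 -0.0345]
 [ 0.2687  0.0031 -0.9632]]
delta tool units [-0.3063 -0.0777  0.7395]
```

View pics/c27s.png

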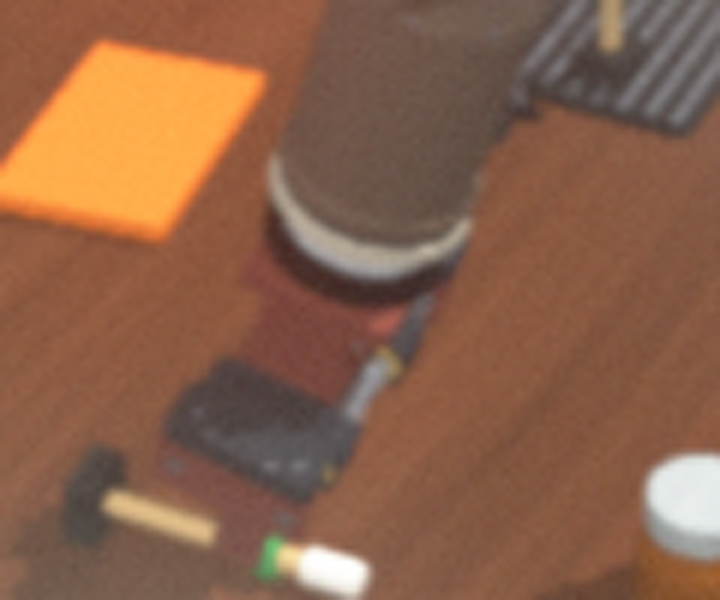

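{"op": "move_arm", "data": {
  "series": [
    [0,[-0.15,-0.08,0.37],[0,0,0]],
    [0,[-0.15,0,0.37],[0,0,0]],
    [0,[0,0,0],[0,0,0]],
    [-1,[0,0,0],[0,0,0]],
    [-1,[0,0,0],[0,0,0]],
    [-1,[0,0,0],[0,0,0]],
    [-1,[0,0,0],[0,0,0]],
    [-1,[0,0,0],[0,0,0]],
    [-1,[0,0,0],[0,0,0]]
  ]
}}

```text
time: 53.15
position: [0.5307, -0.3818, 0.0098]
tool_rot: [[-0.955, -0.141, -0.26], [-0.136, 0.99, -0.038], [0.262, -0.002, -0.965]]
contact_force: [0.3, 0.3, 2.2]
width: 0.238
```

{"op": "move_arm", "data": {
  "series": [
    [-0.2,[0,0,0],[0,0,0]],
    [-0.2,[0,0,0],[0,0,0]],
    [-0.2,[0.05,0.02,0.16],[0,0,0]],
    [-0.2,[0,0,0],[0,0,0]],
    [-0.2,[0,0,0],[0,0,0]]
  ]
}}

```text
time: 53.65
position: [0.5272, -0.3814, 0.0049]
tool_rot: [[-0.955, -0.141, -0.261], [-0.136, 0.99, -0.038], [0.264, -0.001, -0.965]]
contact_force: [-0.1, 0.2, -0.6]
width: 0.402
```

{"op": "move_arm", "data": {
  "series": [
    [-1,[0,0,0],[0,0,0]],
    [-1,[0,0,0],[0,0,0]],
    [-1,[0,0,0],[0,0,0]],
    [-1,[0,0,0],[0,0,0]],
    [-1,[0,0,0],[0,0,0]]
  ]
}}

```text
time: 54.15
position: [0.5277, -0.3815, 0.0053]
tool_rot: [[-0.955, -0.141, -0.26], [-0.136, 0.99, -0.038], [0.263, -0.001, -0.965]]
contact_force: [0.0, -0.8, 1.0]
width: 0.235
```

{"op": "move_arm", "data": {
  "series": [
    [-1,[0.13,0,-0.48],[0,0,0]],
    [-1,[0.25,0,-0.95],[0,0,0]],
    [-1,[0.25,0,-0.95],[0,0,0]],
    [-1,[0.25,0,-0.95],[0,0,0]],
    [-1,[0.25,0,-0.95],[0,0,0]],
    [-1,[0.25,0,-0.95],[0,0,0]],
    [-1,[0.25,0,-0.95],[0,0,0]],
    [-1,[0.25,0,-0.95],[0,0,0]],
    [-1,[0.25,0,-0.95],[0,0,0]],
    [-1,[0.15,0,-0.6],[0,0,0]]
  ]
}}

```text
time: 55.15
position: [0.5301, -0.3813, 0.2782]
tool_rot: [[-0.956, -0.14, -0.257], [-0.135, 0.99, -0.04], [0.26, -0.003, -0.966]]
contact_force: [1.3, 0.2, 0.0]
width: 0.242
```

{"op": "move_arm", "data": {
  "series": [
    [-1,[0,0,0],[-0.253,0,0.967]],
    [-1,[0,0,0],[-0.253,0,0.967]],
    [-1,[0,0,0],[-0.253,0,0.967]],
    [-1,[0,0,0],[-0.253,0,0.967]],
    [-1,[0,0,0],[-0.253,0,0.967]],
    [-1,[0,0,0],[-0.253,0,0.967]],
    [-1,[0,0,0],[-0.253,0,0.967]],
    [-1,[0,0,0],[-0.253,0,0.967]],
    [-1,[0,0,0],[-0.253,0,0.967]],
    [-1,[0,0,0],[-0.253,0,0.967]],
    [-1,[0,0,0],[-0.253,0,0.967]],
    [-1,[0,0,0],[-0.253,0,0.967]],
    [-1,[0,0,0],[-0.253,0,0.967]],
    [-1,[0,0,0],[-0.253,0,0.967]],
    [-1,[0,0,0],[-0.253,0,0.967]],
    [-1,[0,0,0],[-0.253,0,0.967]],
    [-1,[0,0,0],[-0.253,0,0.967]],
    [-1,[0,0,0],[-0.253,0,0.967]],
    [-1,[0,0,0],[-0.253,0,0.967]],
    [-1,[0,0,0],[-0.15,0,0.58]]
  ]
}}

```text
time: 57.15
position: [0.5295, -0.381, 0.2757]
tool_rot: [[0.004, 1.0, -0.009], [0.968, -0.001, 0.25], [0.25, -0.009, -0.968]]
contact_force: [-0.7, 0.7, -0.6]
width: 0.237
```

```bash
python3 -c "
from h import *
chk('c28')"
```

```text
[ 0.5295 -0.381   0.2757] [[ 0.0035  1.     -0.0088]
 [ 0.9681 -0.0012  0.2504]
 [ 0.2504 -0.0094 -0.9681]] 0.23744862241976158 [ 0.2187  0.6214  0.7527  1.3374 -0.5555  1.5588  0.9839]
top [309 145] bead [301. 270.] foot vert [276. 300.] tiptop [314. 254.]
scene [191 151] bead [306. 274.] foot vert [311. 454.] tiptop [302. 179.]
```

View pics/c28scene.png

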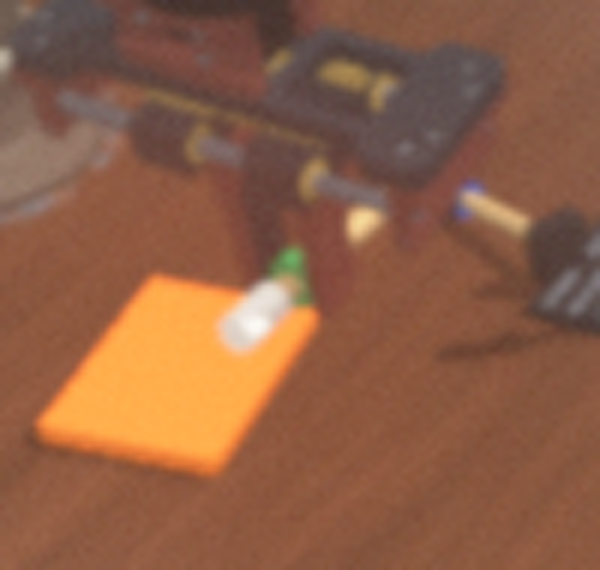

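{"op": "move_arm", "data": {
  "series": [
    [-1,[0,0,0],[0,-1,0]],
    [-1,[0,0,0],[0,-1,0]],
    [-1,[0,0,0],[0,-1,0]],
    [-1,[0.95,0,0],[0,0,0]],
    [-1,[0.95,0,0],[0,0,0]],
    [-1,[0.95,0,0],[0,0,0]],
    [-1,[0.95,0,0],[0,0,0]],
    [-1,[0.95,0,0],[0,0,0]],
    [-1,[0.95,0,0],[0,0,0]],
    [-1,[0.95,0,0],[0,0,0]],
    [-1,[0.95,0,0],[0,0,0]],
    [-1,[0.95,0,0],[0,0,0]],
    [-1,[0.95,0,0],[0,0,0]],
    [-1,[0,0,0],[0,-1,0]],
    [-1,[0,0,0],[0,-1,0]],
    [-1,[0,0,0],[0,-1,0]],
    [-1,[0,0,0],[0,-1,0]],
    [-1,[0,0,0],[0,-1,0]],
    [-1,[0,0,0],[0,-1,0]],
    [-1,[0,0,0],[0,-1,0]]
  ]
}}

```text
time: 59.25
position: [0.5297, -0.0953, 0.2729]
tool_rot: [[-0.01, 1.0, -0.005], [0.813, 0.005, -0.582], [-0.582, -0.01, -0.813]]
contact_force: [0.4, 0.2, -0.8]
width: 0.238
```

{"op": "move_arm", "data": {
  "series": [
    [-1,[0,0,0],[0,-1,0]],
    [-1,[0,0,0],[0,-1,0]],
    [-1,[0,0,0],[0,-1,0]],
    [-1,[0,0,0],[0,-1,0]],
    [-1,[0,0,0],[0,-1,0]],
    [-1,[0,0,0],[0,-1,0]],
    [-1,[0,0,0],[0,-1,0]],
    [-1,[0,0,0],[0,-1,0]],
    [-1,[0,0,0],[0,-0.7,0]],
    [-1,[0,0,0],[0,0,0]]
  ]
}}

```text
time: 60.25
position: [0.5297, -0.0944, 0.2706]
tool_rot: [[-0.015, 1.0, 0.002], [0.188, 0.005, -0.982], [-0.982, -0.014, -0.188]]
contact_force: [0.4, 1.6, -0.1]
width: 0.24
```

```bash
python3 -c "
from h import *
chk('c29')
s=manip.observe()
print(s['tool_rot'].T@(np.array([.475,.114,.26])-s['position'])/.03)"
```

```text
[ 0.5297 -0.0944  0.2706] [[-0.0148  0.9999  0.0024]
 [ 0.188   0.0051 -0.9821]
 [-0.982  -0.0141 -0.1881]] 0.24001957987089884 [-1.2297  0.9849  1.0708  1.9171  0.5411  1.1484 -0.5594]
top [219 143] bead [303. 275.] foot vert [307. 305.] tiptop [301. 259.]
scene [248 105] bead [303. 271.] foot vert [296. 432.] tiptop [307. 187.]
[ 1.7605 -1.7962 -6.7798]
```

View pics/c29top.png

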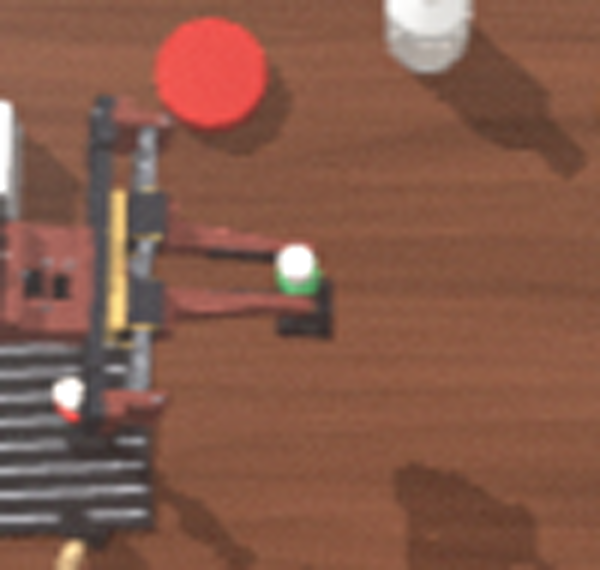

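View pics/c29scene.png

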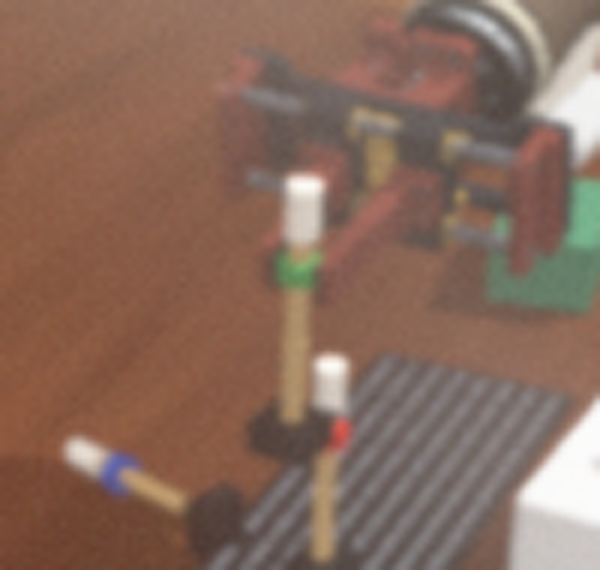

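{"op": "move_arm", "data": {
  "series": [
    [-1,[-1,0,0],[0,0,0]],
    [-1,[0.22,-0.225,-0.87],[0,0,0]],
    [-1,[0.22,-0.225,-0.87],[0,0,0]],
    [-1,[0.22,-0.225,-0.87],[0,0,0]],
    [-1,[0.22,-0.225,-0.87],[0,0,0]],
    [-1,[0.22,-0.225,-0.87],[0,0,0]],
    [-1,[0.22,-0.225,-0.87],[0,0,0]],
    [-1,[0.22,-0.225,-0.87],[0,0,0]],
    [-1,[0.22,-0.225,-0.87],[0,0,0]],
    [-1,[0,0,0],[0,0,0]],
    [-1,[0.93,0,0.178],[0,0,0]],
    [-1,[0.93,0,0.178],[0,0,0]],
    [-1,[0.93,0,0.178],[0,0,0]],
    [-1,[0.93,0,0.178],[0,0,0]],
    [-1,[0.93,0,0.178],[0,0,0]],
    [-1,[0.5,0,0.1],[0,0,0]],
    [-1,[0,0,0],[0,0,0]]
  ]
}}

```text
time: 62.05
position: [0.4733, 0.1132, 0.1322]
tool_rot: [[-0.012, 1.0, -0.0], [0.191, 0.002, -0.982], [-0.982, -0.011, -0.191]]
contact_force: [0.7, 0.5, 0.1]
width: 0.239
```

```bash
python3 -c "
from h import *
chk('c30')
s=manip.observe()
print(s['tool_rot'].T@(np.array([.475,.114,.104])-s['position'])/.03)"
```

```text
[0.4733 0.1132 0.1322] [[-0.0116  0.9999 -0.0004]
 [ 0.1911  0.0019 -0.9816]
 [-0.9815 -0.0114 -0.1911]] 0.23929632840927442 [-1.4021  1.2074  0.8852  1.7034  0.237   1.4193 -0.6612]
top [162 165] bead [301. 275.] foot vert [321. 296.] tiptop [290. 264.]
scene [259 113] bead [304. 274.] foot vert [296. 408.] tiptop [309. 204.]
[0.9924 0.047  0.1744]
```

View pics/c30top.png

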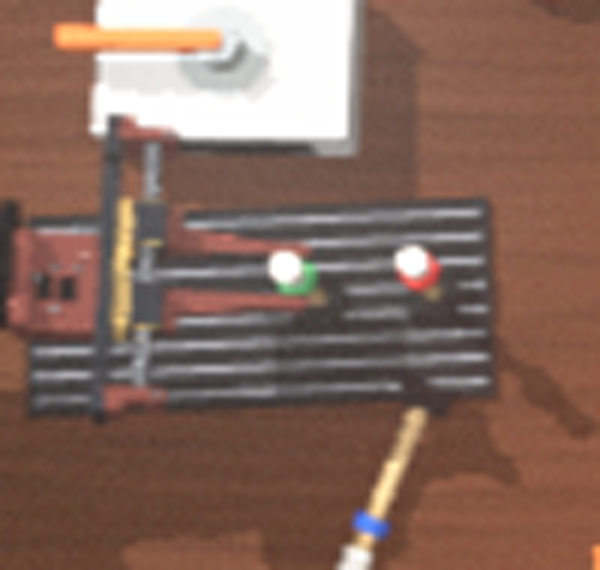

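View pics/c30scene.png

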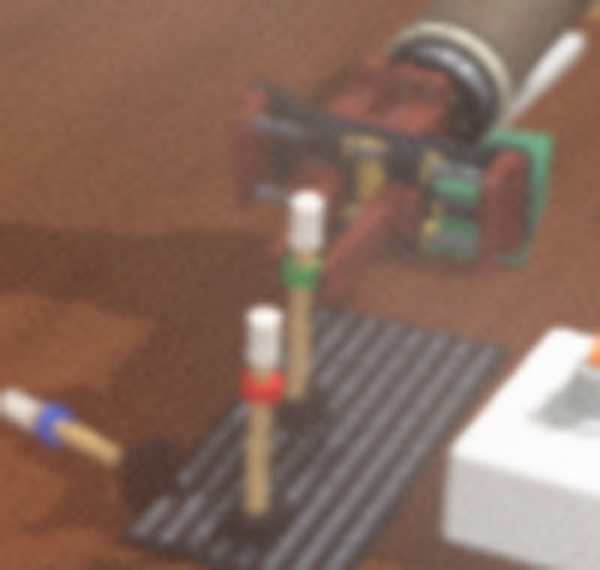

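{"op": "move_arm", "data": {
  "series": [
    [-1,[0.5,0.05,0.09],[0,0,0]],
    [-1,[0.4,0,0.08],[0,0,0]],
    [-1,[0.1,0,0.02],[0,0,0]],
    [-1,[0,0,0],[0,0,0]]
  ]
}}

```text
time: 62.55
position: [0.4744, 0.1137, 0.1017]
tool_rot: [[-0.011, 1.0, 0.0], [0.19, 0.003, -0.982], [-0.982, -0.011, -0.19]]
contact_force: [1.3, 0.2, -0.6]
width: 0.241
```

{"op": "move_arm", "data": {
  "series": [
    [-1,[0.07,0,0.015],[0,0,0]],
    [-1,[0,0,0],[0,0,0]]
  ]
}}

```text
time: 62.75
position: [0.4746, 0.1138, 0.1001]
tool_rot: [[-0.01, 1.0, 0.001], [0.191, 0.002, -0.982], [-0.982, -0.01, -0.191]]
contact_force: [-0.9, 0.4, -0.9]
width: 0.24
```

{"op": "move_arm", "data": {
  "series": [
    [-1,[0.05,0,0.01],[0,0,0]],
    [-1,[0,0,0],[0,0,0]]
  ]
}}

```text
time: 62.95
position: [0.4745, 0.1139, 0.0985]
tool_rot: [[-0.01, 1.0, 0.001], [0.191, 0.003, -0.982], [-0.981, -0.01, -0.191]]
contact_force: [0.6, 0.3, -0.4]
width: 0.24
```

{"op": "move_arm", "data": {
  "series": [
    [-1,[0.04,0,0.008],[0,0,0]],
    [-1,[0,0,0],[0,0,0]]
  ]
}}

```text
time: 63.15
position: [0.4745, 0.1134, 0.0982]
tool_rot: [[-0.01, 1.0, 0.0], [0.189, 0.002, -0.982], [-0.982, -0.01, -0.189]]
contact_force: [-0.8, -0.3, 3.1]
width: 0.24
```

{"op": "move_arm", "data": {
  "series": [
    [-1,[0.04,0,0.008],[0,0,0]],
    [-1,[0,0,0],[0,0,0]]
  ]
}}

```text
time: 63.35
position: [0.4745, 0.1129, 0.0981]
tool_rot: [[-0.009, 1.0, -0.001], [0.187, 0.001, -0.982], [-0.982, -0.009, -0.187]]
contact_force: [-0.1, -1.4, 7.3]
width: 0.238
```

{"op": "move_arm", "data": {
  "series": [
    [-0.2,[0,0,0],[0,0,0]],
    [-0.2,[0,0,0],[0,0,0]],
    [-0.1,[0,0,0],[0,0,0]],
    [0,[0,0,0],[0,0,0]],
    [0,[0,0,0],[0,0,0]],
    [0,[0,0,-0.7],[0,0,0]],
    [0,[0,0,-1],[0,0,0]],
    [0,[0,0,-1],[0,0,0]],
    [0,[-0.3,0,-1],[0,0,0]],
    [0,[-1,0,-0.3],[0,0,0]],
    [0,[-1,0,0],[0,0,0]],
    [0,[-1,0,0],[0,0,0]],
    [0,[-1,0,0],[0,0,0]]
  ]
}}

```text
time: 64.65
position: [0.4757, 0.2067, 0.2467]
tool_rot: [[-0.011, 1.0, 0.001], [0.191, 0.003, -0.982], [-0.982, -0.01, -0.191]]
contact_force: [0.9, 0.5, -0.6]
width: 0.499
```

Run:
```python
from h import *
s=manip.observe();print(s['qpos'],s['position'],s['tool_rot'])
im,d=snap('scene');crop(im,220,110,370,240,5,'c31s.png')
im,d=snap('top');crop(im,150,170,290,270,5.5,'c31t.png')
```

```text
[-1.4505  1.0969  0.9385  1.515   0.2981  1.6912 -0.5555] [0.4757 0.2067 0.2467] [[-0.0106  0.9999  0.0005]
 [ 0.1909  0.0026 -0.9816]
 [-0.9816 -0.0103 -0.1909]]
```

View pics/c31s.png

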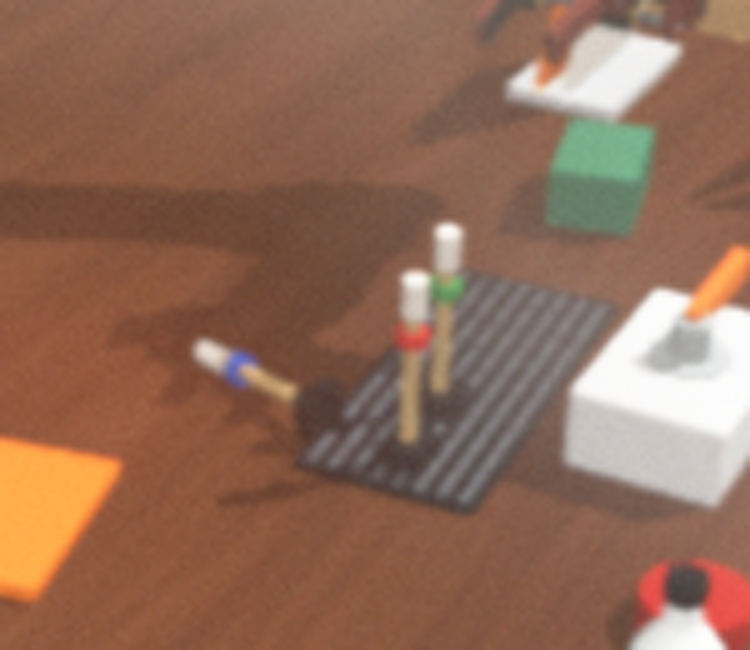

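View pics/c31t.png

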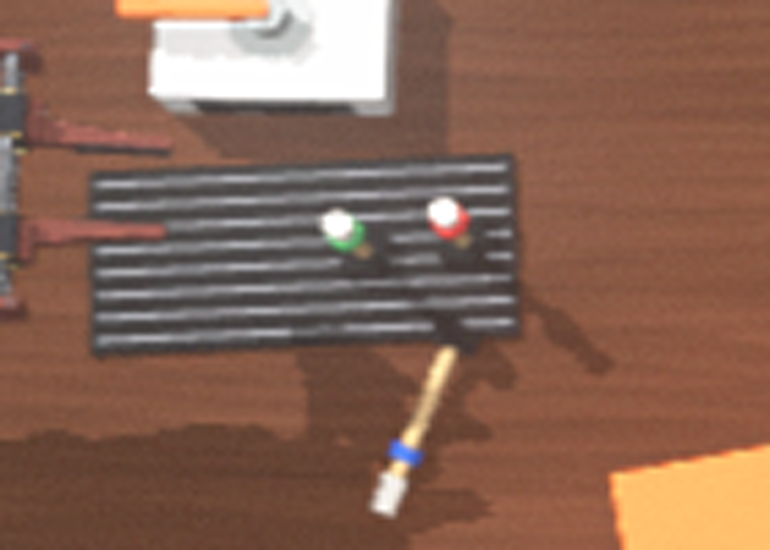

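Run:
```python
from h import *
a=np.array([406,453])/5.5+[150,170];b=np.array([238,367])/5+[220,110]
print(tri(a,b),ray('top',*a,.018),ray('top',*a,.03))
f=np.array([455,327])/5.5+[150,170];w=np.array([389,492])/5.5+[150,170]
for zf in(.025,.035):
  F=ray('top',*f,zf);W=ray('top',*w,.016);v=W-F;print(F,W,np.linalg.norm(v[:2]),np.degrees(np.arctan2(v[1],v[0])))
st=np.array([440,375])/5.5+[150,170];print(ray('top',*st,.02))
ts=np.array([206,353])/5+[220,110];print('tip',tri(w,ts))
fs=np.array([323,408])/5+[220,110];print('foot',tri(f,fs))
```

```text
(array([0.3325, 0.0858, 0.0114]), array([0.0018])) [0.3331 0.0857 0.018 ] [0.3324 0.0842 0.03  ]
[0.4201 0.0545 0.025 ] [0.3063 0.0966 0.016 ] 0.1213178199607826 159.69466394742392
[0.419  0.0534 0.035 ] [0.3063 0.0966 0.016 ] 0.12064768906933263 159.02979905231786
[0.3872 0.0641 0.02  ]
tip (array([0.3035, 0.0952, 0.0097]), array([0.0053]))
foot (array([0.4187, 0.0536, 0.0222]), array([0.0029]))
```

{"op": "move_arm", "data": {
  "series": [
    [0,[0,0,0],[0,1,0]],
    [0,[0,0,0],[0,1,0]],
    [0,[0,0,0],[0,1,0]],
    [0,[0,0,0],[0,1,0]],
    [0,[0,0,0],[0,1,0]],
    [0,[0,0,0],[0,1,0]],
    [0,[0,0,0],[0,1,0]],
    [0,[0,0,0],[0,1,0]],
    [0,[0,0,0],[0,1,0]],
    [0,[0,0,0],[0,1,0]],
    [0,[0,0,0],[0,1,0]],
    [0,[0,0,0],[0,1,0]],
    [0,[0,0,0],[0,1,0]],
    [0,[0,0,0],[0,1,0]],
    [0,[0,0,0],[0,1,0]],
    [0,[0,0,0],[0,0.8,0]],
    [0,[-0.8,-0.7,0],[0,0,0]],
    [0,[-0.8,-0.7,0],[0,0,0]],
    [0,[-0.8,-0.7,0],[0,0,0]]
  ]
}}

```text
time: 66.65
position: [0.412, 0.1337, 0.2456]
tool_rot: [[-0.002, 1.0, -0.011], [1.0, 0.002, -0.001], [-0.001, -0.011, -1.0]]
contact_force: [-0.5, -1.1, 1.0]
width: 0.5
```

{"op": "move_arm", "data": {
  "series": [
    [0,[-0.8,-0.6,0],[0,0,0]],
    [0,[-0.8,-0.6,0],[0,0,0]],
    [0,[0,0,0],[0,0,1]],
    [0,[0,0,0],[0,0,1]],
    [0,[0,0,0],[0,0,1]],
    [0,[0,0,0],[0,0,1]],
    [0,[0,0,0],[0,0,1]],
    [0,[0,0,0],[0,0,1]],
    [0,[0,0,0],[0,0,1]],
    [0,[0,0,0],[0,0,1]],
    [0,[0,0,0],[0,0,1]],
    [0,[0,0,0],[0,0,1]],
    [0,[0,0,0],[0,0,1]],
    [0,[0,0,0],[0,0,1]],
    [0,[0,0,0],[0,0,1]],
    [0,[0,0,0],[0,0,1]],
    [0,[0,0,0],[0,0,1]],
    [0,[0,0,0],[0,0,1]],
    [0,[0,0,0],[0,0,1]],
    [0,[0,0,0],[0,0,1]]
  ]
}}

```text
time: 68.65
position: [0.3767, 0.0867, 0.2463]
tool_rot: [[1.0, -0.001, -0.011], [-0.001, -1.0, 0.0], [-0.011, -0.0, -1.0]]
contact_force: [0.4, -0.3, -0.7]
width: 0.506
```

{"op": "move_arm", "data": {
  "series": [
    [0,[0,0,0],[0,0,1]],
    [0,[0,0,0],[0,0,1]],
    [0,[0,0,0],[0,0,1]],
    [0,[0,0,0],[0,0,1]],
    [0,[0,0,0],[0,0,0.1]],
    [0,[0,0,0],[0,0,0]]
  ]
}}

```text
time: 69.25
position: [0.3769, 0.0867, 0.2464]
tool_rot: [[0.938, -0.346, -0.01], [-0.346, -0.938, 0.0], [-0.01, 0.004, -1.0]]
contact_force: [-0.1, 0.5, -0.1]
width: 0.496
```

Run:
```python
from h import *
s=manip.observe();print(s['qpos'],s['position'],s['tool_rot'])
p=np.array([.3655,.0735,.10]); print('delta tool units',s['tool_rot'].T@(p-s['position'])/.03)
im,d=snap('scene');crop(im,200,90,350,220,5,'c32s.png')
```

```text
[-1.1013 -0.087   0.7262  2.1169  0.0603  1.1003 -2.3293] [0.3769 0.0867 0.2464] [[ 0.9381 -0.3462 -0.0105]
 [-0.3462 -0.9381  0.0001]
 [-0.0099  0.0035 -0.9999]]
delta tool units [-0.1568  0.5261  4.8842]
```

View pics/c32s.png

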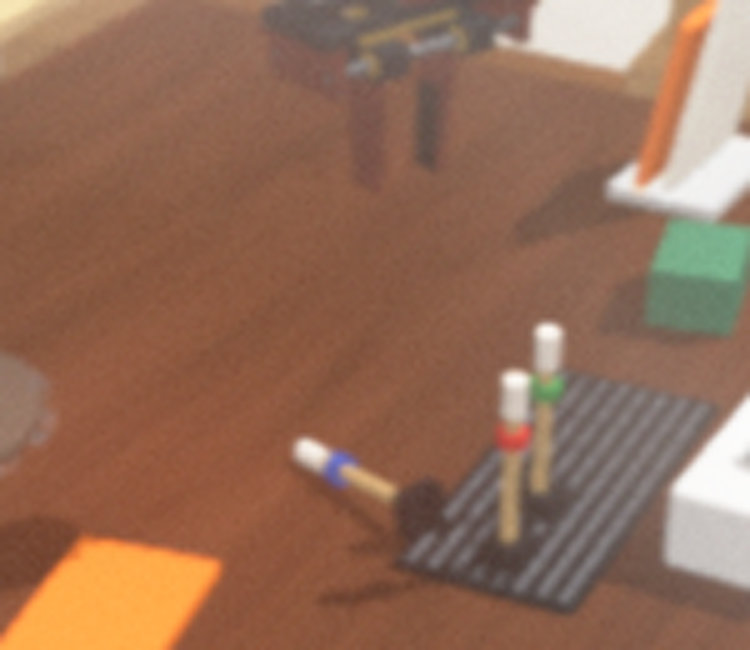

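{"op": "move_arm", "data": {
  "series": [
    [0,[-0.05,0.2,0.9],[0,0,0]],
    [0,[-0.05,0.2,0.9],[0,0,0]],
    [0,[-0.05,0.13,0.9],[0,0,0]],
    [0,[0,0,0.9],[0,0,0]],
    [0,[0,0,0.9],[0,0,0]],
    [0,[0,0,0.9],[0,0,0]],
    [0,[0,0,0.9],[0,0,0]],
    [0,[0,0,0.6],[0,0,0]],
    [0,[0,0,0],[0,0,0]]
  ]
}}

```text
time: 70.2
position: [0.3639, 0.0726, 0.0381]
tool_rot: [[0.938, -0.347, -0.014], [-0.347, -0.938, -0.002], [-0.012, 0.007, -1.0]]
contact_force: [0.6, -0.3, 0.8]
width: 0.502
```

Run:
```python
from h import *
s=manip.observe();print(s['qpos'],s['position'],s['tool_rot'],s['contact_force'])
p=np.array([.3655,.0735,.007]); print('delta tool units',s['tool_rot'].T@(p-s['position'])/.03)
im,d=snap('scene');crop(im,230,120,350,220,6,'c33s.png')
im,d=snap('top');crop(im,170,190,290,290,6,'c33t.png')
```

```text
[-0.8733  0.3507  0.6563  2.3768 -0.4246  0.5367 -1.7985] [0.3639 0.0726 0.0381] [[ 0.9378 -0.3468 -0.0136]
 [-0.3469 -0.9379 -0.0023]
 [-0.0119  0.0069 -0.9999]] [ 0.592  -0.2982  0.813 ]
delta tool units [ 0.0521 -0.0526  1.0356]
```

View pics/c33s.png

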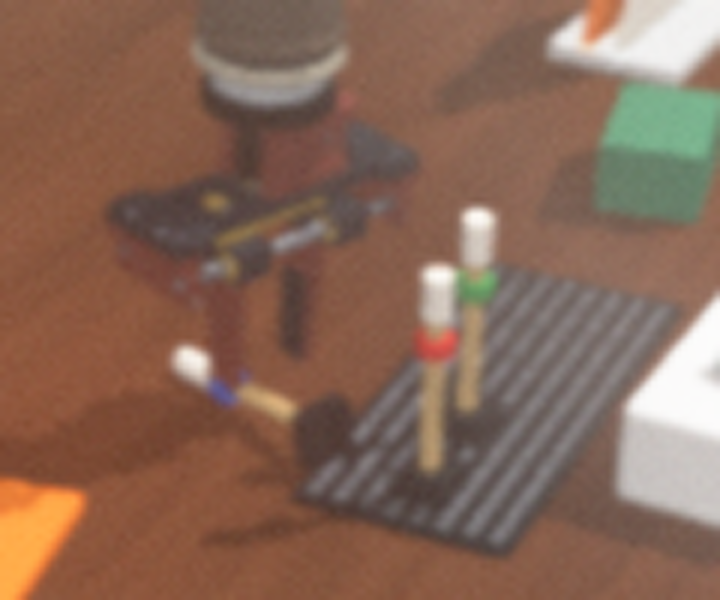

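View pics/c33t.png

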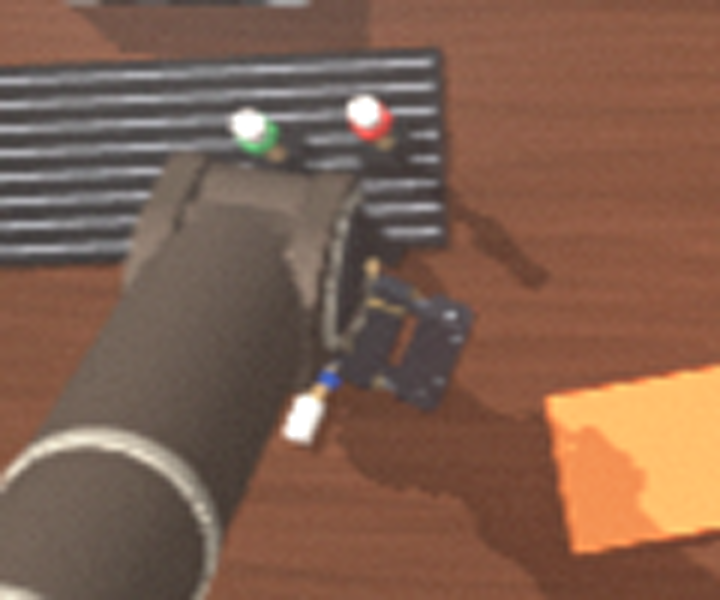

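{"op": "move_arm", "data": {
  "series": [
    [0,[0.05,-0.05,0.5],[0,0,0]],
    [0,[0,0,0.5],[0,0,0]],
    [0,[0,0,0],[0,0,0]],
    [-1,[0,0,0],[0,0,0]],
    [-1,[0,0,0],[0,0,0]],
    [-1,[0,0,0],[0,0,0]],
    [-1,[0,0,0],[0,0,0]],
    [-1,[0,0,0],[0,0,0]],
    [-1,[0,0,0],[0,0,0]]
  ]
}}

```text
time: 71.2
position: [0.3668, 0.0741, 0.0099]
tool_rot: [[0.937, -0.348, -0.01], [-0.348, -0.937, 0.0], [-0.01, 0.003, -1.0]]
contact_force: [-0.7, -1.4, 7.4]
width: 0.117
```

Run:
```python
from h import *
s=manip.observe();print(s['position'],s['tool_rot'],s['contact_force'],s['width'])
im,d=snap('scene');crop(im,230,120,350,220,6,'c34s.png')
```

```text
[0.3668 0.0741 0.0099] [[ 0.9374 -0.3482 -0.0101]
 [-0.3482 -0.9374  0.0003]
 [-0.0096  0.0032 -0.9999]] [-0.6749 -1.4483  7.362 ] 0.11656538715792306
```

View pics/c34s.png

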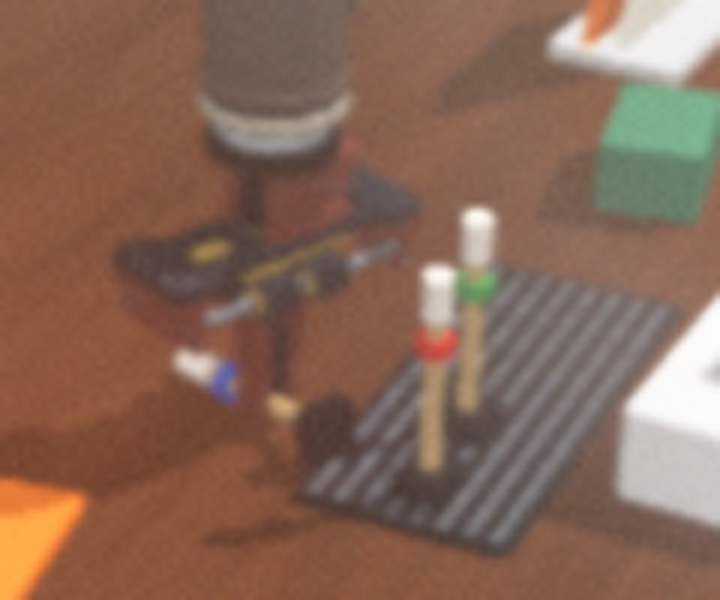

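{"op": "move_arm", "data": {
  "series": [
    [-1,[0,0,-0.4],[0,0,0]],
    [-1,[0,0,-0.9],[0,0,0]],
    [-1,[0,0,-0.9],[0,0,0]],
    [-1,[0,0,-0.9],[0,0,0]],
    [-1,[0,0,-0.9],[0,0,0]],
    [-1,[0,0,-0.9],[0,0,0]],
    [-1,[0,0,-0.9],[0,0,0]],
    [-1,[0,0,-0.9],[0,0,0]],
    [-1,[0,0,0],[0,0,0]]
  ]
}}

```text
time: 72.15
position: [0.3705, 0.0749, 0.2132]
tool_rot: [[0.938, -0.348, -0.006], [-0.348, -0.938, 0.004], [-0.007, -0.002, -1.0]]
contact_force: [-1.1, 0.3, -0.8]
width: 0.112
```

{"op": "move_arm", "data": {
  "series": [
    [-1,[0.55,0.75,0],[0,0,0]],
    [-1,[0.65,0.7,0],[0,0,0]],
    [-1,[0.75,0.6,0],[0,0,0]],
    [-1,[0.75,0.6,0],[0,0,0]],
    [-1,[0.75,0.6,0],[0,0,0]],
    [-1,[0.75,0.6,0],[0,0,0]],
    [-1,[0.75,0.6,0],[0,0,0]],
    [-1,[0.75,0.6,0],[0,0,0]],
    [-1,[0.75,0.4,0],[0,0,0]],
    [-1,[0,0,0],[0,0,-1]],
    [-1,[0,0,0],[0,0,-1]],
    [-1,[0,0,0],[0,0,-1]],
    [-1,[0,0,0],[0,0,-1]],
    [-1,[0,0,0],[0,0,-1]],
    [-1,[0,0,0],[0,0,-1]],
    [-1,[0,0,0],[0,0,-1]],
    [-1,[0,0,0],[0,0,-1]],
    [-1,[0,0,0],[0,0,-1]],
    [-1,[0,0,0],[0,0,-1]],
    [-1,[0,0,0],[0,0,-1]]
  ]
}}

```text
time: 74.15
position: [0.4928, -0.1464, 0.208]
tool_rot: [[0.821, 0.571, -0.012], [0.571, -0.821, 0.0], [-0.01, -0.007, -1.0]]
contact_force: [0.5, 0.6, -0.8]
width: 0.115
```

{"op": "move_arm", "data": {
  "series": [
    [-1,[0,0,0],[0,0,-1]],
    [-1,[0,0,0],[0,0,-1]],
    [-1,[0,0,0],[0,0,-1]],
    [-1,[0,0,0],[0,0,-1]],
    [-1,[0,0,0],[0,0,-1]],
    [-1,[0,0,0],[0,0,-1]],
    [-1,[0,0,0],[0,0,-1]],
    [-1,[0,0,0],[0,0,-1]],
    [-1,[0,0,0],[0,0,-1]],
    [-1,[0,0,0],[0,0,-1]],
    [-1,[0,0,0],[0,0,-1]],
    [-1,[0,0,0],[0,0,-0.1]],
    [-1,[0,0,0],[0,0,0]]
  ]
}}

```text
time: 75.45
position: [0.493, -0.1465, 0.2085]
tool_rot: [[-0.0, 1.0, -0.011], [1.0, 0.0, 0.0], [0.0, -0.011, -1.0]]
contact_force: [-0.2, 0.0, -0.4]
width: 0.119
```

```bash
python3 -c "
from h import *
chk('c35')"
```

```text
[ 0.493  -0.1465  0.2085] [[-0.0001  0.9999 -0.0115]
 [ 1.      0.0001  0.0003]
 [ 0.0003 -0.0115 -0.9999]] 0.11949798251430595 [-0.2884  0.2633  0.5861  1.9008 -0.1646  1.0371  0.3677]
top [236 158] bead [304. 271.] foot vert [302. 295.] tiptop [305. 257.]
scene [226 128] bead [304. 274.] foot vert [302. 429.] tiptop [306. 193.]
```

View pics/c35top.png

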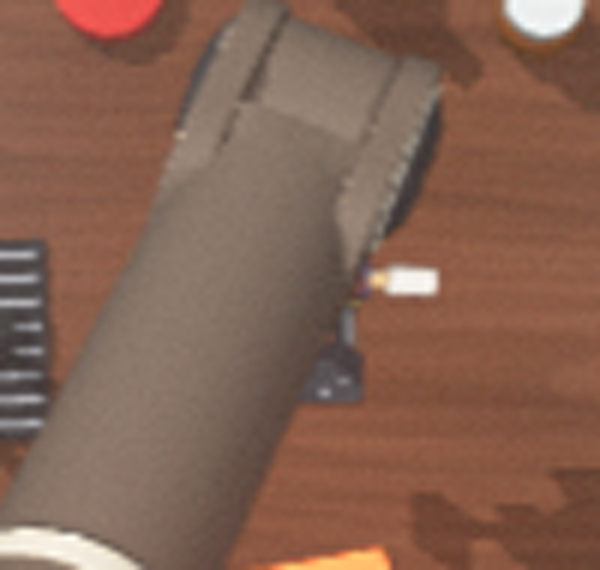

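View pics/c35scene.png

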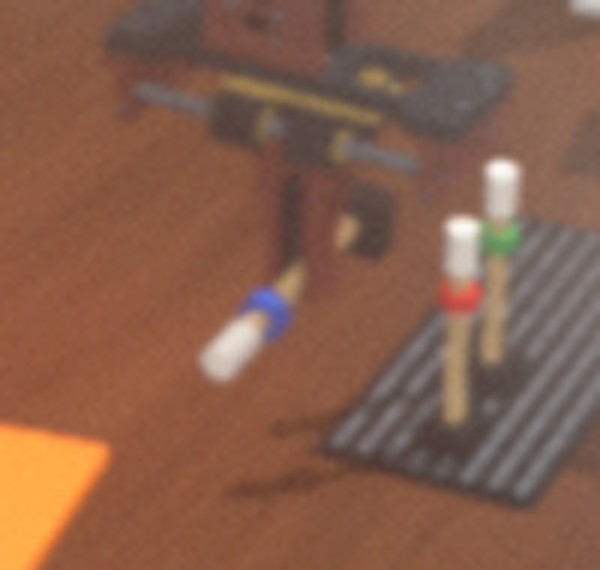

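{"op": "move_arm", "data": {
  "series": [
    [-1,[0,0,0.9],[0,0,0]],
    [-1,[0,0,0.9],[0,0,0]],
    [-1,[0,0,0.9],[0,0,0]],
    [-1,[0,0,0.9],[0,0,0]],
    [-1,[0,0,0.9],[0,0,0]],
    [-1,[0,0,0.9],[0,0,0]],
    [-1,[0,0,0.8],[0,0,0]],
    [-1,[0,0,0.2],[0,0,0]],
    [-1,[0,0,0],[0,0,0]]
  ]
}}

```text
time: 76.45
position: [0.4909, -0.1464, 0.0168]
tool_rot: [[-0.002, 1.0, -0.012], [1.0, 0.002, 0.0], [0.0, -0.012, -1.0]]
contact_force: [0.1, 0.2, -0.1]
width: 0.116
```

{"op": "move_arm", "data": {
  "series": [
    [-1,[0,0,0.15],[0,0,0]],
    [-1,[0,0,0],[0,0,0]]
  ]
}}

```text
time: 76.65
position: [0.492, -0.1464, 0.0135]
tool_rot: [[-0.002, 1.0, -0.009], [1.0, 0.002, 0.0], [0.0, -0.009, -1.0]]
contact_force: [0.9, 0.0, -0.7]
width: 0.117
```

{"op": "move_arm", "data": {
  "series": [
    [-0.6,[0,0,0],[0,0,0]],
    [-0.4,[0,0,0],[0,0,0]],
    [0,[0,0,0],[0,0,0]],
    [0,[0,0,0],[0,0,0]],
    [0,[0,0,-0.8],[0,0,0]],
    [0,[0,0,-1],[0,0,0]],
    [0,[0,0,-1],[0,0,0]],
    [0,[0.5,0,-1],[0,0,0]],
    [0,[1,0,-1],[0,0,0]],
    [0,[1,0,0],[0,0,0]],
    [0,[1,0,0],[0,0,0]]
  ]
}}

```text
time: 77.75
position: [0.4932, -0.0403, 0.1581]
tool_rot: [[-0.002, 1.0, -0.008], [1.0, 0.002, 0.001], [0.001, -0.008, -1.0]]
contact_force: [-0.5, 0.3, -0.9]
width: 0.499
```

Run:
```python
from h import *
s=manip.observe();print(s['position'],s['tool_rot'],s['contact_force'],s['width'])
im,d=snap('scene');crop(im,210,120,350,240,5,'c36s.png')
im,d=snap('top');crop(im,200,160,320,260,6,'c36t.png')
```

```text
[ 0.4932 -0.0403  0.1581] [[-0.002   1.     -0.0076]
 [ 1.      0.002   0.001 ]
 [ 0.001  -0.0076 -1.    ]] [-0.4773  0.2945 -0.8561] 0.4985139496595004
```

View pics/c36s.png

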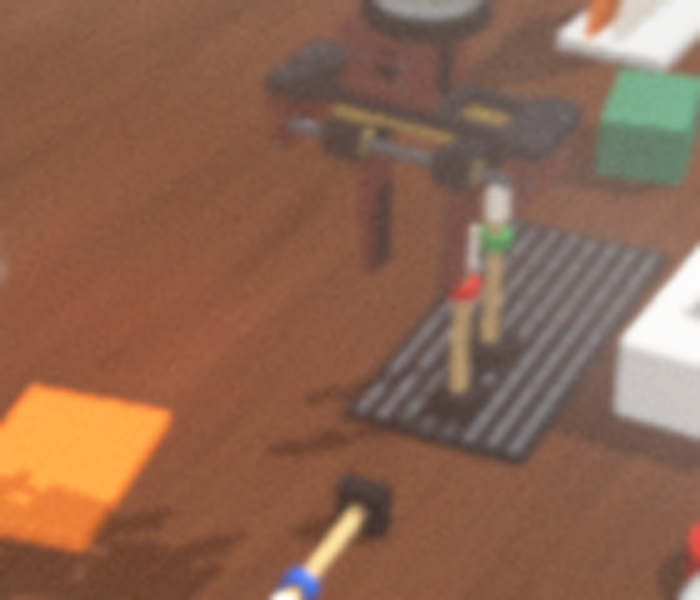

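View pics/c36t.png

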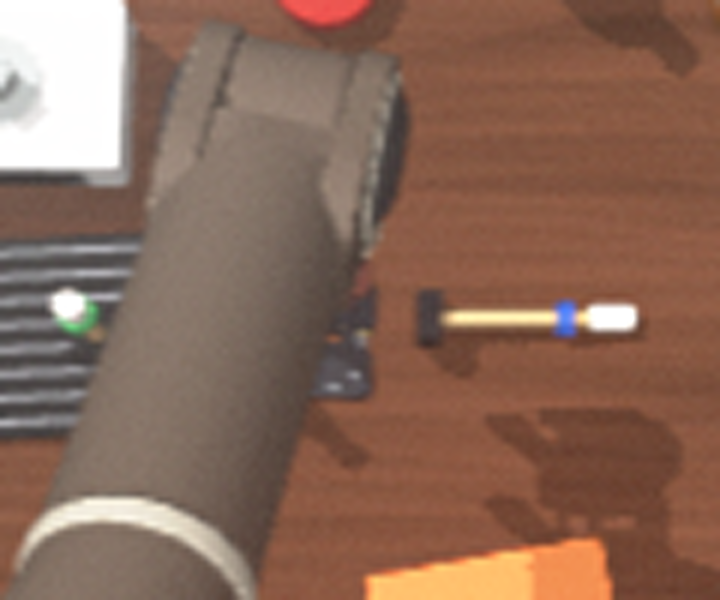

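Run:
```python
from h import *
im,d=snap('scene');crop(im,200,190,300,260,7,'c37s.png')
s=manip.observe()
a=np.array([566,318])/6+[200,160]
B=ray('top',*a,.018);F=ray('top',430/6+200,317/6+160,.026);W=ray('top',612/6+200,318/6+160,.016)
print(B,F,W,np.degrees(np.arctan2(*(F-W)[[1,0]])))
```

```text
[ 0.4891 -0.1783  0.018 ] [ 0.4867 -0.0918  0.026 ] [ 0.49   -0.2077  0.016 ] 91.60373408089848
```

View pics/c37s.png

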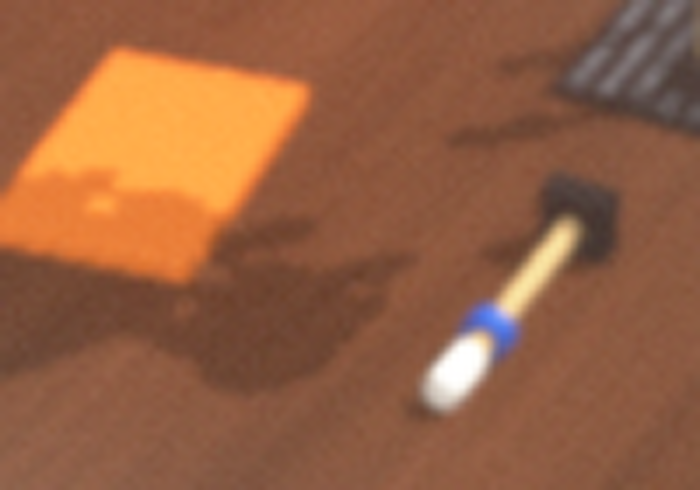

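{"op": "move_arm", "data": {
  "series": [
    [0,[-0.92,-0.03,0],[0,0,0]],
    [0,[-0.92,-0.03,0],[0,0,0]],
    [0,[-0.92,-0.03,0],[0,0,0]],
    [0,[-0.92,-0.03,0],[0,0,0]],
    [0,[-0.92,-0.02,0],[0,0,0]],
    [0,[0,0,0],[0,1,0]],
    [0,[0,0,0],[0,1,0]],
    [0,[0,0,0],[0,1,0]],
    [0,[-0.25,0,0.93],[0,0,0]],
    [0,[-0.25,0,0.93],[0,0,0]],
    [0,[-0.25,0,0.93],[0,0,0]],
    [0,[-0.25,0,0.93],[0,0,0]],
    [0,[0,0,0],[0,0,0]]
  ]
}}

```text
time: 79.2
position: [0.4848, -0.1798, 0.0383]
tool_rot: [[0.003, 1.0, -0.016], [0.966, 0.001, 0.26], [0.26, -0.016, -0.965]]
contact_force: [-0.7, 0.1, 0.3]
width: 0.503
```

Run:
```python
from h import *
s=manip.observe();print(s['qpos'],s['position'],s['tool_rot'])
p=np.array([.489,-.1785,.005]); print('delta tool units',s['tool_rot'].T@(p-s['position'])/.03)
im,d=snap('scene');crop(im,200,170,320,260,6,'c38s.png')
im,d=snap('top');crop(im,230,160,350,260,6,'c38t.png')
```

```text
[ 0.0962  0.5843  0.4375  1.9451 -0.6034  0.9001  0.9223] [ 0.4848 -0.1798  0.0383] [[ 0.0032  0.9999 -0.0157]
 [ 0.9655  0.001   0.2602]
 [ 0.2602 -0.016  -0.9654]]
delta tool units [-0.2466  0.1572  1.0796]
```

View pics/c38s.png

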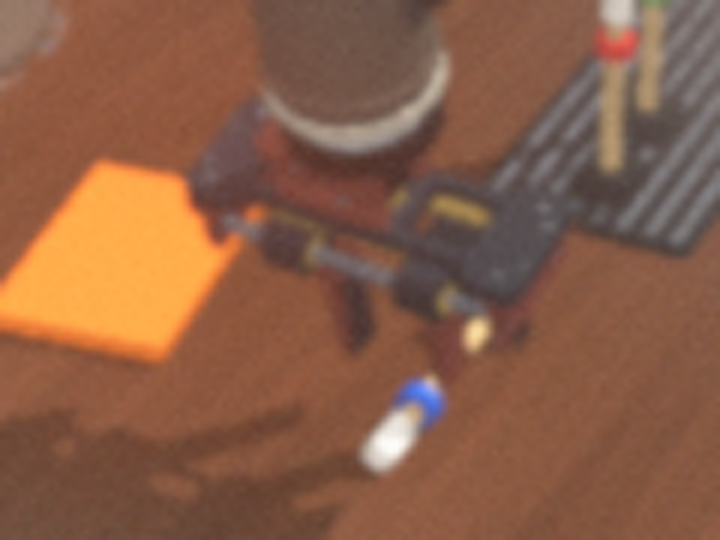

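View pics/c38t.png

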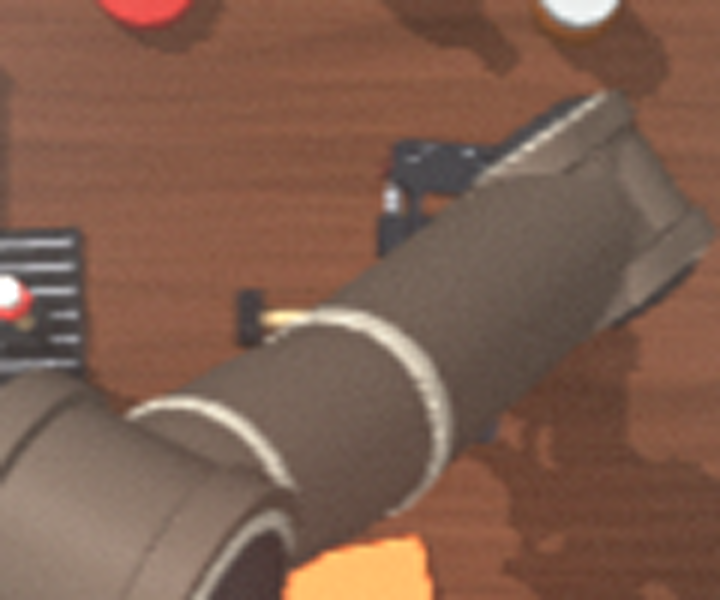

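{"op": "move_arm", "data": {
  "series": [
    [0,[-0.13,0.08,0.54],[0,0,0]],
    [0,[-0.12,0.08,0.54],[0,0,0]],
    [0,[0,0,0],[0,0,0]],
    [0,[0,0,0],[0,0,0]]
  ]
}}

```text
time: 79.7
position: [0.4918, -0.1781, 0.0077]
tool_rot: [[0.0, 1.0, -0.011], [0.966, 0.003, 0.259], [0.259, -0.011, -0.966]]
contact_force: [-1.0, 0.5, 0.2]
width: 0.498
```

{"op": "move_arm", "data": {
  "series": [
    [0,[-0.02,-0.05,0.09],[0,0,0]],
    [-1,[0,0,0],[0,0,0]],
    [-1,[0,0,0],[0,0,0]],
    [-1,[0,0,0],[0,0,0]],
    [-1,[0,0,0],[0,0,0]],
    [-1,[0,0,0],[0,0,0]],
    [-1,[0,0,0],[0,0,0]]
  ]
}}

```text
time: 80.4
position: [0.4907, -0.1783, 0.0055]
tool_rot: [[0.0, 1.0, -0.01], [0.966, 0.002, 0.259], [0.259, -0.01, -0.966]]
contact_force: [-0.1, -0.5, 0.3]
width: 0.237
```

{"op": "move_arm", "data": {
  "series": [
    [-1,[0.13,0,-0.48],[0,0,0]],
    [-1,[0.25,0,-0.95],[0,0,0]],
    [-1,[0.25,0,-0.95],[0,0,0]],
    [-1,[0.25,0,-0.95],[0,0,0]],
    [-1,[0.25,0,-0.95],[0,0,0]],
    [-1,[0.25,0,-0.95],[0,0,0]],
    [-1,[0.25,0,-0.95],[0,0,0]],
    [-1,[0.25,0,-0.95],[0,0,0]],
    [-1,[0.25,0,-0.95],[0,0,0]],
    [-1,[0.25,0,-0.95],[0,0,0]],
    [-1,[0.25,0,-0.95],[0,0,0]],
    [-1,[0,0,0],[0,-1,0]],
    [-1,[0,0,0],[0,-1,0]],
    [-1,[0,0,0],[0,-1,0]],
    [-1,[0,0,0],[0,-1,0]],
    [-1,[0,0,0],[0,-1,0]],
    [-1,[0,0,0],[0,-1,0]],
    [-1,[0,0,0],[0,-1,0]],
    [-1,[0,0,0],[0,-1,0]],
    [-1,[0,0,0],[0,-1,0]]
  ]
}}

```text
time: 82.4
position: [0.4934, -0.1798, 0.3161]
tool_rot: [[-0.005, 1.0, -0.006], [0.865, 0.002, -0.503], [-0.503, -0.008, -0.864]]
contact_force: [0.4, -0.0, -1.5]
width: 0.239
```

{"op": "move_arm", "data": {
  "series": [
    [-1,[0,0,0],[0,-1,0]],
    [-1,[0,0,0],[0,-1,0]],
    [-1,[0,0,0],[0,-1,0]],
    [-1,[0,0,0],[0,-1,0]],
    [-1,[0,0,0],[0,-1,0]],
    [-1,[0,0,0],[0,-1,0]],
    [-1,[0,0,0],[0,-1,0]],
    [-1,[0,0,0],[0,-1,0]],
    [-1,[0,0,0],[0,-1,0]],
    [-1,[0,0,0],[0,-0.7,0]],
    [-1,[0,0,0],[0,0,0]]
  ]
}}

```text
time: 83.5
position: [0.4937, -0.1787, 0.3145]
tool_rot: [[-0.012, 1.0, 0.002], [0.197, 0.004, -0.98], [-0.98, -0.012, -0.197]]
contact_force: [-0.2, -0.3, -1.1]
width: 0.235
```

```bash
python3 -c "
from h import *
chk('c39')
s=manip.observe()
print(s['tool_rot'].T@(np.array([.470,.180,.30])-s['position'])/.03)"
```

```text
[ 0.4937 -0.1787  0.3145] [[-0.0121  0.9999  0.0016]
 [ 0.1968  0.0039 -0.9804]
 [-0.9804 -0.0115 -0.1968]] 0.2351670302094928 [-0.8077  0.5448  0.4924  2.0429  1.004   1.4361 -0.9019]
top [245 152] bead [301. 274.] foot vert [297. 302.] tiptop [304. 259.]
scene [222  99] bead [304. 275.] foot vert [302. 446.] tiptop [305. 185.]
[  2.9117  -0.7608 -11.6373]
```

View pics/c39top.png

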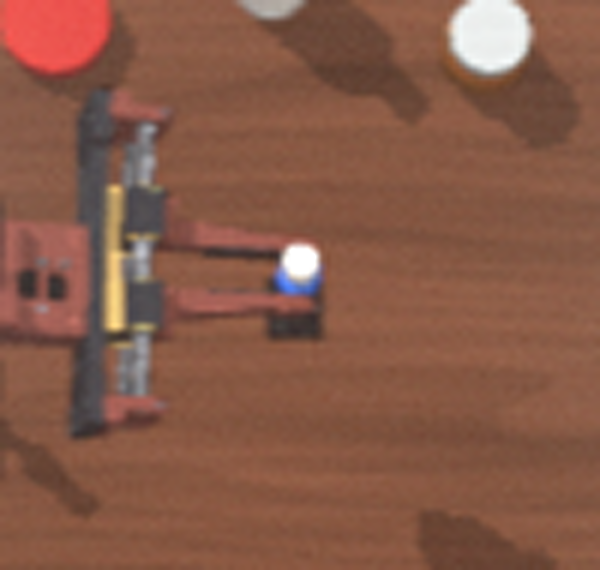

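View pics/c39scene.png

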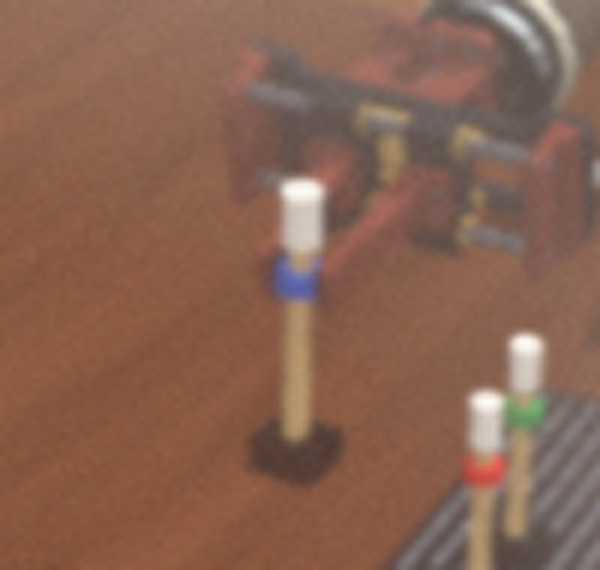

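```bash
python3 - <<'E'
from h import *
P=cloud('top',np.load('last_top.npz')['d'])
# arm hides; use first frame? list tall points grid
for x in np.arange(.3,.75,.05):
    r=[]
    for y in np.arange(.3,.85,.05):
        m=(abs(P[...,0]-x)<.025)&(abs(P[...,1]-y)<.025)
        r.append('%.2f'%np.percentile(P[m][:,2],98) if m.sum()>3 else '  - ')
    print('%.2f'%x,' '.join(r))
for u,v,z in((121,220,.05),):print(ray('top',u,v,z))
E
python3 -c "
import sys;sys.path.insert(0,'.')
from h import *
im,d=snap('top','t40.png')"
```

```text
0.30 0.01   -    -  0.01 0.01 0.01 0.01 0.04 0.04 0.04 0.01
0.35   -    -  0.01 0.01 0.01 0.01 0.02 0.17 0.17 0.17 0.01
0.40   -    -  0.03 0.06 0.06 0.01 0.01 0.21 0.21 0.21 0.01
0.45   -  0.00 0.05 0.06 0.06 0.05 0.01 0.01 0.01 0.01 0.01
0.50   -  0.01 0.01 0.06 0.05 0.01 0.01 0.01 0.01 0.01 0.01
0.55   -  0.01 0.01 0.01 0.01 0.01 0.10 0.08 0.03 0.01 0.01
0.60   -  0.01 0.01 0.01 0.01 0.04 0.12 0.12 0.12 0.07 0.01
0.65 0.10 0.01 0.01 0.01 0.01 0.03 0.08 0.12 0.12 0.12 0.01
0.70 0.01 0.01 0.01 0.01 0.01 0.01 0.01 0.04 0.08 0.01 0.01
[0.4443 0.4732 0.05  ]
```

View pics/t40.png

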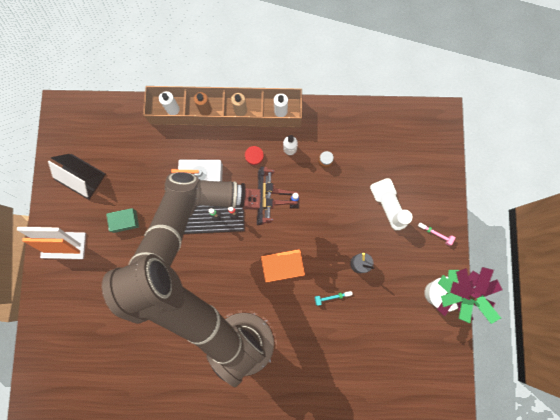

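{"op": "move_arm", "data": {
  "series": [
    [-1,[0.21,-0.059,-0.89],[0,0,0]],
    [-1,[0.21,-0.059,-0.89],[0,0,0]],
    [-1,[0.21,-0.059,-0.89],[0,0,0]],
    [-1,[0.21,-0.059,-0.89],[0,0,0]],
    [-1,[0.21,-0.059,-0.89],[0,0,0]],
    [-1,[0.21,-0.059,-0.89],[0,0,0]],
    [-1,[0.21,-0.059,-0.89],[0,0,0]],
    [-1,[0.21,-0.059,-0.89],[0,0,0]],
    [-1,[0.21,-0.059,-0.89],[0,0,0]],
    [-1,[0.21,-0.059,-0.89],[0,0,0]],
    [-1,[0.21,-0.059,-0.89],[0,0,0]],
    [-1,[0.21,-0.059,-0.89],[0,0,0]],
    [-1,[0.21,-0.059,-0.89],[0,0,0]],
    [-1,[0,0,0],[0,0,0]]
  ]
}}

```text
time: 85.05
position: [0.4696, 0.181, 0.3039]
tool_rot: [[-0.011, 1.0, 0.006], [0.204, 0.008, -0.979], [-0.979, -0.01, -0.204]]
contact_force: [-0.7, -0.7, -0.8]
width: 0.237
```

```bash
python3 -c "
from h import *
chk('c41')
s=manip.observe()
print(s['tool_rot'].T@(np.array([.470,.176,.13])-s['position'])/.03)"
```

```text
[0.4696 0.181  0.3039] [[-0.0111  0.9999  0.0058]
 [ 0.2037  0.0079 -0.979 ]
 [-0.979  -0.0097 -0.2038]] 0.23656394812025494 [-1.2526  0.8164  0.538   1.5594  0.5668  1.8419 -0.7837]
top [133 158] bead [301. 272.] foot vert [333. 298.] tiptop [284. 258.]
scene [270  57] bead [304. 274.] foot vert [293. 423.] tiptop [309. 197.]
[5.703  0.0579 1.2121]
```

View pics/c41top.png

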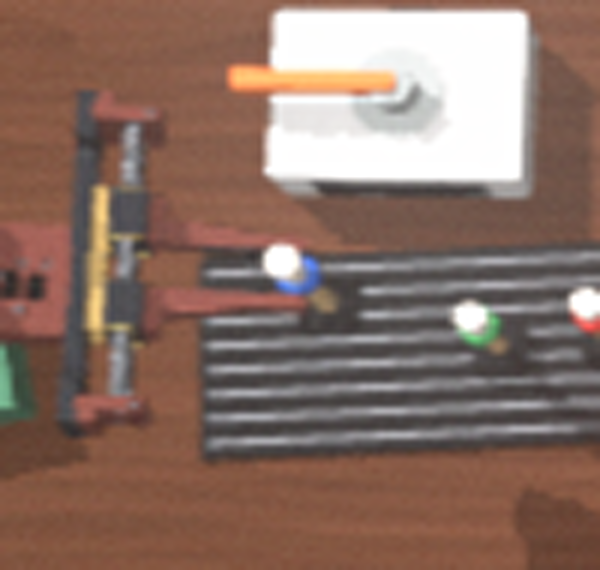

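View pics/c41scene.png

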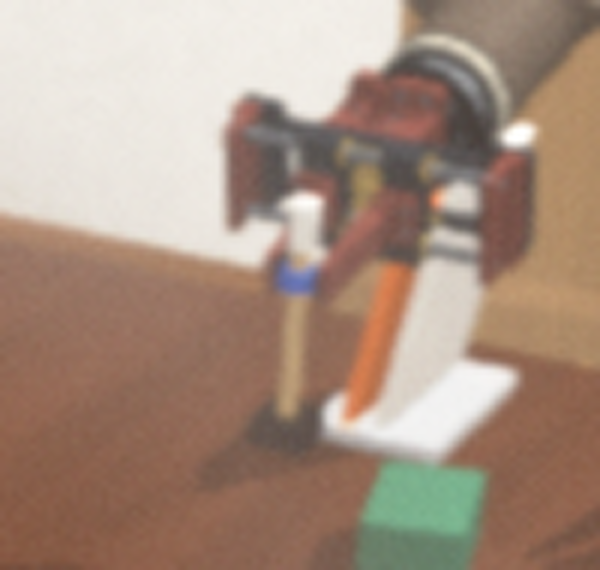

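{"op": "move_arm", "data": {
  "series": [
    [-1,[0.95,0.01,0.2],[0,0,0]],
    [-1,[0.95,0.01,0.2],[0,0,0]],
    [-1,[0.95,0.01,0.2],[0,0,0]],
    [-1,[0.95,0.01,0.2],[0,0,0]],
    [-1,[0.95,0.01,0.2],[0,0,0]],
    [-1,[0.95,0.01,0.2],[0,0,0]],
    [-1,[0,0,0],[0,0,0]]
  ]
}}

```text
time: 85.85
position: [0.469, 0.1739, 0.1275]
tool_rot: [[-0.013, 1.0, -0.003], [0.198, 0.0, -0.98], [-0.98, -0.013, -0.198]]
contact_force: [-0.1, 0.6, -1.1]
width: 0.237
```

```bash
python3 -c "
from h import *
chk('c42')
s=manip.observe()
print(s['contact_force'],s['tool_rot'].T@(np.array([.470,.176,.102])-s['position'])/.03)"
```

```text
[0.469  0.1739 0.1275] [[-0.0132  0.9999 -0.0026]
 [ 0.1979  0.0001 -0.9802]
 [-0.9801 -0.0135 -0.1979]] 0.23655913633021328 [-1.2027  1.062   0.4649  1.569   0.4526  1.6595 -0.9418]
top [145 166] bead [302. 276.] foot vert [328. 296.] tiptop [289. 264.]
scene [266 107] bead [301. 272.] foot vert [292. 403.] tiptop [305. 203.]
[-0.5938  0.2597 -0.9126] [0.9507 0.0045 0.1481]
```

View pics/c42top.png

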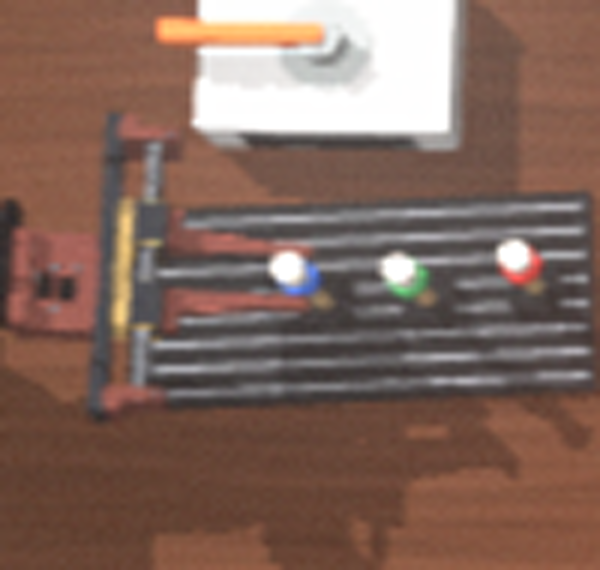

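View pics/c42scene.png

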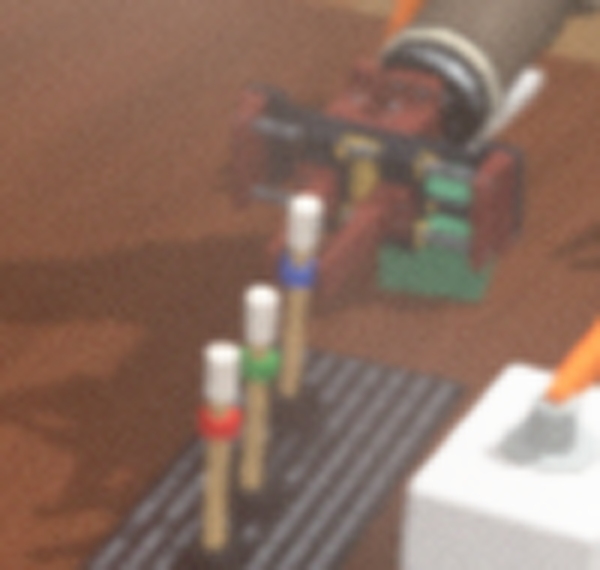

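{"op": "move_arm", "data": {
  "series": [
    [-1,[0.4,0,0.07],[0,0,0]],
    [-1,[0.4,0,0.07],[0,0,0]],
    [-1,[0.1,0,0.02],[0,0,0]],
    [-1,[0,0,0],[0,0,0]]
  ]
}}

```text
time: 86.35
position: [0.4693, 0.1764, 0.1016]
tool_rot: [[-0.011, 1.0, 0.001], [0.199, 0.003, -0.98], [-0.98, -0.011, -0.199]]
contact_force: [1.2, -0.3, -0.5]
width: 0.24
```

{"op": "move_arm", "data": {
  "series": [
    [-1,[0.06,0,0.012],[0,0,0]],
    [-1,[0,0,0],[0,0,0]]
  ]
}}

```text
time: 86.55
position: [0.4695, 0.1764, 0.1007]
tool_rot: [[-0.01, 1.0, 0.0], [0.199, 0.002, -0.98], [-0.98, -0.01, -0.199]]
contact_force: [0.1, -0.4, 0.1]
width: 0.238
```

{"op": "move_arm", "data": {
  "series": [
    [-1,[0.05,0,0.01],[0,0,0]],
    [-1,[0,0,0],[0,0,0]]
  ]
}}

```text
time: 86.75
position: [0.4695, 0.176, 0.1005]
tool_rot: [[-0.009, 1.0, -0.0], [0.197, 0.001, -0.98], [-0.98, -0.009, -0.197]]
contact_force: [-1.6, 1.1, 7.4]
width: 0.238
```

Contact at 7 N. I'll release and back out.

{"op": "move_arm", "data": {
  "series": [
    [-0.2,[0,0,0],[0,0,0]],
    [-0.2,[0,0,0],[0,0,0]],
    [-0.1,[0,0,0],[0,0,0]],
    [0,[0,0,0],[0,0,0]],
    [0,[0,0,0],[0,0,0]],
    [0,[0,0,-0.7],[0,0,0]],
    [0,[0,0,-1],[0,0,0]],
    [0,[0,0,-1],[0,0,0]],
    [0,[-0.3,0,-1],[0,0,0]],
    [0,[-1,0,-0.3],[0,0,0]],
    [0,[-1,0,0],[0,0,0]],
    [0,[-1,0,0],[0,0,0]],
    [0,[-1,0,0],[0,0,0]]
  ]
}}

```text
time: 88.05
position: [0.4706, 0.2681, 0.25]
tool_rot: [[-0.011, 1.0, 0.0], [0.2, 0.003, -0.98], [-0.98, -0.01, -0.2]]
contact_force: [0.8, 0.2, 0.5]
width: 0.501
```

Run:
```python
from h import *
s=manip.observe();print(s['qpos'],s['position'],s['tool_rot'])
im,d=snap('scene');crop(im,220,100,370,230,5,'c43s.png')
im,d=snap('top');crop(im,150,150,270,250,6,'c43t.png')
```

```text
[-1.3941  1.066   0.7786  1.3681  0.3478  1.8483 -0.636 ] [0.4706 0.2681 0.25  ] [[-0.0107  0.9999  0.0005]
 [ 0.1996  0.0026 -0.9799]
 [-0.9798 -0.0104 -0.1997]]
```

View pics/c43s.png

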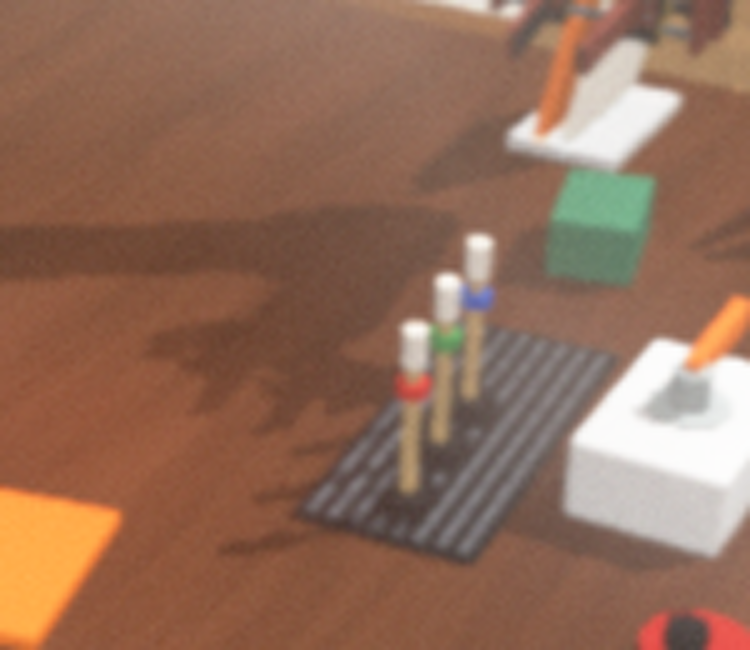

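View pics/c43t.png

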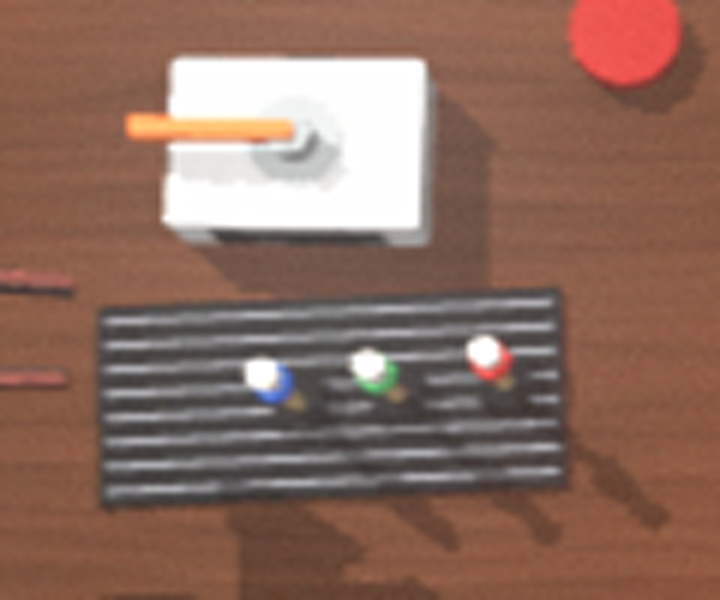

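{"op": "move_arm", "data": {
  "series": [
    [0,[0,0,0],[0,1,0]],
    [0,[0,0,0],[0,1,0]],
    [0,[0,0,0],[0,1,0]],
    [0,[0,0,0],[0,1,0]],
    [0,[0,0,0],[0,1,0]],
    [0,[0,0,0],[0,1,0]],
    [0,[0,0,0],[0,1,0]],
    [0,[0,0,0],[0,1,0]],
    [-1,[0,0,0],[0,1,0]],
    [-1,[0,0,0],[0,1,0]],
    [-1,[0,0,0],[0,1,0]],
    [-1,[0,0,0],[0,1,0]],
    [-1,[0,0,0],[0,1,0]],
    [-1,[0,0,0],[0,1,0]],
    [-1,[0,0,0],[0,1,0]],
    [-1,[0,0,0],[0,0.7,0]]
  ]
}}

```text
time: 89.75
position: [0.4707, 0.2676, 0.2492]
tool_rot: [[-0.001, 1.0, -0.01], [1.0, 0.001, 0.004], [0.004, -0.01, -1.0]]
contact_force: [0.3, -0.8, -0.1]
width: 0.006
```

{"op": "move_arm", "data": {
  "series": [
    [-1,[-0.06,0.84,0],[0,0,0]],
    [-1,[-0.06,0.84,0],[0,0,0]],
    [-1,[-0.06,0.84,0],[0,0,0]],
    [-1,[-0.06,0.84,0],[0,0,0]],
    [-1,[-0.06,0.84,0],[0,0,0]],
    [-1,[-0.06,0.84,0],[0,0,0]],
    [-1,[-0.06,0.84,0],[0,0,0]],
    [-1,[-0.05,0.84,0],[0,0,0]],
    [-1,[0,0,0],[0,0,0]]
  ]
}}

```text
time: 90.65
position: [0.6741, 0.2534, 0.2452]
tool_rot: [[-0.0, 1.0, -0.011], [1.0, 0.0, -0.002], [-0.002, -0.011, -1.0]]
contact_force: [-0.6, 0.5, 0.0]
width: 0.007
```

Run:
```python
from h import *
s=manip.observe();print(s['qpos'],s['position'],s['tool_rot'])
im,d=snap('scene');crop(im,260,80,410,210,5,'c44s.png')
for u,v in((295,133),(128,126)): print(ray('top',u/6+150,v/6+150,.097))
```

```text
[-0.8075  0.6372  0.6634  1.3207 -0.3885  1.3237 -0.1422] [0.6741 0.2534 0.2452] [[-0.0003  0.9999 -0.0109]
 [ 1.      0.0003 -0.0017]
 [-0.0017 -0.0109 -0.9999]]
[0.6231 0.1792 0.097 ]
[0.6255 0.2829 0.097 ]
```

View pics/c44s.png

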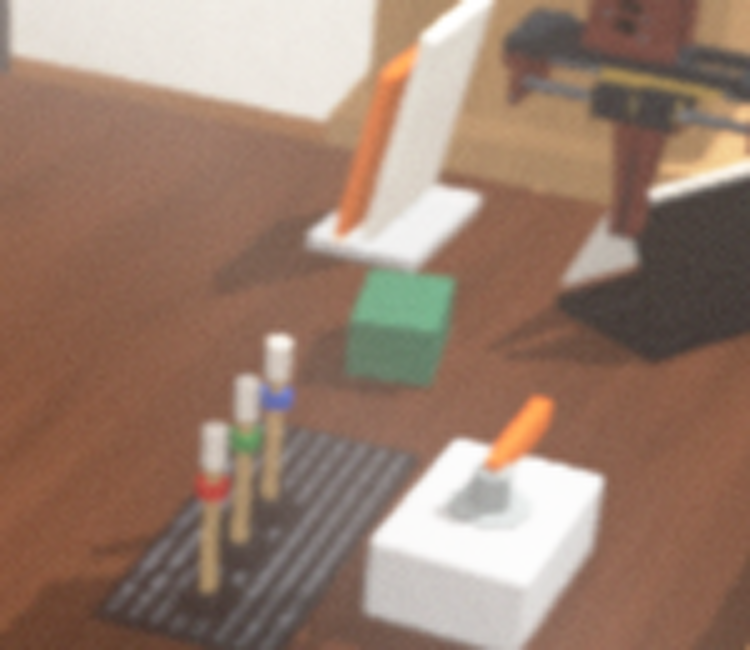

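{"op": "move_arm", "data": {
  "series": [
    [-1,[0,0,0.9],[0,0,0]],
    [-1,[0,0,0.9],[0,0,0]],
    [-1,[0,0,0.9],[0,0,0]],
    [-1,[0,0,0.9],[0,0,0]],
    [-1,[0,0,0.9],[0,0,0]],
    [-1,[0,0,0.8],[0,0,0]],
    [-1,[0,0,0],[0,0,0]]
  ]
}}

```text
time: 91.4
position: [0.6672, 0.255, 0.0843]
tool_rot: [[-0.003, 1.0, -0.017], [1.0, 0.003, -0.002], [-0.001, -0.017, -1.0]]
contact_force: [-0.5, -0.2, 0.1]
width: 0.004
```

{"op": "move_arm", "data": {
  "series": [
    [-1,[0.03,-0.5,0],[0,0,0]],
    [-1,[0.02,-0.5,0],[0,0,0]],
    [-1,[0,0,0],[0,0,0]]
  ]
}}

```text
time: 91.7
position: [0.6395, 0.2571, 0.0898]
tool_rot: [[-0.004, 1.0, -0.01], [1.0, 0.004, 0.002], [0.002, -0.01, -1.0]]
contact_force: [0.2, 0.8, 1.2]
width: 0.007
```

{"op": "move_arm", "data": {
  "series": [
    [-1,[0,0.1,0.2],[0,0,0]],
    [-1,[0,-0.4,0],[0,0,0]],
    [-1,[0,-0.4,0],[0,0,0]],
    [-1,[0,-0.35,0],[0,0,0]],
    [-1,[-0.2,-0.37,0],[0,0,0]],
    [-1,[-0.21,-0.37,0],[0,0,0]],
    [-1,[-0.21,-0.37,0],[0,0,0]],
    [-1,[0,0,0],[0,0,0]]
  ]
}}

```text
time: 92.5
position: [0.5752, 0.2371, 0.0833]
tool_rot: [[-0.002, 1.0, -0.011], [1.0, 0.002, 0.001], [0.001, -0.011, -1.0]]
contact_force: [-0.1, 0.1, -0.3]
width: 0.006
```

Run:
```python
from h import *
s=manip.observe();print(s['position'],s['contact_force'])
im,d=snap('scene');crop(im,260,80,410,210,5,'c45s.png')
```

```text
[0.5752 0.2371 0.0833] [-0.0758  0.0808 -0.3217]
```

View pics/c45s.png

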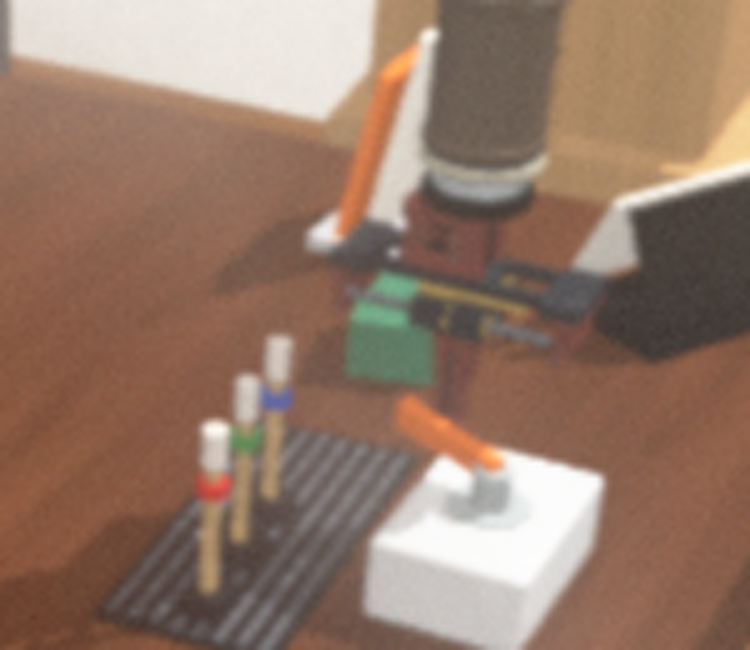

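{"op": "move_arm", "data": {
  "series": [
    [-1,[-0.33,-0.22,0],[0,0,0]],
    [-1,[-0.33,-0.22,0],[0,0,0]],
    [-1,[-0.3,-0.2,0],[0,0,0]],
    [-1,[0,0,0],[0,0,0]]
  ]
}}

```text
time: 92.95
position: [0.5557, 0.2063, 0.0831]
tool_rot: [[-0.0, 1.0, -0.012], [1.0, 0.0, -0.0], [-0.0, -0.012, -1.0]]
contact_force: [0.1, -0.2, -0.1]
width: 0.005
```

{"op": "move_arm", "data": {
  "series": [
    [-1,[-0.12,0,0],[0,0,0]],
    [-1,[0,0,0],[0,0,0]]
  ]
}}

```text
time: 93.15
position: [0.5563, 0.2045, 0.0829]
tool_rot: [[-0.002, 1.0, -0.011], [1.0, 0.002, -0.0], [0.0, -0.011, -1.0]]
contact_force: [0.1, -0.2, 0.0]
width: 0.005
```

{"op": "move_arm", "data": {
  "series": [
    [-1,[-0.12,0,0],[0,0,0]],
    [-1,[0,0,0],[0,0,0]]
  ]
}}

```text
time: 93.35
position: [0.5566, 0.2013, 0.0829]
tool_rot: [[-0.003, 1.0, -0.011], [1.0, 0.003, 0.0], [0.0, -0.011, -1.0]]
contact_force: [-1.3, 0.5, -0.5]
width: 0.005
```

{"op": "move_arm", "data": {
  "series": [
    [-1,[-0.1,0,0],[0,0,0]],
    [-1,[0,0,0],[0,0,0]]
  ]
}}

```text
time: 93.55
position: [0.5565, 0.2011, 0.083]
tool_rot: [[-0.004, 1.0, -0.01], [1.0, 0.004, 0.003], [0.003, -0.01, -1.0]]
contact_force: [-0.6, 8.1, -1.5]
width: -0.002
```

{"op": "move_arm", "data": {
  "series": [
    [-1,[-0.1,0,0],[0,0,0]],
    [-1,[0,0,0],[0,0,0]]
  ]
}}

```text
time: 93.75
position: [0.5566, 0.201, 0.0831]
tool_rot: [[-0.006, 1.0, -0.01], [1.0, 0.006, 0.006], [0.006, -0.01, -1.0]]
contact_force: [0.1, 14.2, -3.2]
width: 0.006
```

Run:
```python
from h import *
s=manip.observe();print(s['position'],s['contact_force'])
im,d=snap('scene');crop(im,260,80,410,210,5,'c46s.png')
```

```text
[0.5566 0.201  0.0831] [ 0.1353 14.2455 -3.177 ]
```

View pics/c46s.png

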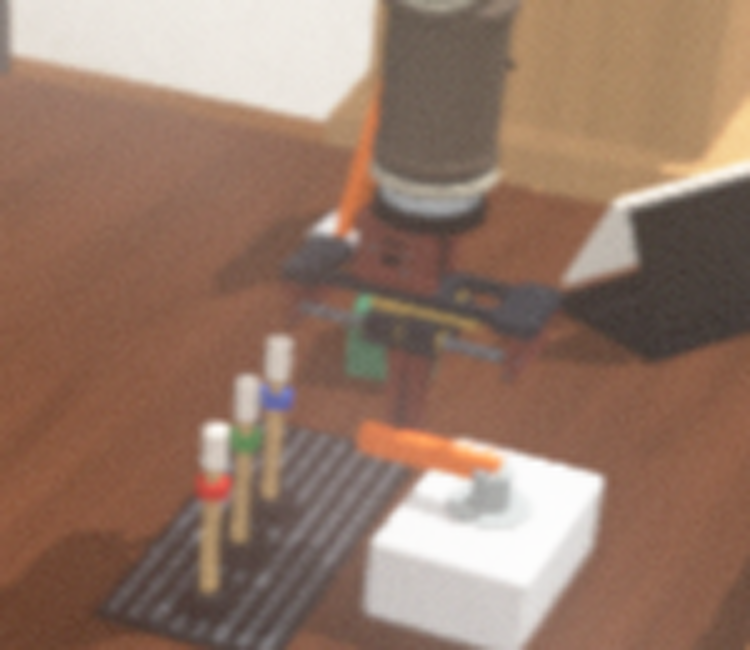

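{"op": "move_arm", "data": {
  "series": [
    [-1,[-0.12,0,0],[0,0,0]],
    [-1,[0,0,0],[0,0,0]]
  ]
}}

```text
time: 94.0
position: [0.5565, 0.2007, 0.0832]
tool_rot: [[-0.009, 1.0, -0.009], [1.0, 0.009, 0.01], [0.01, -0.009, -1.0]]
contact_force: [1.1, 22.5, -4.9]
width: 0.005
```

{"op": "move_arm", "data": {
  "series": [
    [-1,[0.5,0.1,0],[0,0,0]],
    [-1,[0.6,0.2,0],[0,0,0]],
    [-1,[0.4,0,-0.5],[0,0,0]],
    [-1,[0,0,-1],[0,0,0]],
    [-1,[0,0,-1],[0,0,0]],
    [-1,[0,0,-1],[0,0,0]],
    [-1,[0,0,-1],[0,0,0]],
    [-1,[1,0,-0.5],[0,0,0]],
    [-1,[1,0,0],[0,0,0]],
    [-1,[1,0,0],[0,0,0]],
    [-1,[1,0,0],[0,0,0]],
    [-1,[0,0,0],[0,0,0]]
  ]
}}

```text
time: 95.2
position: [0.5656, 0.3618, 0.232]
tool_rot: [[-0.008, 1.0, -0.011], [1.0, 0.008, 0.001], [0.001, -0.011, -1.0]]
contact_force: [-0.0, 0.9, 0.1]
width: 0.007
```

Run:
```python
from h import *
s=manip.observe();print(s['time'],s['position'],s['contact_force'])
im,d=snap('scene','s47.png');crop(im,220,100,370,230,5,'c47s.png')
im,d=snap('top','t47.png');crop(im,150,150,270,250,6,'c47t.png')
```

```text
95.2 [0.5656 0.3618 0.232 ] [-0.0003  0.8735  0.0772]
```

View pics/s47.png

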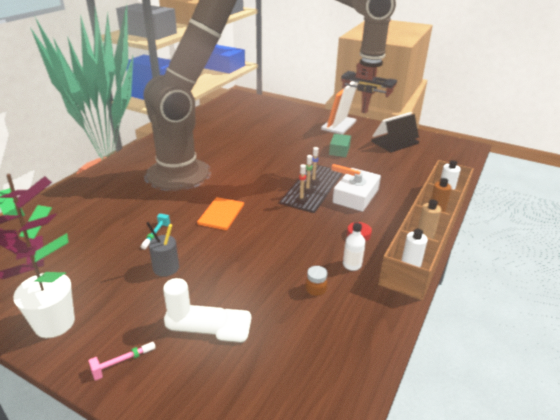

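View pics/c47t.png

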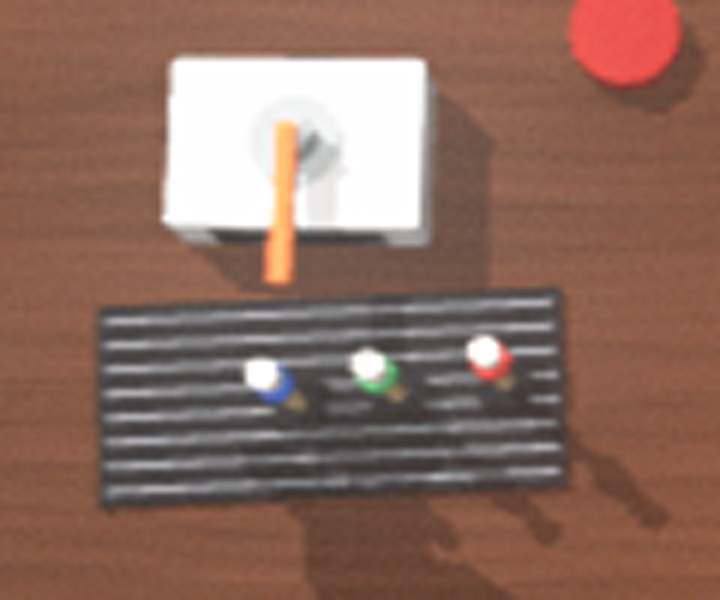

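View pics/t47.png

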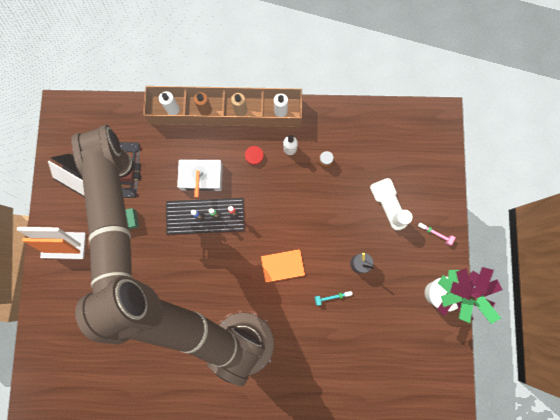

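Run:
```python
from h import *
a=ray('top',287/6+150,125/6+150,.097);b=ray('top',278/6+150,282/6+150,.097);v=b-a
print(a,b,np.degrees(np.arctan2(v[1],v[0])))
a=ray('top',295/6+150,130/6+150,.097);b=ray('top',128/6+150,126/6+150,.097);v=b-a
print('closed',np.degrees(np.arctan2(v[1],v[0])))
c=[ray('top',u/6+150,w/6+150,.06) for u,w in((172,60),(427,60),(427,232),(164,224))]
for i,j in((1,0),(2,3),(3,0),(2,1)):
    v=c[j]-c[i];print('edge',np.degrees(np.arctan2(v[1],v[0])))
print(manip.observe()['time'])
```

```text
[0.6281 0.1844 0.097 ] [0.5293 0.1851 0.097 ] 179.58445873748605
closed 89.737173652646
edge 91.13159343418133
edge 89.38272016132512
edge 0.44281195932084483
edge 2.337055533260062
95.3
```

Run:
```python
from h import *
print(manip.close_job())
```

```text
the job is handed in; nothing more can be done
None
```

The job is handed in at 95 s of the 210 s allowed. The red, green and blue daubers stand upright on the mat with the air on and the damper fully open. The yellow dauber was absent.

- **Order kept:** I pushed the damper to its closed stop first, about 36 N against the stop. It was only opened once all three daubers were standing.
- **Blue dauber fell once:** after I had stood it up it was found lying against the mat's edge, most likely from the announced knock. I picked it up by the stem, laid it down within easier reach, gripped it again at the bead and stood it up.
- **Final pictures:**
  - All three daubers are upright, wholly on the mat, after about a second of open air.
  - The handle points along the flow, 89.9° from its closed position, and it held at the stop at about 22 N.
  - The tin, bottle, jar, green box, pot, last and look-alikes look unmoved. I judged these by eye only, and the arm hid part of the green box in the last top view.
- **Disagreements:** blue hung about 20° off its expected angle on its first lift, so I corrected its tilt before placing it. The two cameras differed by a few millimetres on the beads, so I found the mat and table contacts by force and small regrips.

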